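# Wind up the pipe jack with its bar

## Task

Raise the sagging end of the copper pipe: take the bar from its green holder and, with the bar pushed home in the collar's slanting sockets, wind the jack collar clockwise (seen from above) until the red pointer points at the yellow mark, moving the bar on to another socket at least once on the way. Turn the collar with the bar only, not with the gripper; leave the pipe lying in its two Vs and do not disturb the other things. Then stand the bar back upright in its holder, fully down, and let go.

Things in the scene. Friction and masses are not known exactly. Their poses are not given: they have to be found in the camera images.
- rest: Blue pipe rest fixed to the bench: plate 160 x 500 x 12, barrel 84 across under the collar. Origin on the bench under the jack's upright axis; x axis towards the red pointer (67 to 89 from the axis, top 96 above the bench), y axis along the pipe to the fixed V post at y = 360. The pipe passes over the collar, so the bar can swing only about 60 degrees either side of -x.
- jack_collar (a joint): Angle (rad) of the dark steel collar, a disc 124 across, 25 thick, top face 95 above the bench, about the upright axis. 0: the yellow mark (stripe 20 wide on rim and top) faces the red pointer. Grows as the collar turns clockwise from above, raising the V head 24 mm a turn. Starts at -2.7 to -2.2. Drag about 0.25 N m; stays where it is left.
- socket0 (a point): Floor centre of bar socket 0, on the collar's top face, 34 from the axis, 30 degrees counter-clockwise (from above) from the yellow mark. All six: square steel tubes, 28 outside, 20 inside, leaning radially outwards 35 degrees from vertical; mouth 45 from this point up the leaning axis. The bar's tip stops about 3 to 8 short of it.
- socket1 (a point): Floor centre of bar socket 1, on the collar's top face, 34 from the axis, 90 degrees counter-clockwise (from above) from the yellow mark. Same shape as socket 0.
- socket2 (a point): Floor centre of bar socket 2, on the collar's top face, 34 from the axis, 150 degrees counter-clockwise (from above) from the yellow mark. Same shape as socket 0.
- socket3 (a point): Floor centre of bar socket 3, on the collar's top face, 34 from the axis, 210 degrees counter-clockwise (from above) from the yellow mark. Same shape as socket 0.
- socket4 (a point): Floor centre of bar socket 4, on the collar's top face, 34 from the axis, 270 degrees counter-clockwise (from above) from the yellow mark. Same shape as socket 0.
- socket5 (a point): Floor centre of bar socket 5, on the collar's top face, 34 from the axis, 330 degrees counter-clockwise (from above) from the yellow mark. Same shape as socket 0.
- bar_mid (a point): Centre (half-way up) of the turning bar, 200 long; z axis along the bar from its tip to its handle end. Lower 95: bare steel, 16 diameter, with a small tapered tip; upper 105: orange handle, 22 diameter. Mass about 0.3 kg. At the start it stands loosely upright, tip down, in the holder.
- bar_tip (a point): Tip end of the bar, on its axis (100 from the centre); z axis as for the centre.
- holder: Green bar holder fixed to the bench, 90 x 90 foot; a vertical square tube on its centre, 22 inside, 30 outside, floor 12 and mouth 72 above the bench. Origin on the bench under the tube's axis. It stands on the left or the right.
- pipe_mid (a point): Centre of the copper pipe, 28 diameter, 580 long, y axis along it; it lies loose in the V of the jack head and in the V of the fixed post, its axis about 195 above the bench (on the jack head 187 at the start).
- fit_bin: cardboard bin of brass and copper fittings, 120 x 100 x 60, fixed; it stands on the other side from the holder. Origin under its centre
- carton: brown cardboard carton, 130 x 180 x 90, bystander. Origin under its centre
- valve: brass ball valve with a red lever, about 90 long and 52 high, bystander. Origin under its centre
- flange: dark steel pipe flange, 90 across, 34 high, bystander. Origin under its centre
- wrench: wrench lying flat, bystander. Origin under its centre
- elbow: copper pipe elbow, 50 x 50, bystander. Origin under its centre
Not all that is in view belongs to the job. What is shaped like the holder but black or white is not meant. Leave any purple look-alike of the part that bears bar_mid alone.

How it is judged:
By the outcome, as a careful person would: the job done as asked, in the order asked, and still so for the second after the job is handed in, with the robot touching nothing.
It also fails if it takes over 67 s, if anything falls off the work surface, if the arm or the gripper's body presses on something with over 40 N, if the wrist force passes 120 N, or if a joint passes its speed limit or range.

## Robot

A 6-joint arm with a two-finger parallel gripper is mounted at the origin on the work surface. World frame = base frame: x ahead of the robot, y to its left, z up, the work surface at z = 0. Lengths are in m, angles in degrees, forces in N, time in s.
With the tool pointing down it reaches from about 0.425 to 1.125 m from the base axis. Payload 14.9 kg.
Tool frame: the origin (TCP) lies at the very end of the fingers, on their centre line; the grasp point (between the pads) lies env.pinch_z behind it (env.pinch_z is the distance from the TCP to the grasp point, in m); x points along the fingers, y is the direction in which the jaws open and shut, and the axes are right-handed (so a half turn about x gives the same grasp; the last joint's range is limited). The gripper opens to 91 mm and grips with 3 to 60 N. Pads are 32 mm wide; open, the fingers measure 118 mm over their backs; the gripper's body (76 mm by 178 mm) begins 60 mm behind the grasp point.
Start: joints at [-72.84, 21.709, 99.362, -0, 58.929, -1.908], TCP at [0.229, -0.662, 0.185] pointing down, gripper open.
Joint ranges: [-158.91, 158.91], [-42.39, 125.64], [0.06, 152.35], [-60.88, 240.88], [17.5, 164.5], [-176.32, 176.32]. Speed limits (degrees/s): [108.29, 108.29, 136.94, 180, 180, 180].

## Interface

Orientations are given as [roll, pitch, yaw] about the fixed x, y, z axes, in that order (R = Rz(yaw) Ry(pitch) Rx(roll)).
In Python, from plant import env gives the robot as it stands.
- The arm moves only by the shell command python3 -m creep 'ROWS' [FORCE]. ROWS is JSON, a list of rows, each a list of 5 numbers: the closure in counts, from 0 (fully open) to 255 (shut), then the shift along the tool's x, y, z in mm, then the turn about the tool's x in degrees. In form: [[fingers, tx, ty, tz, roll], ...]. A call has 1 to 12 rows; each row is the pose to reach, as a shift and turn from the pose commanded when the call began, along the tool's axes at that moment; what a row does not reach only later rows make up. A row lasts 1/10 s, in which the tool goes at most 50 mm and 8.59 degrees, less where a joint would pass 70% of its speed; a pose out of reach is approached as far as the arm can. A call with a gripper value outside its range is refused whole. The fingers move at their own pace and stop on an object; FORCE is the grip in N (left out, the last holds). Time passes only in rows, so rows that repeat a pose let the fingers close. It gives the time, the measured TCP pose, the force and the opening at its end, in the units of the state.
- env.get_obs(): the state, without advancing time (a new reading comes with each control period).
- env.get_image(name): name is "scene" or "top" or "wrist"; returns a dict with "frame" (400x640x3 uint8, red, green, blue), "range_z" (400x640 float32, m along the optical axis (not along the pixel's ray), 0 where there is no reading), "camera_matrix" (3x3 intrinsics, pixels), "rvec" (rotation vector, rad) and "tvec" (3), from world to camera coordinates, as OpenCV has them; the wrist camera has in their place "tool_from_camera" (4x4, takes a point from camera to tool coordinates, whose origin is the TCP and whose axes are the tool frame's). Camera axes: x right, y down, z forward; pixel columns grow to the right and rows downward; lengths in m; the calibration is good to about 2 mm. The wrist camera is an equidistant fisheye: a pixel r from the principal point sees the ray r / f radians off the axis. A picture is of the moment at which its call begins: read the wrist's pose just before it.
- env.job_done(): hands the job in, once; it reports no verdict.
The state is a dict: "time": time; "joint_pos": joint angles; "joint_vel": joint speeds; "joint_efforts": joint torques, N m; "eef_pos": TCP position; "tool_rot": TCP orientation; "contact_force": force on the tool from outside, world axes, zero at the start; "torque": the same for the moment, N m; "finger_gap": finger opening in m.
Only numpy, scipy, OpenCV 4.12 (cv2) and the standard library are available. Lean on these libraries where they do the work, as an engineer would, in place of code of your own. Each camera call takes 0.05 s, during which the arm holds its last target.

## Working session

There is one attempt and no reset: what is moved stays moved. The work goes in short steps, Python scripts to look and compute and a shell command to move; the robot and the scene stay as the last step left them, time stands still between calls to the robot, and variables do not carry over. Pictures are saved under pics/ and viewed, and the job is handed in when it is done.

```bash
ls; mkdir -p pics; cat > h.py <<'E'
import numpy as np, cv2, json
from plant import env
from scipy.spatial.transform import Rotation as Ro
def cam(n):
    d=env.get_image(n); return d
def save(d,name,n=None):
    cv2.imwrite('pics/'+name,cv2.cvtColor(d['frame'],cv2.COLOR_RGB2BGR))
def pts(d):
    K=d['camera_matrix'];z=d['range_z'];h,w=z.shape
    u,v=np.meshgrid(np.arange(w),np.arange(h))
    c=np.stack([(u-K[0,2])/K[0,0]*z,(v-K[1,2])/K[1,1]*z,z],-1)
    R=cv2.Rodrigues(np.array(d['rvec'],float))[0];t=np.array(d['tvec'],float).ravel()
    return (c-t)@R
def proj(d,P):
    return cv2.projectPoints(np.array(P,float).reshape(-1,1,3),np.array(d['rvec'],float),np.array(d['tvec'],float),d['camera_matrix'],None)[0].reshape(-1,2)
E
python3 - <<'E'
from h import *
import pickle
for n in['scene','top','wrist']:
    d=cam(n);save(d,n+'0.png');pickle.dump(d,open(n+'0.pkl','wb'))
    print(n,d['camera_matrix'].tolist(),{k:np.round(v,3).tolist() for k,v in d.items() if k in('rvec','tvec','tool_from_camera')})
print(env.get_obs(),env.pinch_z)
E
```

```text
pics
scene [[369.85581003203185, 0.0, 324.0505434567135], [0.0, 369.85581003203185, 204.57069512246554], [0.0, 0.0, 1.0]] {'rvec': [0.78, 2.697, -0.905], 'tvec': [0.404, -0.18, 1.25]}
top [[392.71124745441807, 0.0, 323.6183987145579], [0.0, 392.71124745441807, 191.38219734214826], [0.0, 0.0, 1.0]] {'rvec': [2.16, -2.176, 0.055], 'tvec': [0.079, 0.546, 1.308]}
wrist [[309.70691628693146, 0.0, 319.99572227483765], [0.0, 309.70691628693146, 202.36771256391208], [0.0, 0.0, 1.0]] {'tool_from_camera': [[0.0, -0.297, 0.955, -0.201], [1.0, 0.001, 0.0, -0.001], [-0.001, 0.955, 0.297, -0.085], [0.0, 0.0, 0.0, 1.0]]}
{'time': 0.15, 'joint_pos': array([-7.28418163e+01,  2.17313541e+01,  9.93881909e+01,  3.14975133e-04,
        5.89301969e+01, -1.90758934e+00]), 'joint_vel': array([-0.07464855, -0.1337783 , -0.12962963,  0.02136964,  0.00196457,
        0.12239368]), 'joint_efforts': array([-1.19277058e-03, -7.64103770e+01, -4.34653258e+01,  6.50624139e-02,
        4.09866928e-02, -4.78100537e-05]), 'eef_pos': array([ 0.22855783, -0.66127825,  0.18403979]), 'tool_rot': array([-92.21818317,  89.95025744, 106.84742718]), 'contact_force': array([-0.54777263,  0.49275365, -0.04906558]), 'torque': array([ 0.00904098,  0.03231728, -0.03857699]), 'finger_gap': 0.09109496223031942} 0.0188
```

View pics/scene0.png

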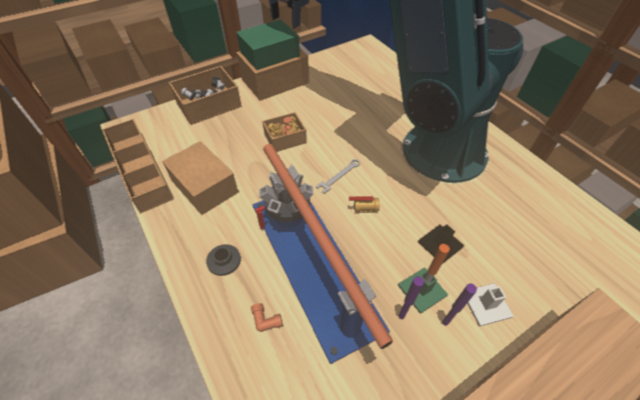

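View pics/top0.png

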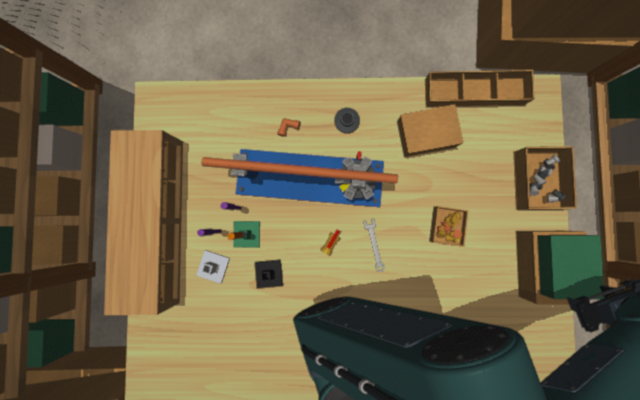

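View pics/wrist0.png

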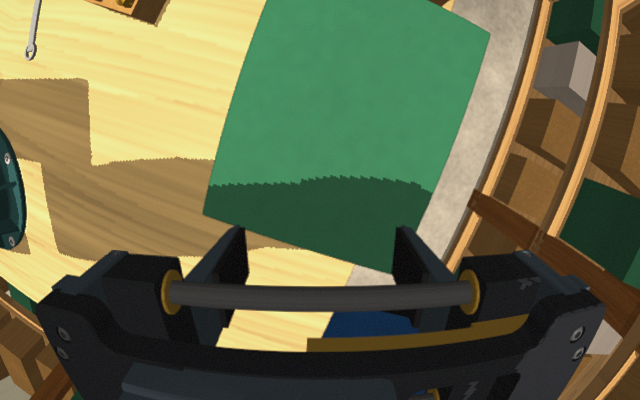

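```bash
python3 - <<'E'
from h import *
import pickle
for n in['scene','top']:
    d=pickle.load(open(n+'0.pkl','rb'));P=pts(d);hsv=cv2.cvtColor(d['frame'],cv2.COLOR_RGB2HSV)
    H,S,V=[hsv[...,i].astype(int) for i in range(3)]
    on=(P[...,2]>0.004)&(P[...,2]<0.4)&(P[...,0]>0.3)&(P[...,0]<1.2)&(abs(P[...,1])<0.75)
    M={'purple':(H>125)&(H<150)&(S>80),'green':(H>55)&(H<90)&(S>70),'orange':(H>5)&(H<14)&(S>160),'yellow':(H>24)&(H<35)&(S>180),'blue':(H>105)&(H<122)&(S>120),'red':((H<4)|(H>174))&(S>150)}
    for k,m in M.items():
        m=(m&on).astype(np.uint8)
        c,l,s,ce=cv2.connectedComponentsWithStats(m)
        for i in range(1,c):
            if s[i,4]>12:
                q=P[l==i]; print(n,k,s[i].tolist(),'min',q.min(0).round(3),'max',q.max(0).round(3),'mean',q.mean(0).round(3))
    for nm,box in{'topzoom':None}.items(): pass
d=pickle.load(open('top0.pkl','rb'));f=cv2.cvtColor(d['frame'],cv2.COLOR_RGB2BGR)
cv2.imwrite('pics/t_jack.png',cv2.resize(f[145:215,310:410],None,fx=8,fy=8,interpolation=cv2.INTER_CUBIC))
cv2.imwrite('pics/t_hold.png',cv2.resize(f[190:290,180:290],None,fx=6,fy=6,interpolation=cv2.INTER_CUBIC)[:600])
d=pickle.load(open('scene0.pkl','rb'));f=cv2.cvtColor(d['frame'],cv2.COLOR_RGB2BGR)
cv2.imwrite('pics/s_jack.png',cv2.resize(f[160:235,245:345],None,fx=8,fy=8,interpolation=cv2.INTER_CUBIC))
cv2.imwrite('pics/s_hold.png',cv2.resize(f[230:340,380:520],None,fx=5,fy=5,interpolation=cv2.INTER_CUBIC))
E
```

```text
scene purple [414, 277, 10, 10, 73] min [0.484 0.358 0.195] max [0.502 0.377 0.204] mean [0.493 0.368 0.201]
scene purple [466, 284, 10, 10, 65] min [0.406 0.426 0.198] max [0.423 0.444 0.203] mean [0.415 0.435 0.201]
scene green [238, 26, 42, 25, 600] min [ 0.3   -0.715  0.189] max [ 0.398 -0.576  0.204] mean [ 0.351 -0.642  0.2  ]
scene orange [439, 244, 10, 9, 65] min [0.394 0.331 0.209] max [0.412 0.351 0.216] mean [0.403 0.341 0.213]
scene blue [308, 233, 7, 9, 14] min [0.557 0.046 0.01 ] max [0.562 0.076 0.016] mean [0.56  0.061 0.013]
scene blue [289, 241, 49, 84, 605] min [0.598 0.047 0.008] max [0.657 0.296 0.017] mean [0.625 0.19  0.013]
scene blue [295, 259, 8, 11, 19] min [0.628 0.1   0.011] max [0.644 0.132 0.015] mean [0.633 0.118 0.013]
scene blue [309, 285, 5, 6, 13] min [0.631 0.182 0.01 ] max [0.644 0.196 0.016] mean [0.638 0.188 0.013]
scene blue [339, 284, 5, 6, 14] min [0.573 0.222 0.01 ] max [0.58  0.235 0.016] mean [0.576 0.229 0.013]
scene red [350, 198, 22, 2, 30] min [0.36  0.03  0.051] max [0.412 0.062 0.058] mean [0.388 0.047 0.053]
scene red [256, 207, 8,
[... 1256 characters left out ...]
 [0.403 0.064 0.055] mean [0.381 0.049 0.049]
top yellow [340, 184, 8, 7, 38] min [ 0.544 -0.002  0.089] max [0.564 0.021 0.1  ] mean [0.556 0.009 0.095]
top blue [241, 150, 103, 19, 972] min [0.627 0.008 0.004] max [0.695 0.362 0.019] mean [0.661 0.177 0.011]
top blue [371, 161, 12, 11, 85] min [ 0.616 -0.126  0.005] max [ 0.651 -0.088  0.017] mean [ 0.634 -0.108  0.011]
top blue [236, 172, 145, 34, 2625] min [ 0.499 -0.117  0.004] max [0.616 0.376 0.142] mean [0.559 0.16  0.012]
top red [357, 152, 3, 7, 14] min [ 0.647 -0.042  0.045] max [ 0.667 -0.038  0.098] mean [ 0.657 -0.04   0.09 ]
top red [329, 231, 10, 16, 33] min [0.365 0.028 0.047] max [0.413 0.058 0.055] mean [0.391 0.042 0.051]
```

View pics/t_jack.png

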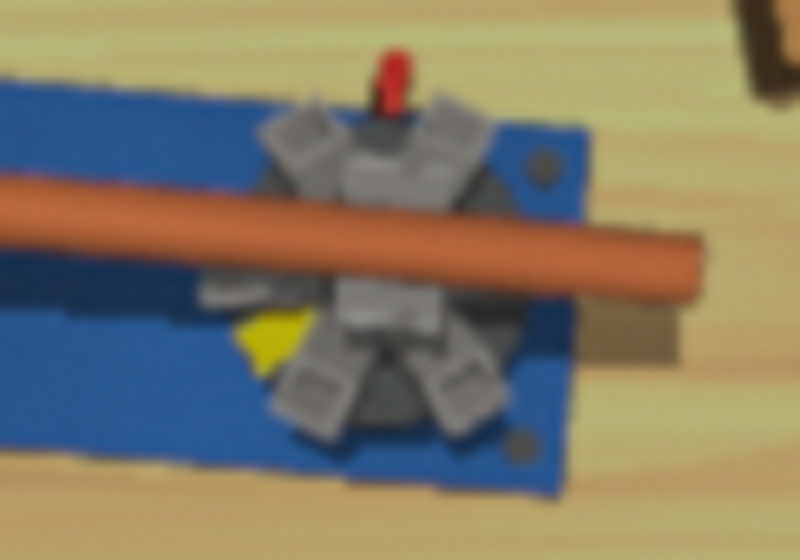

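View pics/s_hold.png

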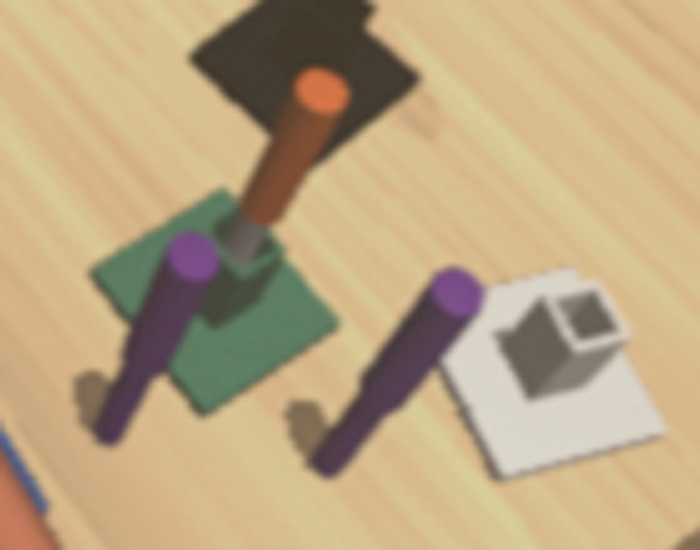

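View pics/s_jack.png

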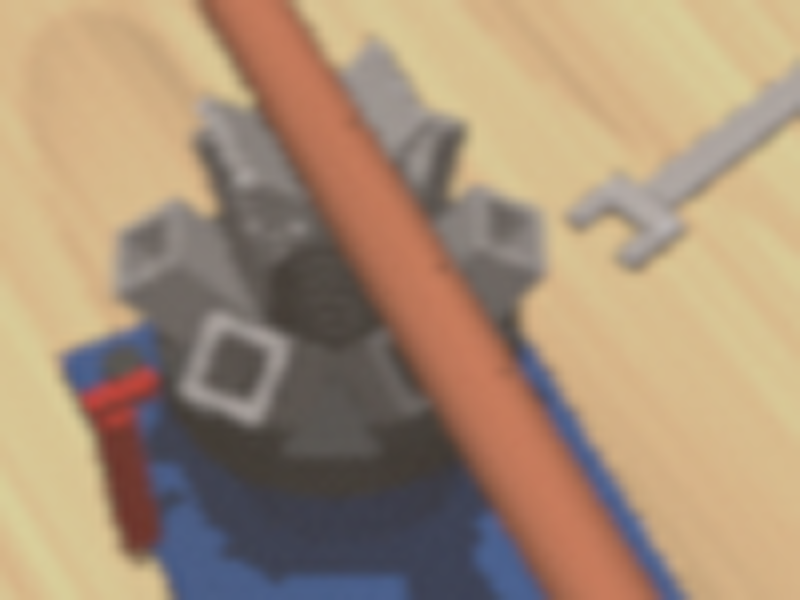

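```bash
cat >> h.py <<'E'
def Rt(o=None):
    o=o or env.get_obs(); return Ro.from_euler('xyz',o['tool_rot'],degrees=True).as_matrix()
def st():
    o=env.get_obs();R=Rt(o);print('t',round(o['time'],2),'tcp',o['eef_pos'].round(4),'F',o['contact_force'].round(1),'M',o['torque'].round(2),'gap',round(o['finger_gap'],4),'y->',np.degrees(np.arctan2(R[1,1],R[0,1])).round(2),'z->',np.degrees(np.arctan2(R[1,2],R[0,2])).round(2),'xz',R[2,0].round(4),'j',o['joint_pos'].round(1));return o
def to_tool(dw):
    return (Rt().T@np.array(dw)*1000).round(1)
def wpts(d,o):
    K=d['camera_matrix'];z=d['range_z'];h,w=z.shape
    u,v=np.meshgrid(np.arange(w),np.arange(h))
    x=(u-K[0,2])/K[0,0];y=(v-K[1,2])/K[1,1];r=np.hypot(x,y)+1e-9
    t=np.tan(np.minimum(r,1.5));c=np.stack([x/r*t*z,y/r*t*z,z],-1)
    T=d['tool_from_camera'];p=c@T[:3,:3].T+T[:3,3]
    return p@Rt(o).T+o['eef_pos']
def wproj(d,o,P):
    T=d['tool_from_camera'];K=d['camera_matrix']
    q=(np.array(P,float).reshape(-1,3)-o['eef_pos'])@Rt(o)
    c=(q-T[:3,3])@T[:3,:3]
    th=np.arctan2(np.hypot(c[:,0],c[:,1]),c[:,2]);ph=np.arctan2(c[:,1],c[:,0])
    return np.stack([K[0,2]+K[0,0]*th*np.cos(ph),K[1,2]+K[1,1]*th*np.sin(ph)],-1)
E
python3 - <<'E'
from h import *
import pickle
st();print(Rt().round(3))
d=pickle.load(open('top0.pkl','rb'));P=pts(d);hsv=cv2.cvtColor(d['frame'],cv2.COLOR_RGB2HSV)
H,S,V=[hsv[...,i].astype(int) for i in range(3)]
m=(H>105)&(H<122)&(S>120)&(P[...,2]>.004)&(P[...,2]<.02)&(P[...,1]>-.2)&(P[...,1]<.5)&(P[...,0]>.45)&(P[...,0]<.75)
q=P[m][:,:2].astype(np.float32);print('plate',cv2.minAreaRect(q*1000), (cv2.boxPoints(cv2.minAreaRect(q*1000))).round(0).tolist())
m=(H>=4)&(H<14)&(S>130)&(P[...,2]>.17)&(P[...,2]<.22)&(P[...,0]>.5)&(P[...,0]<.7)
q=P[m];print('pipe',cv2.fitLine(q[:,:2].astype(np.float32),cv2.DIST_L2,0,.01,.01).ravel(),(cv2.boxPoints(cv2.minAreaRect((q[:,:2]*1000).astype(np.float32)))).round(0).tolist())
# green foot
m=(H>55)&(H<95)&(S>70)&(P[...,2]<.03)&(P[...,0]>.3)&(P[...,1]>.2)&(P[...,1]<.5)
q=P[m][:,:2].astype(np.float32);r=cv2.minAreaRect(q*1000);print('foot',r)
for n in ['scene','top']:
    d=pickle.load(open(n+'0.pkl','rb'));P=pts(d)
    m=(P[...,2]>.2)&(P[...,2]<.225)&(P[...,0]>.37)&(P[...,0]<.44)&(P[...,1]>.29)&(P[...,1]<.385)
    print(n,'bar top',P[m].mean(0).round(4),m.sum())
    for a in(.09,.11,.13,.15,.17,.19):
        m=(abs(P[...,2]-a)<.01)&(P[...,0]>.38)&(P[...,0]<.43)&(P[...,1]>.31)&(P[...,1]<.37)
        if m.sum():print(a,P[m].mean(0).round(4),m.sum())
E
```

```text
t 0.15 tcp [ 0.2286 -0.6613  0.184 ] F [-0.5  0.5 -0. ] M [ 0.01  0.03 -0.04] gap 0.0911 y-> -70.93 z-> -160.93 xz -1.0 j [-72.8  21.7  99.4   0.   58.9  -1.9]
[[-0.     0.327 -0.945]
 [ 0.001 -0.945 -0.327]
 [-1.    -0.001 -0.   ]]
plate ((596.0330200195312, 124.69355010986328), (491.8061828613281, 154.7296142578125), 84.49951171875) [[495.0, -113.0], [649.0, -127.0], [697.0, 362.0], [543.0, 377.0]]
pipe [0.09606101 0.99537545 0.596529   0.14008622] [[557.0, -144.0], [583.0, -147.0], [638.0, 428.0], [612.0, 431.0]]
foot ((404.0606384277344, 341.5755920410156), (82.40190124511719, 85.05152893066406), 0.328953355550766)
scene bar top [0.4044 0.3431 0.2105] 109
0.09 [0.4063 0.3446 0.089 ] 30
0.11 [0.4085 0.3447 0.1119] 31
0.13 [0.4087 0.3451 0.1301] 44
0.15 [0.4088 0.3453 0.1493] 49
0.17 [0.4089 0.3453 0.1694] 51
0.19 [0.409  0.3451 0.1896] 54
top bar top [0.4041 0.3404 0.2096] 48
0.09 [0.4046 0.3348 0.0875] 4
0.11 [0.4054 0.3326 0.1134] 4
0.13 [0.4055 0.3327 0.1285] 11
0.15 [0.4061 0.3337 0.1488] 11
0.17 [0.4059 0.3334 0.1694] 12
0.19 [0.4061 0.3339 0.1887] 14
```

```bash
python3 -m creep '[[0,-50,0,0,0],[0,-100,0,0,0],[0,-216,-514,-443,0],[0,-216,-514,-443,0],[0,-216,-514,-443,0],[0,-216,-514,-443,0],[0,-216,-514,-443,0],[0,-216,-514,-443,0],[0,-216,-514,-443,0],[0,-216,-514,-443,0],[0,-216,-514,-443,0],[0,-216,-514,-443,0]]'; python3 -c "
from h import *
st()"
```

```text
time: 1.35
eef_pos: [0.4109, -0.2017, 0.3692]
tool_rot: [133.5, 90.0, -27.4]
contact_force: [0.8, -1.3, 0.3]
finger_gap: 0.0915
t 1.35 tcp [ 0.4109 -0.2017  0.3692] F [ 0.8 -1.3  0.3] M [ 0.01 -0.05 -0.04] gap 0.0915 y-> -70.95 z-> -160.95 xz -1.0 j [-29.1 -12.4 116.6   0.   75.7  41.9]
```

```bash
python3 -m creep '[[0,-31,-140,-121,0],[0,-31,-140,-121,0],[0,-31,-140,-121,0],[0,-31,-140,-121,0],[0,-31,-140,-121,0],[0,-31,-140,-121,0]]'; python3 - <<'E'
from h import *
import pickle
o=st();d=cam('wrist');save(d,'w1.png');pickle.dump((d,o),open('w1.pkl','wb'));P=wpts(d,o)
f=cv2.cvtColor(d['frame'],cv2.COLOR_RGB2BGR)
for a in [[.58,-.033,.095],[.657,-.04,.096]]:
    print(wproj(d,o,a).round(1))
E
```

```text
time: 1.95
eef_pos: [0.4794, -0.0313, 0.3996]
tool_rot: [-1.6, 90.0, -162.4]
contact_force: [-0.9, -0.6, 0.1]
finger_gap: 0.0913
t 1.95 tcp [ 0.4794 -0.0313  0.3996] F [-0.9 -0.6  0.1] M [0.07 0.01 0.06] gap 0.0913 y-> -70.82 z-> -160.82 xz -1.0 j [ -6.5 -10.8 112.4  -0.   78.5  64.3]
[[342. 103.]]
[[362.1  60.8]]
```

View pics/w1.png

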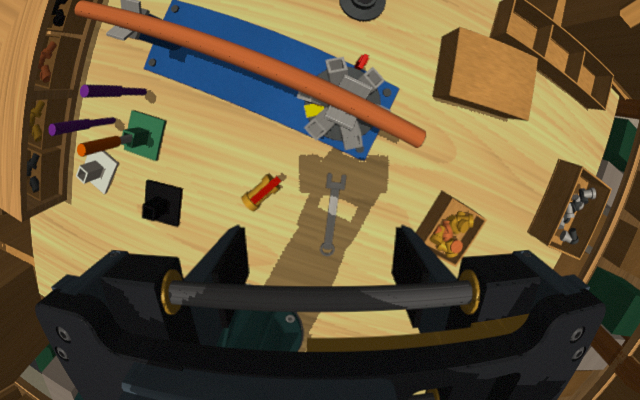

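```bash
python3 - <<'E'
from h import *
import pickle
d,o=pickle.load(open('w1.pkl','rb'));f=cv2.cvtColor(d['frame'],cv2.COLOR_RGB2BGR)
z=cv2.resize(f[40:160,280:420],None,fx=5.7,fy=5,interpolation=cv2.INTER_CUBIC)
z=cv2.resize(f[45:160,285:415],None,fx=5,fy=5,interpolation=cv2.INTER_CUBIC)
cv2.imwrite('pics/w1z.png',z)
z2=z.copy()
# overlay predicted mouths for several angles
A=np.array([.58,-.033]);yaw=np.radians(-5.5)
for col,th in(((0,0,255),-126),((0,255,0),-135)):
  for k in range(6):
    ph=yaw-np.radians(th)+np.radians(30+60*k)
    r=.034+.045*np.sin(np.radians(35));p=[A[0]+r*np.cos(ph),A[1]+r*np.sin(ph),.095+.045*np.cos(np.radians(35))]
    u=(wproj(d,o,p)[0]-[285,45]+.5)*5;cv2.circle(z2,tuple(int(a) for a in u),5,col,-1)
cv2.imwrite('pics/w1z2.png',z2)
E
```

```text
(no output)
```

View pics/w1z2.png

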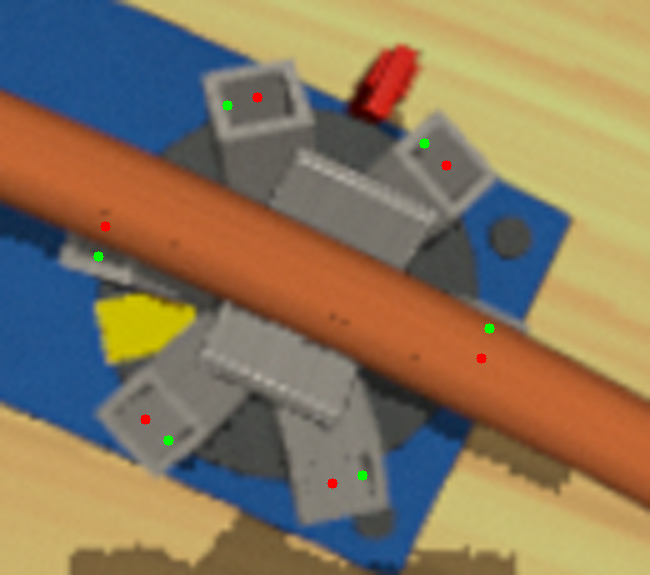

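```bash
python3 - <<'E'
from h import *
import pickle
d,o=pickle.load(open('w1.pkl','rb'));f=cv2.cvtColor(d['frame'],cv2.COLOR_RGB2BGR)
z=cv2.resize(f[105:155,295:375],None,fx=10,fy=10,interpolation=cv2.INTER_CUBIC)
z=np.clip(z.astype(float)*1.6,0,255).astype(np.uint8)
cv2.imwrite('pics/w1z3.png',z)
P=wpts(d,o)
for v,u in((128,314),(142,352),(140,350),(145,352),(138,358),(130,350),(65,337),(78,374)):
    print(u,v,P[v,u].round(3))
E
```

```text
314 128 [ 0.528 -0.004  0.116]
352 142 [ 0.527 -0.067  0.118]
350 140 [ 0.529 -0.063  0.116]
352 145 [ 0.523 -0.068  0.126]
358 138 [ 0.536 -0.074  0.117]
350 130 [ 0.544 -0.056  0.132]
337 65 [ 0.633 -0.005  0.117]
374 78 [ 0.634 -0.065  0.117]
```

View pics/w1z3.png

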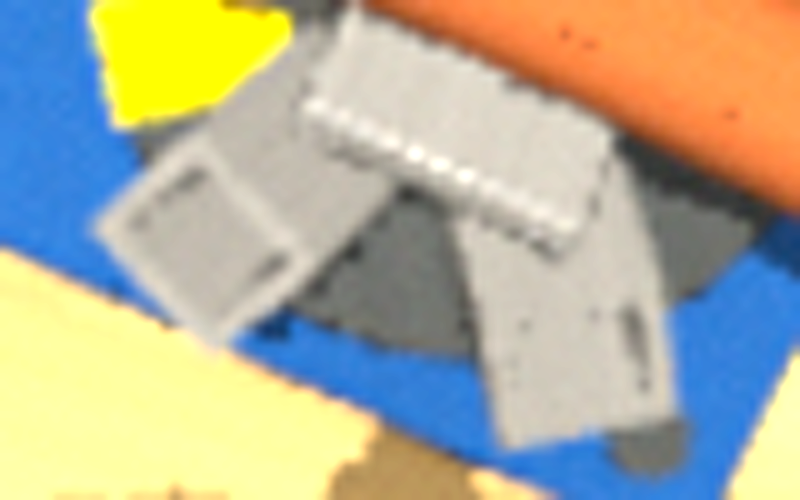

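```bash
python3 -m creep '[[0,140,-376,-52,0],[0,140,-376,-52,0],[0,140,-376,-52,0],[0,140,-376,-52,0],[0,140,-376,-52,0],[0,140,-376,-52,0],[0,140,-376,-52,0],[0,140,-376,-52,0],[0,140,-376,-52,0],[0,140,-376,-52,0]]'; python3 - <<'E'
from h import *
import pickle
o=st();d=cam('wrist');save(d,'w2.png');pickle.dump((d,o),open('w2.pkl','wb'));P=wpts(d,o)
hsv=cv2.cvtColor(d['frame'],cv2.COLOR_RGB2HSV);H,S,V=[hsv[...,i].astype(int) for i in range(3)]
m=(P[...,2]>.2)&(P[...,2]<.225)&(P[...,0]>.37)&(P[...,0]<.44)&(P[...,1]>.29)&(P[...,1]<.385)&(H>3)&(H<16)&(S>120)
if m.sum(): print(P[m].mean(0).round(4),P[m].min(0).round(4),P[m].max(0).round(4),m.sum())
E
```

```text
time: 3.0
eef_pos: [0.4056, 0.34, 0.259]
tool_rot: [23.4, 89.9, -137.6]
contact_force: [-0.7, -0.1, -0.4]
finger_gap: 0.091
t 3.0 tcp [0.4056 0.34   0.259 ] F [-0.7 -0.1 -0.4] M [-0.01 -0.01  0.03] gap 0.091 y-> -70.91 z-> -160.91 xz -1.0 j [ 37.5   1.1 116.   -0.   63.  108.4]
[0.4053 0.3418 0.2114] [0.3935 0.3307 0.2003] [0.4148 0.3522 0.2149] 539
```

View pics/w2.png

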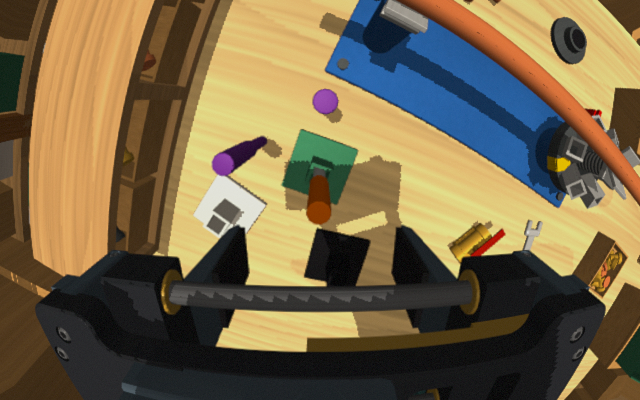

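```bash
python3 -m creep '[[0,50,-2,0,0],[0,100,-2,0,0],[0,106,-2,0,0],[0,106,-2,0,0],[255,106,-2,0,0],[255,106,-2,0,0],[255,106,-2,0,0],[255,106,-2,0,0],[255,106,-2,0,0],[255,106,-2,0,0]]' 20; python3 -c "
from h import *
st()"
```

```text
time: 4.05
eef_pos: [0.4051, 0.3425, 0.154]
tool_rot: [-164.7, 90.0, 34.4]
contact_force: [0.6, 0.9, 0.3]
finger_gap: 0.046
t 4.05 tcp [0.4051 0.3425 0.154 ] F [0.6 0.9 0.3] M [-0.04 -0.06  0.01] gap 0.046 y-> -70.92 z-> -160.92 xz -1.0 j [ 37.7   8.9 119.9  -0.   51.2 108.6]
```

```bash
python3 -m creep '[[255,0,0,0,0],[255,0,0,0,0],[255,0,0,0,0],[255,0,0,0,0]]' 20; python3 -c "
from h import *
st()"
```

```text
time: 4.45
eef_pos: [0.4051, 0.3424, 0.1537]
tool_rot: [42.9, 90.0, -118.0]
contact_force: [-0.8, -0.3, 0.3]
finger_gap: 0.0217
t 4.45 tcp [0.4051 0.3424 0.1537] F [-0.8 -0.3  0.3] M [-0.13 -0.09  0.02] gap 0.0217 y-> -70.93 z-> -160.93 xz -1.0 j [ 37.7   8.9 119.9  -0.   51.2 108.6]
```

```bash
python3 -m creep '[[255,-40,0,0,0],[255,-52,0,0,0],[255,-52,0,0,0],[255,-51,0,16,0],[255,-50,0,29,0],[255,-45,0,50,0],[255,-38,0,67,0],[255,-38,0,67,0]]' 15; python3 - <<'E'
from h import *
st()
d=cam('scene');save(d,'s2.png');f=cv2.cvtColor(d['frame'],cv2.COLOR_RGB2BGR)
cv2.imwrite('pics/s2z.png',cv2.resize(f[150:330,360:540],None,fx=3.3,fy=3.3,interpolation=cv2.INTER_CUBIC))
E
```

```text
time: 5.25
eef_pos: [0.3388, 0.3189, 0.1899]
tool_rot: [21.1, 89.8, -139.8]
contact_force: [0.5, 0.7, -2.5]
finger_gap: 0.0218
t 5.25 tcp [0.3388 0.3189 0.1899] F [ 0.5  0.7 -2.5] M [-0.1  -0.13 -0.02] gap 0.0218 y-> -70.88 z-> -160.88 xz -1.0 j [ 40.4  -0.5 125.6   0.   55.1 111.3]
```

View pics/s2z.png

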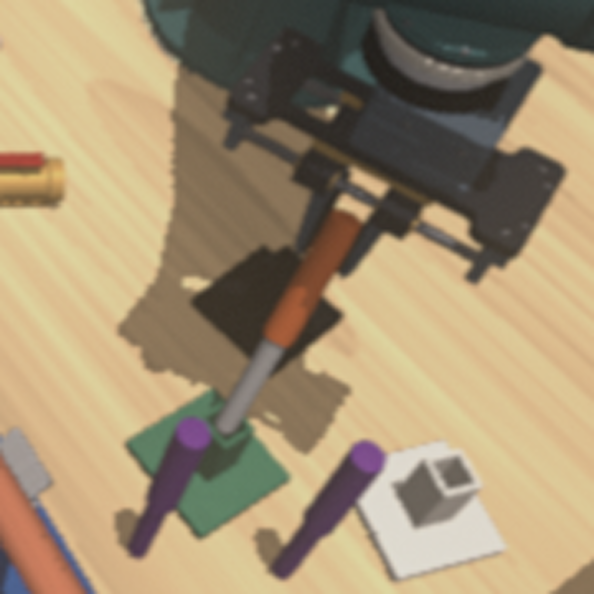

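```bash
python3 -m creep '[[255,-4,0,2,0],[255,0,0,9,0],[255,6,0,20,0],[255,10,0,26,0],[255,10,0,26,0],[255,-10,0,30,0],[255,-60,0,30,0],[255,-100,0,30,0],[255,-100,0,30,0]]' 25; python3 - <<'E'
from h import *
import pickle
o=st()
d=cam('wrist');save(d,'w3.png');pickle.dump((d,o),open('w3.pkl','wb'))
d=cam('scene');save(d,'s3.png');f=cv2.cvtColor(d['frame'],cv2.COLOR_RGB2BGR);pickle.dump((d,o),open('s3.pkl','wb'))
cv2.imwrite('pics/s3z.png',cv2.resize(f[150:330,360:540],None,fx=3.3,fy=3.3,interpolation=cv2.INTER_CUBIC))
P=pts(d);hsv=cv2.cvtColor(d['frame'],cv2.COLOR_RGB2HSV);H,S,V=[hsv[...,i].astype(int) for i in range(3)]
m=(P[...,2]>.15)&(P[...,2]<.4)&(P[...,0]>.28)&(P[...,0]<.45)&(P[...,1]>.25)&(P[...,1]<.4)&(H>3)&(H<16)&(S>110)
q=P[m];c=q.mean(0);v=np.linalg.svd(q-c)[2][0];v*=np.sign(v[2]);print(c,v,'lean',np.degrees(np.arccos(v[2])),'az',np.degrees(np.arctan2(v[1],v[0])),m.sum())
E
```

```text
time: 6.2
eef_pos: [0.3152, 0.3125, 0.2969]
tool_rot: [-155.7, 89.6, 43.3]
contact_force: [0.2, 1.2, -3.3]
finger_gap: 0.0214
t 6.2 tcp [0.3152 0.3125 0.2969] F [ 0.2  1.2 -3.3] M [-0.01  0.03  0.02] gap 0.0214 y-> -70.93 z-> -160.93 xz -1.0 j [ 41.7 -10.9 122.8   0.   67.6 112.7]
[0.33508206 0.31990266 0.31325652] [-0.46878022 -0.16452085  0.86785828] lean 29.78929662311393 az -160.66121243777098 598
```

View pics/s3z.png

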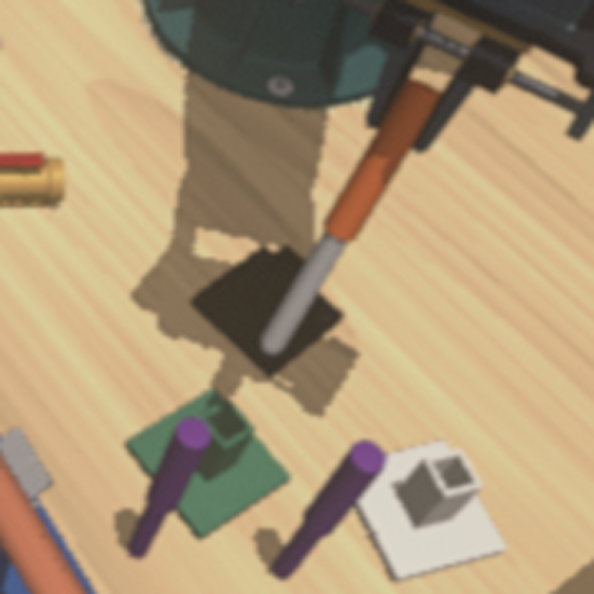

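View pics/w3.png

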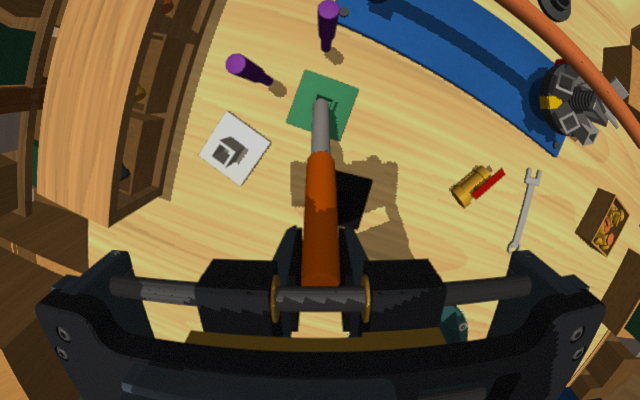

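```bash
python3 -m creep '[[255,-63,245,-58,0],[255,-63,245,-58,0],[255,-63,245,-58,0],[255,-63,245,-58,-2],[255,-63,245,-58,-4],[255,-63,245,-58,-5],[255,-33,446,20,-11],[255,-33,446,20,-11],[255,-33,446,20,-11],[255,-33,446,20,-11],[255,-33,446,20,-11],[255,-33,446,20,-11]]' 25; python3 - <<'E'
from h import *
import pickle
o=st()
E
```

```text
time: 7.5
eef_pos: [0.4389, -0.1191, 0.3223]
tool_rot: [-44.8, 89.8, 165.0]
contact_force: [0.1, 0.4, -1.7]
finger_gap: 0.0218
t 7.5 tcp [ 0.4389 -0.1191  0.3223] F [ 0.1  0.4 -1.7] M [-0.08  0.06  0.02] gap 0.0218 y-> -60.12 z-> -150.12 xz -1.0 j [-18.1 -10.5 119.9  -0.   70.9  42. ]
```

```bash
python3 -m creep '[[255,0,0,0,0]]' ;python3 - <<'E'
from h import *
import pickle
o=st()
d=cam('wrist');save(d,'w4.png');pickle.dump((d,o),open('w4.pkl','wb'))
f=cv2.cvtColor(d['frame'],cv2.COLOR_RGB2BGR)
cv2.imwrite('pics/w4z.png',cv2.resize(f[0:200,230:430],None,fx=3,fy=3,interpolation=cv2.INTER_CUBIC))
P=wpts(d,o);hsv=cv2.cvtColor(d['frame'],cv2.COLOR_RGB2HSV);H,S,V=[hsv[...,i].astype(int) for i in range(3)]
g=o['eef_pos']+[0,0,.0188]
m=(np.linalg.norm(P-g,axis=-1)<.12)&(H>3)&(H<16)&(S>110)&(V>40)
q=P[m];c=q.mean(0);v=np.linalg.svd(q-c)[2][0];v*=np.sign(v[2]);print(c,v,'lean',np.degrees(np.arccos(v[2])),'az',np.degrees(np.arctan2(v[1],v[0])),m.sum())
E
```

```text
time: 7.6
eef_pos: [0.4395, -0.1172, 0.3232]
tool_rot: [-51.6, 89.8, 158.4]
contact_force: [0.1, 0.1, -1.9]
finger_gap: 0.0213
t 7.6 tcp [ 0.4395 -0.1172  0.3232] F [ 0.1  0.1 -1.9] M [-0.01  0.07 -0.02] gap 0.0213 y-> -60.0 z-> -150.0 xz -1.0 j [-17.9 -10.6 119.8   0.   70.9  42.1]
[ 0.45599109 -0.10755962  0.35052224] [-0.37707882 -0.22842432  0.89757111] lean 26.159385794247374 az -148.79363384454697 4416
```

View pics/w4z.png

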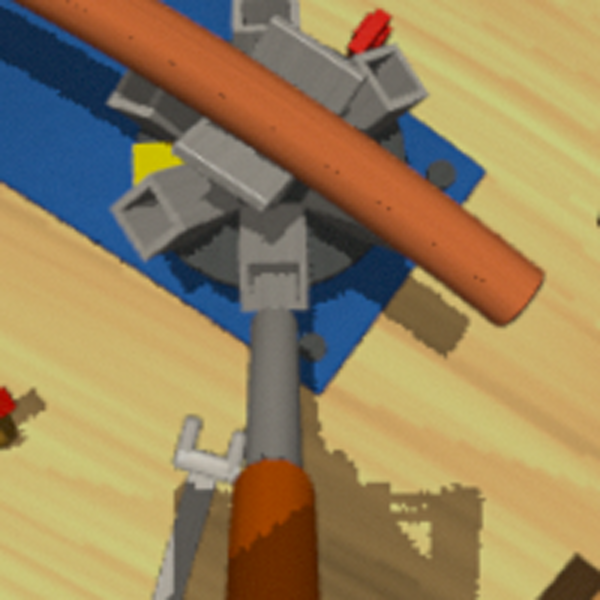

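```bash
python3 - <<'E'
from h import *
import pickle
d,o=pickle.load(open('w4.pkl','rb'));P=wpts(d,o)
R=Rt(o)
for v in range(80,160,4):
    print(v,[ (P[v,u].round(3).tolist()) for u in (321,)], ((P[v,321]-o['eef_pos'])@R*1000).round(0))
c=[.5803,-.0353]
print(wproj(d,o,[[c[0]+.0598*np.cos(np.radians(a)),c[1]+.0598*np.sin(np.radians(a)),.132] for a in(208,210.3,212,150.3,30.3,330.3)]).round(1))
E
```

```text
80 [[0.545, -0.057, 0.13]] [ 193.    1. -122.]
84 [[0.54, -0.059, 0.138]] [ 185.    0. -116.]
88 [[0.537, -0.061, 0.103]] [ 220.    1. -113.]
92 [[0.532, -0.064, 0.11]] [ 213.    1. -107.]
96 [[0.527, -0.067, 0.118]] [ 205.    1. -102.]
100 [[0.523, -0.069, 0.125]] [198.   1. -96.]
104 [[0.517, -0.072, 0.218]] [105.   0. -90.]
108 [[0.514, -0.074, 0.225]] [ 98.   0. -86.]
112 [[0.51, -0.076, 0.232]] [ 91.   0. -82.]
116 [[0.507, -0.078, 0.24]] [ 83.   0. -78.]
120 [[0.504, -0.08, 0.245]] [ 78.   0. -75.]
124 [[0.501, -0.082, 0.252]] [ 71.   0. -72.]
128 [[0.499, -0.083, 0.257]] [ 66.   0. -68.]
132 [[0.496, -0.085, 0.265]] [ 58.   0. -65.]
136 [[0.493, -0.086, 0.268]] [ 55.   0. -62.]
140 [[0.491, -0.087, 0.274]] [ 49.   0. -60.]
144 [[0.489, -0.089, 0.278]] [ 45.   0. -57.]
148 [[0.486, -0.09, 0.283]] [ 40.   0. -54.]
152 [[0.484, -0.091, 0.289]] [ 34.   0. -52.]
156 [[0.483, -0.092, 0.297]] [ 26.   0. -50.]
[[318.8  94.2]
 [320.8  94.2]
 [322.2  94.2]
 [279.   71.7]
 [320.4   3.9]
 [361.9  26.2]]
```

```bash
python3 -m creep '[[255,40,1,-14,0],[255,63,1,-21,0],[255,68,1,-22,0],[255,76,1,-25,0],[255,84,1,-28,0],[255,90,1,-30,0],[255,90,1,-30,0]]' 20;python3 - <<'E'
from h import *
import pickle
o=st()
d=cam('wrist');save(d,'w5.png');pickle.dump((d,o),open('w5.pkl','wb'))
f=cv2.cvtColor(d['frame'],cv2.COLOR_RGB2BGR)
cv2.imwrite('pics/w5z.png',cv2.resize(f[0:200,230:430],None,fx=3,fy=3,interpolation=cv2.INTER_CUBIC))
E
```

```text
time: 8.35
eef_pos: [0.4668, -0.1027, 0.2356]
tool_rot: [28.8, 89.9, -121.0]
contact_force: [-7.2, -4.8, 12.4]
finger_gap: 0.0216
t 8.35 tcp [ 0.4668 -0.1027  0.2356] F [-7.2 -4.8 12.4] M [-0.75  1.29  0.  ] gap 0.0216 y-> -59.81 z-> -149.81 xz -1.0 j [-1.520e+01 -2.800e+00  1.224e+02 -1.000e-01  6.040e+01  4.470e+01]
```

View pics/w5z.png

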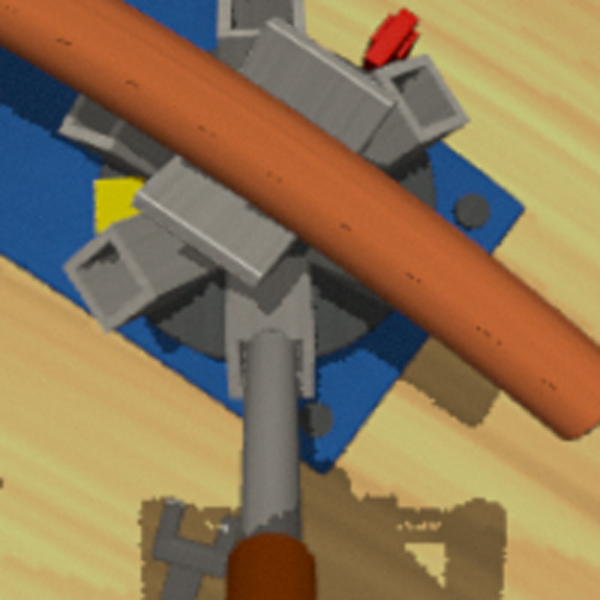

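```bash
python3 - <<'E'
from h import *
import pickle
d,o=pickle.load(open('w5.pkl','rb'));P=wpts(d,o)
R=Rt(o)
def T(v,u): return ((P[v,u]-o['eef_pos'])@R*1000).round(0).tolist()
for v in range(88,180,4):
    print(v,T(v,320), T(v,310),T(v,333))
E
```

```text
88 [45.0, -1.0, -101.0] [39.0, -8.0, -101.0] [140.0, 13.0, -108.0]
92 [120.0, -1.0, -102.0] [43.0, -8.0, -98.0] [140.0, 13.0, -103.0]
96 [113.0, -1.0, -98.0] [117.0, -11.0, -98.0] [140.0, 13.0, -99.0]
100 [109.0, -1.0, -94.0] [109.0, -11.0, -94.0] [139.0, 13.0, -95.0]
104 [102.0, -1.0, -90.0] [101.0, -10.0, -90.0] [102.0, 12.0, -90.0]
108 [-201.0, -1.0, -85.0] [99.0, -10.0, -86.0] [97.0, 12.0, -86.0]
112 [86.0, -1.0, -82.0] [96.0, -10.0, -82.0] [97.0, 12.0, -82.0]
116 [79.0, -1.0, -78.0] [124.0, -11.0, -77.0] [99.0, 12.0, -78.0]
120 [75.0, -1.0, -75.0] [118.0, -11.0, -73.0] [104.0, 12.0, -74.0]
124 [71.0, -1.0, -72.0] [114.0, -11.0, -69.0] [105.0, 12.0, -70.0]
128 [64.0, -1.0, -68.0] [111.0, -11.0, -66.0] [108.0, 12.0, -66.0]
132 [59.0, -1.0, -65.0] [224.0, -14.0, -53.0] [222.0, 17.0, -53.0]
136 [56.0, -1.0, -62.0] [225.0, -14.0, -47.0] [217.0, 17.0, -48.0]
140 [51.0, -1.0, -59.0] [236.0, -15.0, -41.0] [217.0, 17.0, -43.0]
144 [46.0, -1.0, -57.0] [234.0, -15.0, -35.0] [218.0, 17.0, -37.0]
148 [43.0, -1.0, -54.0] [235.0, -15.0, -29.0] [223.0, 17.0, -31.0]
152 [39.0, -1.0, -51.0] [235.0, -15.0, -24.0] [222.0, 17.0, -26.0]
156 [35.0, -1.0, -49.0] [235.0, -15.0, -18.0] [235.0, 18.0, -18.0]
160 [32.0, -1.0, -46.0] [235.0, -15.0, -12.0] [234.0, 18.0, -12.0]
164 [26.0, -1.0, -44.0] [235.0, -15.0, -6.0] [235.0, 18.0, -7.0]
168 [22.0, -1.0, -42.0] [36.0, -8.0, -39.0] [234.0, 18.0, -1.0]
172 [20.0, -1.0, -39.0] [30.0, -8.0, -37.0] [235.0, 18.0, 5.0]
176 [16.0, -1.0, -37.0] [24.0, -8.0, -35.0] [234.0, 18.0, 11.0]
```

```bash
python3 -m creep '[[255,-13,0,9,0],[255,-10,0,10,0],[255,-4,0,10,0],[255,4,0,9,0],[255,10,0,5,0],[255,15,0,1,0],[255,20,0,-3,0],[255,20,0,-3,0]]' 45;python3 - <<'E'
from h import *
import pickle
o=st()
d=cam('wrist');save(d,'w6.png');pickle.dump((d,o),open('w6.pkl','wb'))
f=cv2.cvtColor(d['frame'],cv2.COLOR_RGB2BGR)
cv2.imwrite('pics/w6z.png',cv2.resize(f[0:200,230:430],None,fx=3,fy=3,interpolation=cv2.INTER_CUBIC))
P=wpts(d,o)
R=Rt(o)
def T(v,u): return ((P[v,u]-o['eef_pos'])@R*1000).round(0).tolist()
for v in range(92,160,4):
    print(v,T(v,320), T(v,310),T(v,333))
E
```

```text
time: 9.2
eef_pos: [0.4694, -0.1012, 0.2139]
tool_rot: [-48.6, 89.9, 161.5]
contact_force: [-0.3, -0.8, -1.8]
finger_gap: 0.0212
t 9.2 tcp [ 0.4694 -0.1012  0.2139] F [-0.3 -0.8 -1.8] M [-0.03  0.05 -0.02] gap 0.0212 y-> -59.91 z-> -149.91 xz -1.0 j [-15.   -0.9 123.1   0.   57.9  44.9]
92 [54.0, -1.0, -99.0] [18.0, -8.0, -97.0] [101.0, 12.0, -101.0]
96 [95.0, -1.0, -97.0] [20.0, -8.0, -94.0] [97.0, 12.0, -97.0]
100 [92.0, -1.0, -93.0] [90.0, -10.0, -93.0] [90.0, 11.0, -93.0]
104 [85.0, -1.0, -89.0] [85.0, -10.0, -89.0] [84.0, 11.0, -89.0]
108 [81.0, -1.0, -86.0] [81.0, -10.0, -86.0] [80.0, 11.0, -86.0]
112 [74.0, -1.0, -82.0] [75.0, -9.0, -82.0] [74.0, 11.0, -82.0]
116 [75.0, -1.0, -78.0] [75.0, -9.0, -78.0] [76.0, 11.0, -78.0]
120 [77.0, -1.0, -75.0] [105.0, -10.0, -74.0] [78.0, 11.0, -75.0]
124 [72.0, -1.0, -71.0] [100.0, -10.0, -70.0] [81.0, 11.0, -71.0]
128 [67.0, -1.0, -68.0] [94.0, -10.0, -67.0] [82.0, 11.0, -67.0]
132 [62.0, -1.0, -65.0] [90.0, -10.0, -63.0] [86.0, 11.0, -63.0]
136 [58.0, -1.0, -62.0] [87.0, -10.0, -60.0] [90.0, 12.0, -59.0]
140 [52.0, -1.0, -59.0] [201.0, -14.0, -44.0] [195.0, 16.0, -45.0]
144 [49.0, -1.0, -56.0] [214.0, -14.0, -38.0] [194.0, 16.0, -40.0]
148 [45.0, -1.0, -54.0] [213.0, -14.0, -32.0] [194.0, 16.0, -35.0]
152 [39.0, -1.0, -51.0] [213.0, -14.0, -27.0] [201.0, 16.0, -29.0]
156 [36.0, -1.0, -49.0] [214.0, -14.0, -21.0] [202.0, 16.0, -23.0]
```

View pics/w6z.png

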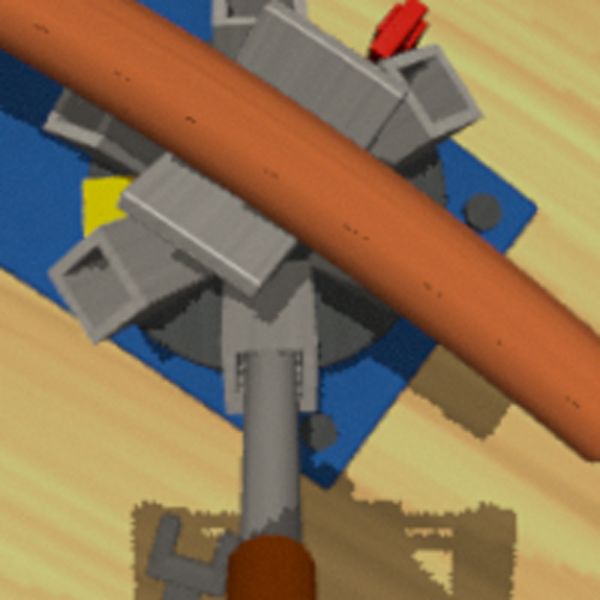

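```bash
python3 -m creep '[[255,6,0,-4,0],[255,12,0,-8,0],[255,16,0,-11,0],[255,16,0,-11,0]]' 45;python3 - <<'E'
from h import *
st()
E
```

```text
time: 9.65
eef_pos: [0.4788, -0.0959, 0.1981]
tool_rot: [-47.3, 89.9, 162.8]
contact_force: [0.5, -0.6, -1.9]
finger_gap: 0.0212
t 9.65 tcp [ 0.4788 -0.0959  0.1981] F [ 0.5 -0.6 -1.9] M [-0.04  0.05 -0.  ] gap 0.0212 y-> -59.92 z-> -149.92 xz -1.0 j [-14.1   1.1 122.9   0.   56.   45.9]
```

```bash
python3 -m creep '[[255,2,0,-1,0],[255,4,0,-3,0],[255,6,0,-4,0],[255,6,0,-4,0]]' 45;python3 - <<'E'
from h import *
st()
E
```

```text
time: 10.05
eef_pos: [0.4824, -0.0948, 0.1939]
tool_rot: [42.0, 89.9, -107.9]
contact_force: [-10.1, -5.1, 16.5]
finger_gap: 0.0209
t 10.05 tcp [ 0.4824 -0.0948  0.1939] F [-10.1  -5.1  16.5] M [-0.87  1.97  0.03] gap 0.0209 y-> -59.91 z-> -149.91 xz -1.0 j [-1.380e+01  1.800e+00  1.228e+02 -1.000e-01  5.550e+01  4.620e+01]
```

```bash
python3 -m creep '[[170,0,0,0,0],[170,0,0,0,0],[170,-6,0,4,0],[170,-12,0,8,0],[170,-18,0,13,0],[255,-18,0,13,0],[255,-18,0,13,0],[255,-18,0,13,0],[255,-18,0,13,0],[255,-18,0,13,0]]' 30;python3 - <<'E'
from h import *
o=st()
c=np.array([.5803,-.0353]);v=o['eef_pos'][:2]-c;r=np.hypot(*v)*1000;print(r,np.degrees(np.arctan2(v[1],v[0]))%360)
for a in np.arange(6.2,63,6.2):
    b=np.radians(a);print(round(a,1),round(-r*np.sin(b)),round(r*(np.cos(b)-1)))
d=cam('wrist');save(d,'w7.png')
f=cv2.cvtColor(d['frame'],cv2.COLOR_RGB2BGR)
cv2.imwrite('pics/w7z.png',cv2.resize(f[0:250,200:450],None,fx=2.4,fy=2.4,interpolation=cv2.INTER_CUBIC))
E
```

```text
time: 11.05
eef_pos: [0.471, -0.1006, 0.2106]
tool_rot: [-46.1, 90.0, 164.0]
contact_force: [-0.2, -0.3, 0.4]
finger_gap: 0.0004
t 11.05 tcp [ 0.471  -0.1006  0.2106] F [-0.2 -0.3  0.4] M [-0.04 -0.03 -0.01] gap 0.0004 y-> -59.93 z-> -149.93 xz -1.0 j [-14.8  -0.6 123.1   0.   57.4  45.1]
127.29076925678024 210.85590524389605
6.2 -14 -1
12.4 -27 -3
18.6 -41 -7
24.8 -53 -12
31.0 -66 -18
37.2 -77 -26
43.4 -87 -35
49.6 -97 -45
55.8 -105 -56
62.0 -112 -68
```

View pics/w7z.png

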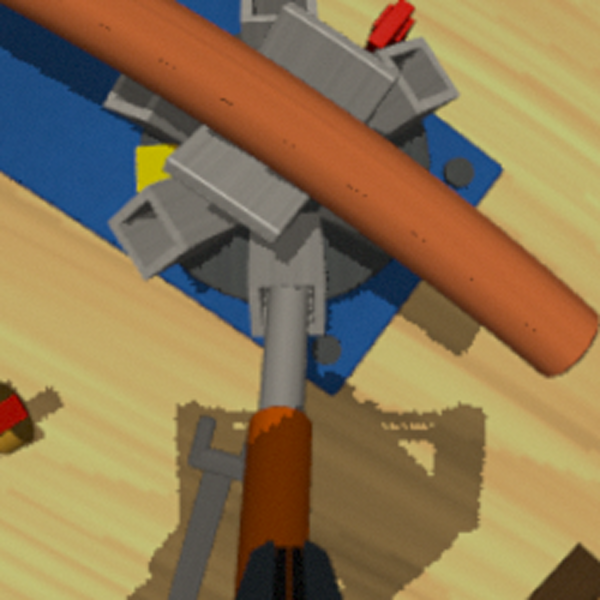

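```bash
python3 - <<'E'
from h import *
o=st();d=cam('wrist');P=wpts(d,o);R=Rt(o)
for v in range(130,262,6):
    for u in (318,):
        print(v,((P[v,u]-o['eef_pos'])@R*1000).round(0).tolist(),((P[v,u-10]-o['eef_pos'])@R*1000).round(0).tolist())
E
```

```text
t 11.1 tcp [ 0.471  -0.1005  0.2106] F [0.4 0.4 0.7] M [-0.  0.  0.] gap 0.0007 y-> -59.92 z-> -149.92 xz -1.0 j [-14.8  -0.6 123.1   0.   57.4  45.1]
130 [69.0, -2.0, -66.0] [80.0, -11.0, -66.0]
136 [64.0, -2.0, -62.0] [83.0, -12.0, -60.0]
142 [58.0, -2.0, -57.0] [199.0, -16.0, -42.0]
148 [54.0, -2.0, -53.0] [209.0, -17.0, -33.0]
154 [48.0, -2.0, -48.0] [56.0, -11.0, -47.0]
160 [44.0, -2.0, -44.0] [51.0, -10.0, -43.0]
166 [40.0, -2.0, -40.0] [44.0, -10.0, -39.0]
172 [32.0, -2.0, -37.0] [34.0, -10.0, -36.0]
178 [28.0, -2.0, -33.0] [30.0, -10.0, -32.0]
184 [24.0, -2.0, -29.0] [25.0, -10.0, -29.0]
190 [19.0, -2.0, -26.0] [23.0, -10.0, -25.0]
196 [17.0, -2.0, -22.0] [17.0, -9.0, -22.0]
202 [13.0, -2.0, -19.0] [15.0, -9.0, -18.0]
208 [9.0, -2.0, -15.0] [10.0, -9.0, -15.0]
214 [5.0, -2.0, -12.0] [6.0, -9.0, -12.0]
220 [1.0, -2.0, -9.0] [1.0, -9.0, -9.0]
226 [-1.0, -2.0, -5.0] [-1.0, -9.0, -6.0]
232 [-37.0, -2.0, -16.0] [-41.0, -7.0, -18.0]
238 [-46.0, -2.0, -16.0] [-50.0, -7.0, -18.0]
244 [-53.0, -2.0, -16.0] [-57.0, -7.0, -18.0]
250 [-60.0, -2.0, -16.0] [-64.0, -6.0, -18.0]
256 [-67.0, -1.0, -16.0] [-70.0, -6.0, -17.0]
```

```bash
python3 -m creep '[[110,-4,0,0,0],[110,-4,0,0,0],[110,-4,0,0,0],[110,-4,0,0,0],[110,8,-1,4,0],[110,20,-1,9,0],[110,20,-1,9,0],[255,20,-1,9,0],[255,20,-1,9,0],[255,20,-1,9,0],[255,20,-1,9,0],[255,20,-1,9,0]]' 30;python3 - <<'E'
from h import *
o=st()
E
```

```text
time: 12.35
eef_pos: [0.4629, -0.1043, 0.191]
tool_rot: [129.7, 90.0, -20.3]
contact_force: [-0.1, -0.7, 1.0]
finger_gap: 0.0209
t 12.35 tcp [ 0.4629 -0.1043  0.191 ] F [-0.1 -0.7  1. ] M [-0.12 -0.05  0.02] gap 0.0209 y-> -59.93 z-> -149.93 xz -1.0 j [-15.5   0.3 124.7  -0.   55.   44.4]
```

```bash
python3 -m creep '[[255,-4,0,-5,0],[255,-9,0,-10,0],[255,-11,0,-14,0],[255,-9,0,-15,0],[255,-8,0,-16,0],[255,-8,0,-16,0]]' 45;python3 - <<'E'
from h import *
import pickle
o=st()
d=cam('wrist');save(d,'w8.png')
P=wpts(d,o);R=Rt(o)
for v in range(112,240,6):
        print(v,((P[v,318]-o['eef_pos'])@R*1000).round(0).tolist(),((P[v,304]-o['eef_pos'])@R*1000).round(0).tolist())
f=cv2.cvtColor(d['frame'],cv2.COLOR_RGB2BGR)
cv2.imwrite('pics/w8z.png',cv2.resize(f[0:250,200:450],None,fx=2.4,fy=2.4,interpolation=cv2.INTER_CUBIC))
E
```

```text
time: 12.95
eef_pos: [0.476, -0.0974, 0.2003]
tool_rot: [14.8, 89.8, -135.1]
contact_force: [-20.3, -11.1, 29.0]
finger_gap: 0.0204
t 12.95 tcp [ 0.476  -0.0974  0.2003] F [-20.3 -11.1  29. ] M [-2.27  4.29  0.08] gap 0.0204 y-> -59.85 z-> -149.85 xz -1.0 j [-14.2   0.7 123.1  -0.2  56.3  45.8]
112 [70.0, -2.0, -82.0] [72.0, -15.0, -82.0]
118 [66.0, -2.0, -77.0] [66.0, -14.0, -77.0]
124 [61.0, -2.0, -72.0] [60.0, -14.0, -72.0]
130 [58.0, -2.0, -67.0] [64.0, -14.0, -67.0]
136 [53.0, -2.0, -63.0] [67.0, -14.0, -61.0]
142 [47.0, -2.0, -58.0] [71.0, -15.0, -56.0]
148 [41.0, -2.0, -54.0] [199.0, -21.0, -34.0]
154 [36.0, -2.0, -50.0] [199.0, -21.0, -26.0]
160 [32.0, -2.0, -46.0] [200.0, -22.0, -18.0]
166 [26.0, -2.0, -43.0] [199.0, -22.0, -10.0]
172 [17.0, -2.0, -40.0] [200.0, -22.0, -2.0]
178 [13.0, -2.0, -36.0] [198.0, -22.0, 6.0]
184 [9.0, -2.0, -33.0] [199.0, -22.0, 14.0]
190 [5.0, -2.0, -30.0] [192.0, -22.0, 21.0]
196 [1.0, -2.0, -26.0] [192.0, -22.0, 29.0]
202 [-3.0, -2.0, -23.0] [192.0, -22.0, 37.0]
208 [-8.0, -2.0, -21.0] [200.0, -22.0, 48.0]
214 [-12.0, -2.0, -18.0] [200.0, -22.0, 57.0]
220 [-16.0, -2.0, -16.0] [199.0, -23.0, 65.0]
226 [-19.0, -2.0, -13.0] [200.0, -23.0, 74.0]
232 [-23.0, -2.0, -10.0] [201.0, -23.0, 84.0]
238 [-26.0, -2.0, -7.0] [201.0, -23.0, 93.0]
```

View pics/w8z.png

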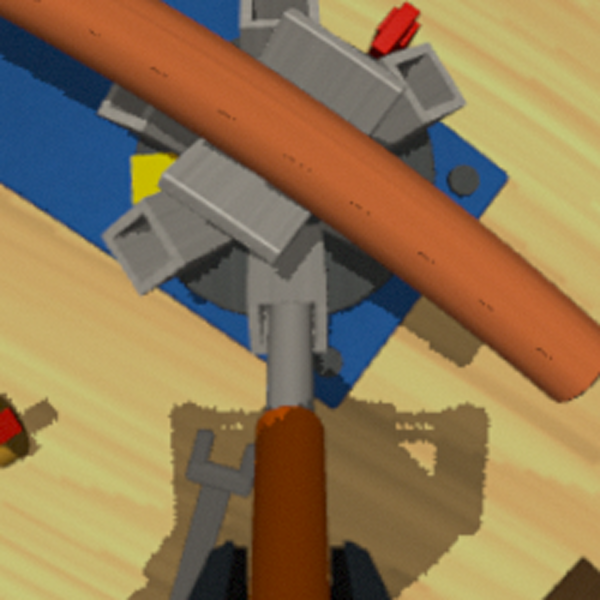

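```bash
python3 -m creep '[[255,-1,-7,1,3.1],[255,-1,-13,0,6.2],[255,-1,-26,-2,12.4],[255,-1,-39,-5,18.6],[255,-1,-51,-10,24.8],[255,-1,-62,-16,31],[255,-1,-73,-24,37.2],[255,-1,-83,-32,43.4],[255,-1,-92,-42,49.6],[255,-1,-100,-52,55.8],[255,-1,-107,-63,62],[255,-1,-107,-63,62]]' 45;python3 - <<'E'
from h import *
import pickle
o=st()
c=np.array([.5803,-.0353]);v=o['eef_pos'][:2]-c;r=np.hypot(*v)*1000;print(r,np.degrees(np.arctan2(v[1],v[0]))%360)
d=cam('wrist');save(d,'w9.png')
f=cv2.cvtColor(d['frame'],cv2.COLOR_RGB2BGR)
cv2.imwrite('pics/w9z.png',cv2.resize(f[0:250,200:450],None,fx=2.4,fy=2.4,interpolation=cv2.INTER_CUBIC))
E
```

```text
time: 14.2
eef_pos: [0.4768, 0.0297, 0.2004]
tool_rot: [6.2, 89.8, 154.0]
contact_force: [-14.6, 7.0, 20.8]
finger_gap: 0.0202
t 14.2 tcp [0.4768 0.0297 0.2004] F [-14.6   7.   20.8] M [ 1.26  3.38 -0.23] gap 0.0202 y-> -122.14 z-> 147.86 xz -1.0 j [ 7.000e-01 -1.000e-01  1.239e+02  1.000e-01  5.640e+01  1.228e+02]
122.16034814077335 147.88041914147303
```

View pics/w9z.png

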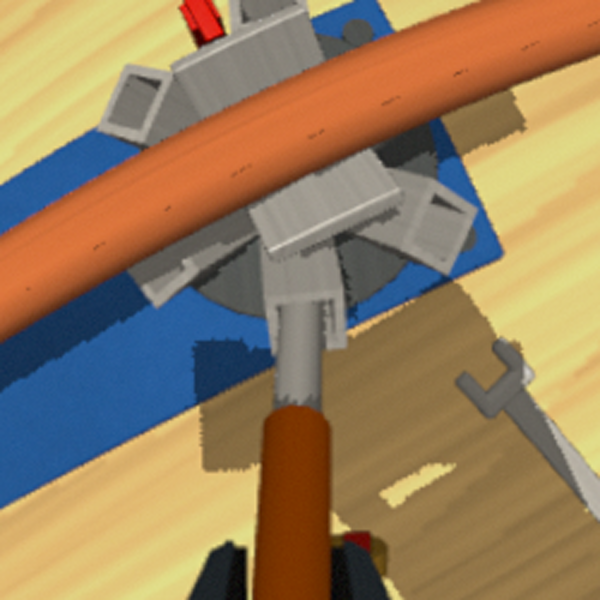

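```bash
python3 -m creep '[[255,-16,0,11,0],[255,-35,0,24,0],[255,-52,0,36,0],[255,-58,20,33,-7.5],[255,-58,40,29,-15],[255,-58,60,22,-22.5],[255,-58,78,13,-30],[255,-58,95,2,-37.5],[255,-58,110,-12,-45],[255,-58,124,-27,-52.5],[255,-58,135,-44,-60],[255,-58,135,-44,-60]]' 45;python3 - <<'E'
from h import *
import pickle
o=st()
c=np.array([.5803,-.0353]);v=o['eef_pos'][:2]-c;r=np.hypot(*v)*1000;print(r,np.degrees(np.arctan2(v[1],v[0]))%360)
d=cam('wrist');save(d,'w10.png');pickle.dump((d,o),open('w10.pkl','wb'))
f=cv2.cvtColor(d['frame'],cv2.COLOR_RGB2BGR)
cv2.imwrite('pics/w10z.png',cv2.resize(f[0:250,200:450],None,fx=2.4,fy=2.4,interpolation=cv2.INTER_CUBIC))
P=wpts(d,o);R=Rt(o)
for v in range(60,200,4):
        print(v,((P[v,320]-o['eef_pos'])@R*1000).round(0).tolist(),((P[v,308]-o['eef_pos'])@R*1000).round(0).tolist())
E
```

```text
time: 15.45
eef_pos: [0.4443, -0.1113, 0.2578]
tool_rot: [131.9, 90.0, -19.9]
contact_force: [0.0, 0.4, -2.4]
finger_gap: 0.0207
t 15.45 tcp [ 0.4443 -0.1113  0.2578] F [ 0.   0.4 -2.4] M [-0.03  0.05 -0.07] gap 0.0207 y-> -61.78 z-> -151.78 xz -1.0 j [-17.   -6.6 123.4  -0.   63.2  44.8]
155.79661137926348 209.19588170896543
60 [63.0, -1.0, -127.0] [56.0, -10.0, -126.0]
64 [87.0, -1.0, -127.0] [61.0, -11.0, -123.0]
68 [151.0, -1.0, -131.0] [153.0, -14.0, -132.0]
72 [142.0, -1.0, -126.0] [145.0, -14.0, -126.0]
76 [134.0, -1.0, -120.0] [139.0, -14.0, -121.0]
80 [128.0, -1.0, -116.0] [131.0, -13.0, -116.0]
84 [121.0, -1.0, -111.0] [161.0, -14.0, -114.0]
88 [118.0, -1.0, -106.0] [162.0, -14.0, -109.0]
92 [153.0, -1.0, -104.0] [163.0, -15.0, -105.0]
96 [89.0, -1.0, -97.0] [162.0, -15.0, -100.0]
100 [85.0, -1.0, -93.0] [163.0, -15.0, -95.0]
104 [80.0, -1.0, -89.0] [246.0, -18.0, -92.0]
108 [77.0, -1.0, -86.0] [245.0, -18.0, -86.0]
112 [72.0, -1.0, -82.0] [243.0, -18.0, -80.0]
116 [66.0, -1.0, -79.0] [246.0, -18.0, -75.0]
120 [63.0, -1.0, -75.0] [256.0, -18.0, -68.0]
124 [59.0, -1.0, -72.0] [258.0, -18.0, -62.0]
128 [54.0, -1.0, -69.0] [256.0, -18.0, -57.0]
132 [51.0, -1.0, -66.0] [259.0, -18.0, -50.0]
136 [47.0, -1.0, -63.0] [258.0, -18.0, -45.0]
140 [43.0, -1.0, -60.0] [258.0, -18.0, -39.0]
144 [40.0, -1.0, -57.0] [256.0, -18.0, -33.0]
148 [38.0, -1.0, -54.0] [258.0, -18.0, -27.0]
152 [33.0, -1.0, -52.0] [258.0, -18.0, -21.0]
156 [31.0, -1.0, -49.0] [250.0, -18.0, -16.0]
160 [27.0, -1.0, -47.0] [249.0, -18.0, -10.0]
164 [23.0, -1.0, -44.0] [248.0, -18.0, -4.0]
168 [17.0, -1.0, -43.0] [250.0, -18.0, 2.0]
172 [14.0, -1.0, -40.0] [20.0, -9.0, -39.0]
176 [11.0, -1.0, -38.0] [18.0, -9.0, -37.0]
180 [8.0, -1.0, -36.0] [14.0, -9.0, -35.0]
184 [6.0, -1.0, -34.0] [12.0, -9.0, -32.0]
188 [2.0, -1.0, -32.0] [8.0, -9.0, -30.0]
192 [0.0, -1.0, -29.0] [5.0, -9.0, -28.0]
196 [-2.0, -1.0, -27.0] [3.0, -9.0, -26.0]
```

View pics/w10z.png

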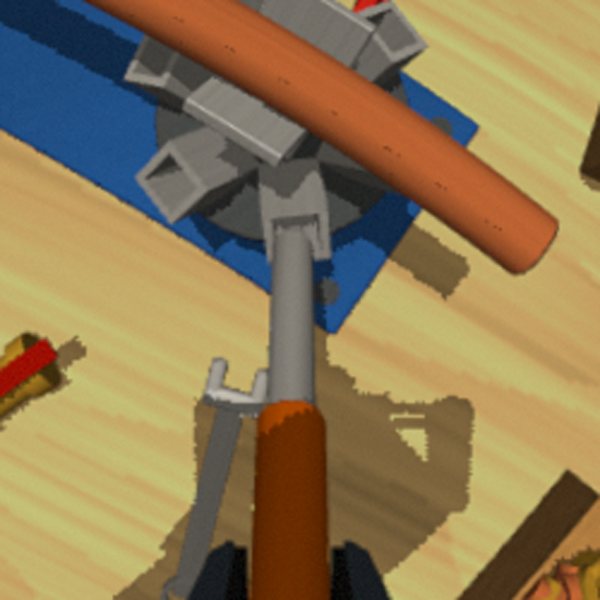

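```bash
python3 -m creep '[[255,12,1,1,0],[255,20,2,2,0],[255,26,2,-2,0],[255,32,2,-8,0],[255,38,2,-13,0],[255,38,2,-13,0]]' 40;python3 - <<'E'
from h import *
import pickle
o=st()
d=cam('wrist');save(d,'w11.png');pickle.dump((d,o),open('w11.pkl','wb'))
f=cv2.cvtColor(d['frame'],cv2.COLOR_RGB2BGR)
cv2.imwrite('pics/w11z.png',cv2.resize(f[0:250,200:450],None,fx=2.4,fy=2.4,interpolation=cv2.INTER_CUBIC))
E
```

```text
time: 16.1
eef_pos: [0.4561, -0.1051, 0.219]
tool_rot: [-47.4, 89.9, 160.7]
contact_force: [-0.1, -0.8, -2.4]
finger_gap: 0.0207
t 16.1 tcp [ 0.4561 -0.1051  0.219 ] F [-0.1 -0.8 -2.4] M [-0.05 -0.03  0.  ] gap 0.0207 y-> -61.9 z-> -151.9 xz -1.0 j [-15.8  -2.6 124.2   0.   58.5  46.1]
```

View pics/w11z.png

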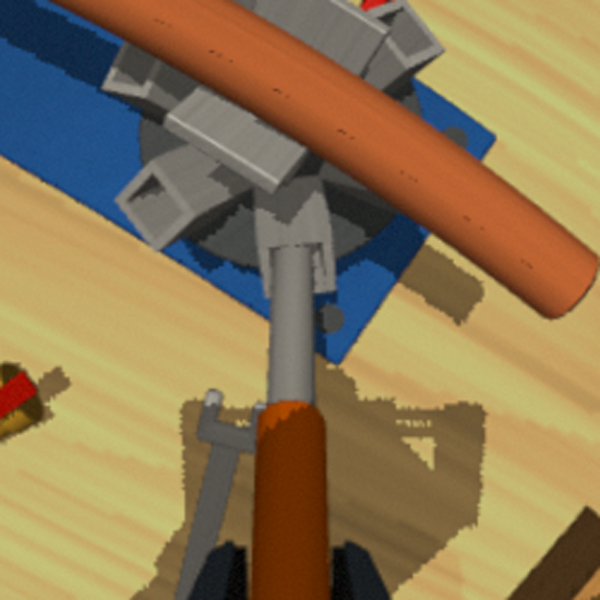

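```bash
python3 -m creep '[[255,6,1,-5,0],[255,11,1,-10,0],[255,15,1,-14,0],[255,18,1,-17,0],[255,18,1,-17,0]]' 45;python3 - <<'E'
from h import *
import pickle
o=st()
E
```

```text
time: 16.65
eef_pos: [0.4714, -0.0983, 0.2013]
tool_rot: [-40.9, 90.0, 167.2]
contact_force: [0.6, -0.5, -2.1]
finger_gap: 0.0203
t 16.65 tcp [ 0.4714 -0.0983  0.2013] F [ 0.6 -0.5 -2.1] M [-0.07  0.11 -0.  ] gap 0.0203 y-> -61.92 z-> -151.92 xz -1.0 j [-14.5   0.2 123.5  -0.   56.3  47.4]
```

```bash
python3 -m creep '[[255,2,0,-2,0],[255,4,0,-4,0],[255,5,0,-5,0],[255,5,0,-5,0]]' 45;python3 - <<'E'
from h import *
import pickle
o=st()
c=np.array([.5803,-.0353]);v=o['eef_pos'][:2]-c;r=np.hypot(*v)*1000;print(r,np.degrees(np.arctan2(v[1],v[0]))%360)
d=cam('wrist');save(d,'w12.png');pickle.dump((d,o),open('w12.pkl','wb'))
f=cv2.cvtColor(d['frame'],cv2.COLOR_RGB2BGR)
cv2.imwrite('pics/w12z.png',cv2.resize(f[0:250,200:450],None,fx=2.4,fy=2.4,interpolation=cv2.INTER_CUBIC))
hsv=cv2.cvtColor(d['frame'],cv2.COLOR_RGB2HSV)
E
```

```text
time: 17.05
eef_pos: [0.475, -0.0975, 0.1985]
tool_rot: [18.7, 89.8, -133.2]
contact_force: [-21.1, -10.8, 29.9]
finger_gap: 0.0203
t 17.05 tcp [ 0.475  -0.0975  0.1985] F [-21.1 -10.8  29.9] M [-2.18  4.44  0.02] gap 0.0203 y-> -61.88 z-> -151.88 xz -1.0 j [-14.2   0.8 123.2  -0.2  56.1  47.8]
122.29784946921679 210.55992695274418
```

View pics/w12z.png

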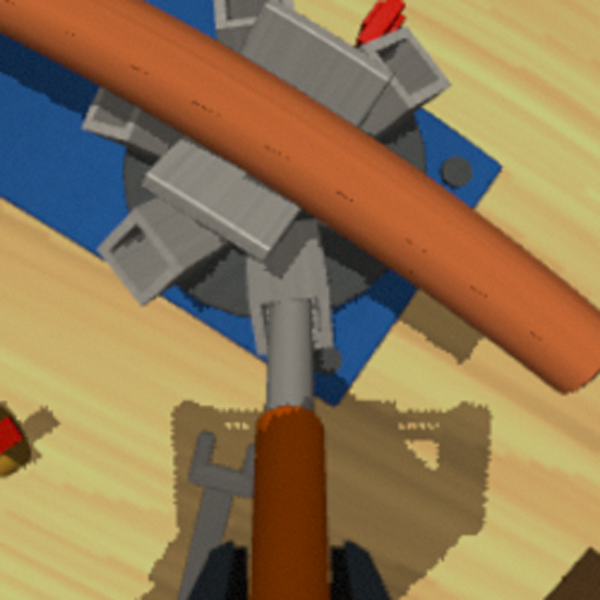

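```bash
python3 -m creep '[[255,-1,-7,1,3.1],[255,-1,-13,1,6.2],[255,-1,-26,-1,12.4],[255,-1,-39,-4,18.6],[255,-1,-52,-8,24.8],[255,-1,-64,-14,31],[255,-1,-75,-21,37.2],[255,-1,-85,-29,43.4],[255,-1,-95,-38,49.6],[255,-1,-103,-48,55.8],[255,-1,-111,-59,62],[255,-1,-111,-59,62]]' 45;python3 - <<'E'
from h import *
import pickle
o=st()
c=np.array([.5803,-.0353]);v=o['eef_pos'][:2]-c;r=np.hypot(*v)*1000;print(r,np.degrees(np.arctan2(v[1],v[0]))%360)
d=cam('wrist');save(d,'w13.png');pickle.dump((d,o),open('w13.pkl','wb'))
f=cv2.cvtColor(d['frame'],cv2.COLOR_RGB2BGR)
cv2.imwrite('pics/w13z.png',cv2.resize(f[0:250,200:450],None,fx=2.4,fy=2.4,interpolation=cv2.INTER_CUBIC))
d=cam('scene');save(d,'s13.png');pickle.dump((d,o),open('s13.pkl','wb'));f=cv2.cvtColor(d['frame'],cv2.COLOR_RGB2BGR)
cv2.imwrite('pics/s13z.png',cv2.resize(f[140:240,235:345],None,fx=6,fy=6,interpolation=cv2.INTER_CUBIC))
E
```

```text
time: 18.3
eef_pos: [0.4756, 0.0308, 0.1984]
tool_rot: [-5.4, 89.9, 140.5]
contact_force: [-8.2, 3.0, 10.3]
finger_gap: 0.0202
t 18.3 tcp [0.4756 0.0308 0.1984] F [-8.2  3.  10.3] M [ 0.82  1.78 -0.13] gap 0.0202 y-> -124.14 z-> 145.86 xz -1.0 j [ 9.000e-01 -1.000e-01  1.241e+02  1.000e-01  5.600e+01  1.250e+02]
123.81519385456669 147.71890344796236
```

View pics/w13z.png

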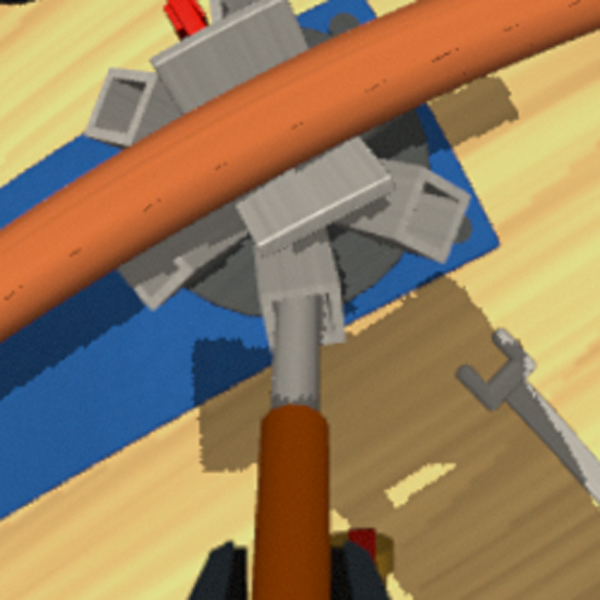

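View pics/s13z.png

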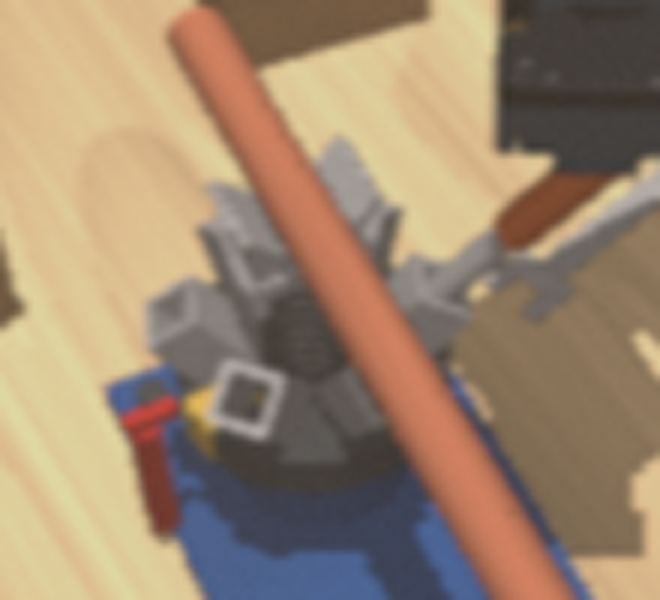

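```bash
cat >> h.py <<'E'
def wray(d,o,uv,z):
    K=d['camera_matrix'];T=d['tool_from_camera'];x=(uv[0]-K[0,2])/K[0,0];y=(uv[1]-K[1,2])/K[1,1];r=np.hypot(x,y)
    c=np.array([x/r*np.sin(r),y/r*np.sin(r),np.cos(r)]);R=Rt(o)
    v=R@(T[:3,:3]@c);p=R@T[:3,3]+o['eef_pos'];return p+v*(z-p[2])/v[2]
E
python3 - <<'E'
from h import *
import pickle
d,o=pickle.load(open('w13.pkl','rb'))
c=np.array([.5803,-.0353])
for zx in((120.5,106),(428,213)):
    p=wray(d,o,(200+zx[0]/2.4-.5,zx[1]/2.4-.5),.132);v=p[:2]-c;print(p.round(4),np.hypot(*v),np.degrees(np.arctan2(v[1],v[0])))
f=cv2.cvtColor(d['frame'],cv2.COLOR_RGB2BGR)
cv2.imwrite('pics/w13y.png',cv2.resize(f[0:120,225:405],None,fx=4.4,fy=4.4,interpolation=cv2.INTER_CUBIC))
d,o=pickle.load(open('s13.pkl','rb'));P=pts(d);hsv=cv2.cvtColor(d['frame'],cv2.COLOR_RGB2HSV);H,S,V=[hsv[...,i].astype(int) for i in range(3)]
near=(np.hypot(P[...,0]-c[0],P[...,1]-c[1])<.1)&(P[...,2]>.03)
for n,m in(('yel',(H>20)&(H<35)&(S>130)),('red',((H<4)|(H>174))&(S>140)&(P[...,2]>.088))):
    q=P[m&near];vu=np.argwhere(m&near);a=np.degrees(np.arctan2(q[:,1]-c[1],q[:,0]-c[0]))
    print(n,len(q),q.mean(0).round(4),'ang',a.mean(),a.min(),a.max(),vu.mean(0),'z',q[:,2].min(),q[:,2].max())
E
```

```text
[6.285e-01 6.000e-04 1.320e-01] 0.06008193402164244 36.7331521550404
[ 0.5335 -0.0676  0.132 ] 0.05687913854090994 -145.43510962705642
yel 5 [ 0.6374 -0.0329  0.0957] ang 2.325769381679934 -0.06629803415882811 4.473280038123527 [207.4 267.4] z 0.09167736171228737 0.09720185999825827
red 28 [ 0.6579 -0.0393  0.0951] ang -2.9993784178840466 -7.747599154319891 0.38829468713176196 [209.21428571 259.32142857] z 0.08876633810183782 0.09867935317886224
```

View pics/w13y.png

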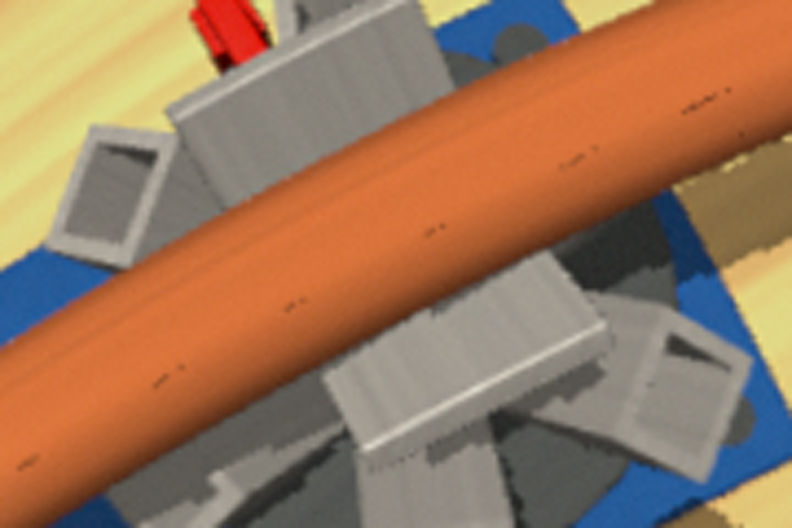

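```bash
python3 - <<'E'
from h import *
import pickle
d,o=pickle.load(open('w13.pkl','rb'))
ps=[wray(d,o,(225+a/4.4-.4,b/4.4-.4),.132) for a,b in((111,195),(684,394))]
v=ps[0]-ps[1];print(ps,(ps[0]+ps[1])/2,'mark',np.degrees(np.arctan2(v[1],v[0]))-30)
# pipe direction in this picture: edges ray at two places at top height
d,o=pickle.load(open('w1.pkl','rb'))
# pointer base/tip line & pipe
P=wpts(d,o);hsv=cv2.cvtColor(d['frame'],cv2.COLOR_RGB2HSV);H,S,V=[hsv[...,i].astype(int) for i in range(3)]
m=((H<4)|(H>174))&(S>140)&(P[...,2]>.085)&(P[...,0]>.6)&(P[...,1]>-.1)&(P[...,1]<.05)&(P[...,2]<.12)
q=P[m];print('ptr',q.mean(0),q[:,:2].min(0),q[:,:2].max(0),len(q))
m=(H>=4)&(H<14)&(S>130)&(P[...,2]>.17)&(P[...,2]<.23)&(P[...,0]>.5)&(P[...,0]<.7)
l=cv2.fitLine(P[m][:,:2].astype(np.float32),cv2.DIST_L2,0,.01,.01).ravel();print('pipe',l,np.degrees(np.arctan2(l[1],l[0]))-90)
E
```

```text
[array([0.6281932 , 0.00067914, 0.132     ]), array([ 0.53179263, -0.0687971 ,  0.132     ])] [ 0.57999291 -0.03405898  0.132     ] mark 5.780426494097249
ptr [ 0.65691015 -0.0404942   0.09502492] [ 0.64486675 -0.04653335] [ 0.66850525 -0.03479871] 82
pipe [0.0948168  0.9954947  0.5927364  0.10450764] -5.4407806
```

```bash
python3 -m creep '[[255,0,-6,0,3],[255,0,-13,0,6],[255,0,-18,-1,8.5],[255,0,-24,-1.5,11],[255,0,-24,-1.5,11],[255,0,-24,-1.5,11]]' 45;python3 - <<'E'
from h import *
import pickle
o=st()
c=np.array([.580,-.0345]);v=o['eef_pos'][:2]-c;r=np.hypot(*v)*1000;print(r,np.degrees(np.arctan2(v[1],v[0]))%360)
d=cam('wrist');save(d,'w14.png');pickle.dump((d,o),open('w14.pkl','wb'))
f=cv2.cvtColor(d['frame'],cv2.COLOR_RGB2BGR)
cv2.imwrite('pics/w14y.png',cv2.resize(f[0:120,225:405],None,fx=4.4,fy=4.4,interpolation=cv2.INTER_CUBIC))
d=cam('scene');save(d,'s14.png');pickle.dump((d,o),open('s14.pkl','wb'));f=cv2.cvtColor(d['frame'],cv2.COLOR_RGB2BGR)
cv2.imwrite('pics/s14z.png',cv2.resize(f[180:230,240:310],None,fx=10,fy=10,interpolation=cv2.INTER_CUBIC))
E
```

```text
time: 19.0
eef_pos: [0.4899, 0.0493, 0.1984]
tool_rot: [-4.9, 89.9, 130.1]
contact_force: [-8.4, 4.6, 9.8]
finger_gap: 0.0205
t 19.0 tcp [0.4899 0.0493 0.1984] F [-8.4  4.6  9.8] M [ 1.    1.8  -0.15] gap 0.0205 y-> -134.96 z-> 135.04 xz -1.0 j [3.000e+00 1.500e+00 1.225e+02 1.000e-01 5.600e+01 1.379e+02]
123.06956052700488 137.066582012141
```

View pics/w14y.png

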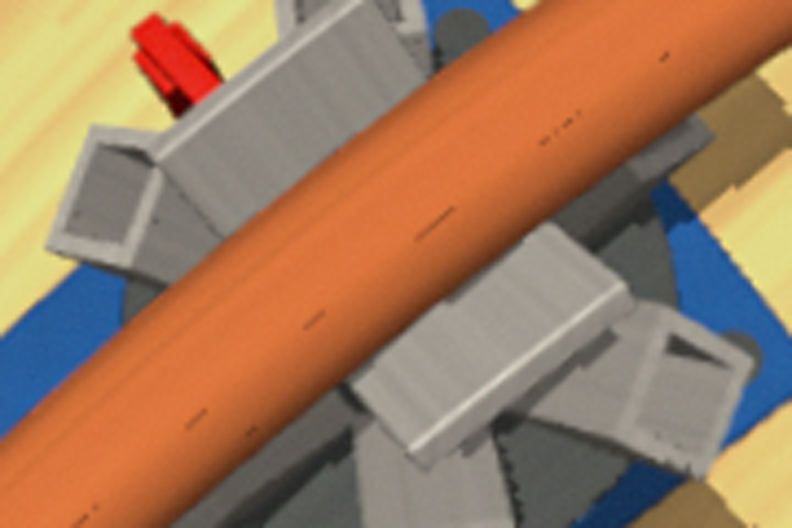

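View pics/s14z.png

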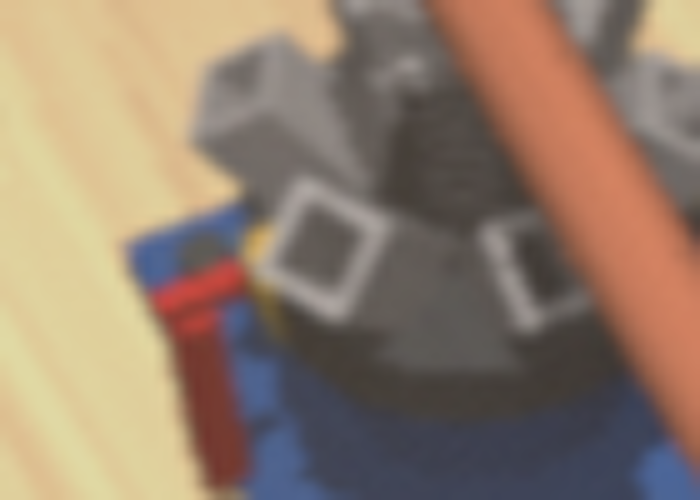

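```bash
python3 - <<'E'
from h import *
import pickle
d,o=pickle.load(open('w14.pkl','rb'))
ps=[wray(d,o,(225+a/4.4-.4,b/4.4-.4),.132) for a,b in((111,198),(686,392))]
v=ps[0]-ps[1];print(ps,(ps[0]+ps[1])/2,'mark',np.degrees(np.arctan2(v[1],v[0]))-30)
d,o=pickle.load(open('s14.pkl','rb'))
c=np.array([.580,-.0345])
for n,a in(('ctr',-5.2),):
    for z in(.095,.0825,.07):
        for da in(-9.3,0,9.3):
            b=np.radians(a+da);p=proj(d,[c[0]+.062*np.cos(b),c[1]+.062*np.sin(b),z])[0];print(z,da,((p-[240,180]+.5)*10).round(0))
P=pts(d);hsv=cv2.cvtColor(d['frame'],cv2.COLOR_RGB2HSV);H,S,V=[hsv[...,i].astype(int) for i in range(3)]
near=(np.hypot(P[...,0]-c[0],P[...,1]-c[1])<.1)&(P[...,2]>.03)
m=(H>18)&(H<35)&(S>110)&near
print(np.argwhere(m).tolist());q=P[m];print(q.round(3).tolist(),np.degrees(np.arctan2(q[:,1]-c[1],q[:,0]-c[0])).round(1))
E
```

```text
[array([ 0.63350593, -0.00850908,  0.132     ]), array([ 0.52624159, -0.05966093,  0.132     ])] [ 0.57987376 -0.034085    0.132     ] mark -4.504619759743118
0.095 -9.3 [241. 241.]
0.095 0 [252. 269.]
0.095 9.3 [269. 295.]
0.0825 -9.3 [246. 270.]
0.0825 0 [257. 297.]
0.0825 9.3 [274. 323.]
0.07 -9.3 [252. 297.]
0.07 0 [263. 325.]
0.07 9.3 [279. 351.]
[[203, 265], [204, 265], [209, 266], [210, 266]]
[[0.637, -0.048, 0.098], [0.638, -0.045, 0.098], [0.64, -0.038, 0.085], [0.64, -0.039, 0.079]] [-13.1  -9.8  -3.3  -4.3]
```

```bash
python3 -m creep '[[255,-1,2,1,0],[255,-14,2,10,0],[255,-30,2,21,0],[255,-46,2,32,0],[255,-58,2,40,0],[255,-90,2,50,0],[255,-130,2,50,-5],[255,-130,2,50,-10],[255,-130,2,50,-10]]' 45;python3 - <<'E'
from h import *
import pickle
o=st()
d=cam('wrist');save(d,'w15.png');pickle.dump((d,o),open('w15.pkl','wb'))
f=cv2.cvtColor(d['frame'],cv2.COLOR_RGB2BGR)
cv2.imwrite('pics/w15z.png',cv2.resize(f[0:150,215:415],None,fx=4,fy=4,interpolation=cv2.INTER_CUBIC))
d=cam('scene');save(d,'s15.png');pickle.dump((d,o),open('s15.pkl','wb'));f=cv2.cvtColor(d['frame'],cv2.COLOR_RGB2BGR)
cv2.imwrite('pics/s15z.png',cv2.resize(f[180:230,240:310],None,fx=10,fy=10,interpolation=cv2.INTER_CUBIC))
E
```

```text
time: 20.0
eef_pos: [0.4535, 0.0829, 0.3292]
tool_rot: [-137.4, 89.9, 7.8]
contact_force: [-0.4, -0.1, -3.5]
finger_gap: 0.0202
t 20.0 tcp [0.4535 0.0829 0.3292] F [-0.4 -0.1 -3.5] M [ 0.12  0.03 -0.02] gap 0.0202 y-> -124.84 z-> 145.16 xz -1.0 j [  7.5 -10.4 119.    0.   71.2 132.3]
```

View pics/w15z.png

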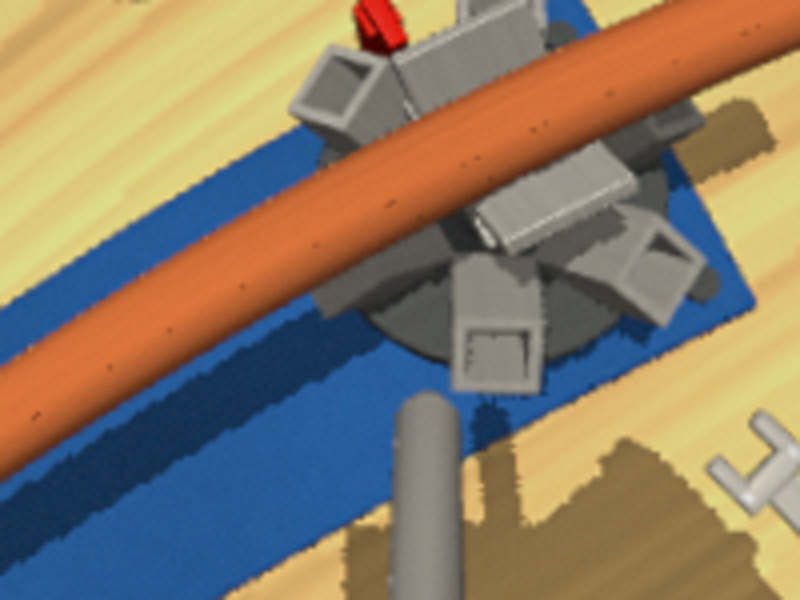

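View pics/s15z.png

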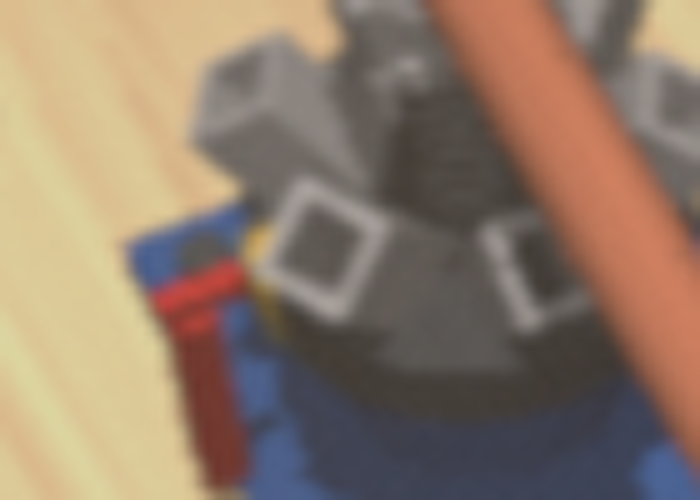

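```bash
python3 - <<'E'
from h import *
import pickle
d,o=pickle.load(open('w15.pkl','rb'))
c=np.array([.580,-.0344])
ps=[wray(d,o,(215+a/4-.4,b/4-.4),.132) for a,b in((338,84),(660,273),(497,357))]
v=ps[0]-ps[1];print((ps[0]+ps[1])/2,'mark',np.degrees(np.arctan2(v[1],v[0]))-30)
for p,a in zip(ps,(30,210,150)): w=p[:2]-c;print(np.hypot(*w),(np.degrees(np.arctan2(w[1],w[0]))-a+180)%360-180)
P=wpts(d,o);hsv=cv2.cvtColor(d['frame'],cv2.COLOR_RGB2HSV);H,S,V=[hsv[...,i].astype(int) for i in range(3)]
# pointer axis line
m=((H<4)|(H>174))&(S>140)&(P[...,2]>.085)&(P[...,0]>.6)&(P[...,1]>-.1)&(P[...,1]<.05)&(P[...,2]<.12)
q=P[m][:,:2].astype(np.float32);l=cv2.fitLine(q,cv2.DIST_L2,0,.01,.01).ravel();print('ptr',q.mean(0),l,np.degrees(np.arctan2(q.mean(0)[1]-c[1],q.mean(0)[0]-c[0])))
# bar tip
R=Rt(o)
for v in range(92,150,4): print(v,[((P[v,u]-o['eef_pos'])@R*1000).round(0).tolist() for u in(316,322,328)])
E
```

```text
[ 0.57997946 -0.03409424  0.132     ] mark -5.9568363379569185
0.05987821847028367 -5.68163632882667
0.05966657606011685 -6.233012512427081
0.0603743796718541 -5.819172245778816
ptr [ 0.6561148  -0.03943248] [ 0.99942166  0.03400603  0.6561148  -0.03943247] -3.7827204571168496
92 [[319.0, -7.0, -112.0], [317.0, 3.0, -112.0], [203.0, 10.0, -106.0]]
96 [[318.0, -7.0, -106.0], [316.0, 3.0, -106.0], [204.0, 10.0, -101.0]]
100 [[315.0, -7.0, -99.0], [-201.0, -0.0, -84.0], [316.0, 13.0, -99.0]]
104 [[87.0, -4.0, -89.0], [84.0, 1.0, -89.0], [87.0, 7.0, -89.0]]
108 [[83.0, -4.0, -85.0], [80.0, 1.0, -85.0], [83.0, 7.0, -85.0]]
112 [[78.0, -4.0, -81.0], [75.0, 1.0, -81.0], [79.0, 7.0, -81.0]]
116 [[73.0, -4.0, -78.0], [70.0, 1.0, -78.0], [74.0, 7.0, -78.0]]
120 [[69.0, -4.0, -74.0], [67.0, 1.0, -75.0], [71.0, 7.0, -74.0]]
124 [[63.0, -4.0, -71.0], [62.0, 1.0, -71.0], [65.0, 6.0, -71.0]]
128 [[61.0, -4.0, -68.0], [58.0, 1.0, -68.0], [62.0, 6.0, -68.0]]
132 [[56.0, -4.0, -65.0], [-201.0, -0.0, -84.0], [57.0, 6.0, -65.0]]
136 [[52.0, -4.0, -62.0], [-201.0, -0.0, -84.0], [53.0, 6.0, -62.0]]
140 [[47.0, -4.0, -59.0], [45.0, 1.0, -59.0], [50.0, 6.0, -59.0]]
144 [[43.0, -3.0, -56.0], [43.0, 1.0, -56.0], [46.0, 6.0, -56.0]]
148 [[41.0, -3.0, -53.0], [41.0, 1.0, -53.0], [42.0, 6.0, -53.0]]
```

```bash
python3 -m creep '[[255,0,-31,35,-7],[255,0,-62,70,-15],[255,0,-93,106,-23],[255,0,-98,140,-31],[255,0,-103,173,-39],[255,0,-108,207,-47],[255,0,-113,240,-54],[255,0,-113,240,-54],[255,0,-113,240,-54]]' 45;python3 - <<'E'
from h import *
import pickle
o=st()
d=cam('wrist');save(d,'w16.png');pickle.dump((d,o),open('w16.pkl','wb'))
f=cv2.cvtColor(d['frame'],cv2.COLOR_RGB2BGR)
cv2.imwrite('pics/w16z.png',cv2.resize(f[50:250,220:420],None,fx=3,fy=3,interpolation=cv2.INTER_CUBIC))
P=wpts(d,o);R=Rt(o)
for v in range(96,150,4): print(v,[((P[v,u]-o['eef_pos'])@R*1000).round(0).tolist() for u in(314,320,326)])
hsv=cv2.cvtColor(d['frame'],cv2.COLOR_RGB2HSV);H,S,V=[hsv[...,i].astype(int) for i in range(3)]
m=(H>50)&(H<95)&(S>60)&(np.hypot(P[...,0]-.404,P[...,1]-.3415)<.08)
q=P[m];lo=q[q[:,2]<.025];hi=q[q[:,2]>.062];print(cv2.minAreaRect((lo[:,:2]*1000).astype(np.float32)),cv2.minAreaRect((hi[:,:2]*1000).astype(np.float32)),len(hi))
tube=(np.array([.404,.3415,.072])-o['eef_pos'])@R*1000;print('tube mouth in tool',tube)
E
```

```text
time: 21.0
eef_pos: [0.3207, 0.3126, 0.3271]
tool_rot: [30.2, 89.9, -130.9]
contact_force: [0.4, -0.2, -2.7]
finger_gap: 0.0202
t 21.0 tcp [0.3207 0.3126 0.3271] F [ 0.4 -0.2 -2.7] M [ 0.01  0.05 -0.07] gap 0.0202 y-> -71.0 z-> -161.0 xz -1.0 j [ 41.3 -11.7 120.3  -0.   71.4 112.3]
96 [[255.0, -9.0, -104.0], [255.0, -1.0, -104.0], [313.0, 9.0, -106.0]]
100 [[254.0, -9.0, -98.0], [90.0, -1.0, -93.0], [95.0, 5.0, -93.0]]
104 [[92.0, -6.0, -89.0], [84.0, -1.0, -89.0], [86.0, 5.0, -89.0]]
108 [[88.0, -6.0, -85.0], [81.0, -1.0, -85.0], [85.0, 5.0, -86.0]]
112 [[82.0, -6.0, -82.0], [73.0, -1.0, -82.0], [78.0, 5.0, -82.0]]
116 [[78.0, -6.0, -78.0], [70.0, -1.0, -78.0], [73.0, 5.0, -78.0]]
120 [[73.0, -6.0, -75.0], [67.0, -1.0, -75.0], [69.0, 5.0, -75.0]]
124 [[68.0, -6.0, -72.0], [62.0, -1.0, -72.0], [64.0, 4.0, -72.0]]
128 [[64.0, -6.0, -68.0], [59.0, -1.0, -69.0], [61.0, 4.0, -68.0]]
132 [[58.0, -6.0, -65.0], [53.0, -1.0, -66.0], [56.0, 4.0, -65.0]]
136 [[55.0, -6.0, -62.0], [50.0, -1.0, -63.0], [53.0, 4.0, -62.0]]
140 [[48.0, -5.0, -60.0], [45.0, -1.0, -60.0], [47.0, 4.0, -60.0]]
144 [[47.0, -5.0, -56.0], [41.0, -1.0, -57.0], [45.0, 4.0, -57.0]]
148 [[42.0, -5.0, -54.0], [-201.0, -1.0, -85.0], [41.0, 4.0, -54.0]]
((403.32916259765625, 341.5140380859375), (87.88627624511719, 88.05350494384766), 89.46745300292969) ((368.18072509765625, 318.60931396484375), (90.43639373779297, 94.01513671875), 81.936767578125) 1800
tube mouth in tool [254.95847251  -0.37470582 -88.45469367]
```

View pics/w16z.png

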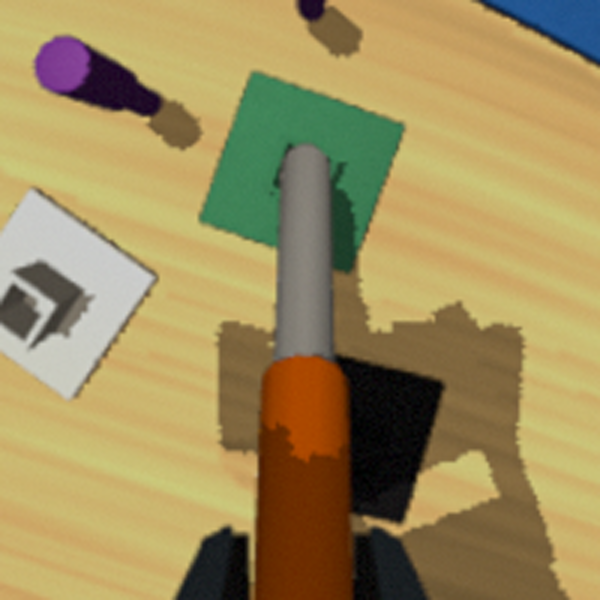

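```bash
python3 -m creep '[[255,50,1,-3,0],[255,100,1,-6,0],[255,140,1,-6,0],[255,150,1,-6,0],[255,150,1,-6,0]]' 30;python3 - <<'E'
from h import *
import pickle
o=st()
d=cam('wrist');save(d,'w17.png');pickle.dump((d,o),open('w17.pkl','wb'))
f=cv2.cvtColor(d['frame'],cv2.COLOR_RGB2BGR)
cv2.imwrite('pics/w17z.png',cv2.resize(f[50:200,245:395],None,fx=4,fy=4,interpolation=cv2.INTER_CUBIC))
d=cam('scene');save(d,'s17.png');f=cv2.cvtColor(d['frame'],cv2.COLOR_RGB2BGR)
cv2.imwrite('pics/s17z.png',cv2.resize(f[210:320,390:500],None,fx=5,fy=5,interpolation=cv2.INTER_CUBIC))
E
```

```text
time: 21.55
eef_pos: [0.3273, 0.3127, 0.177]
tool_rot: [22.2, 89.8, -138.9]
contact_force: [0.4, 0.4, -1.4]
finger_gap: 0.021
t 21.55 tcp [0.3273 0.3127 0.177 ] F [ 0.4  0.4 -1.4] M [ 0.01  0.09 -0.05] gap 0.021 y-> -71.06 z-> -161.06 xz -1.0 j [ 40.7  -0.7 127.4  -0.   53.5 111.8]
```

View pics/w17z.png

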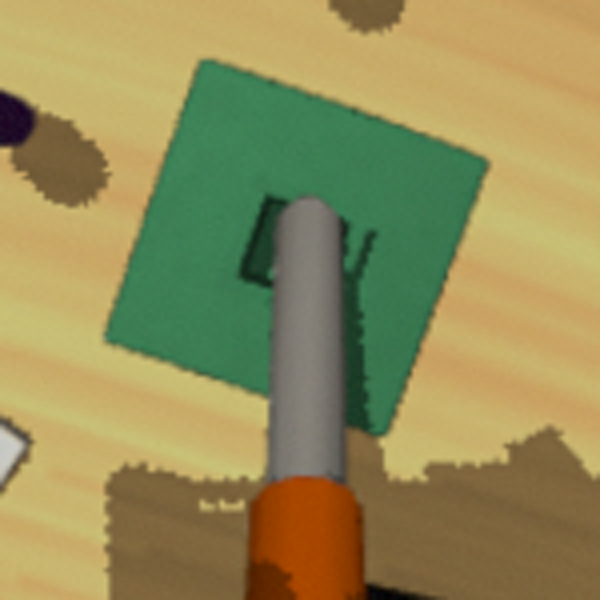

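View pics/s17z.png

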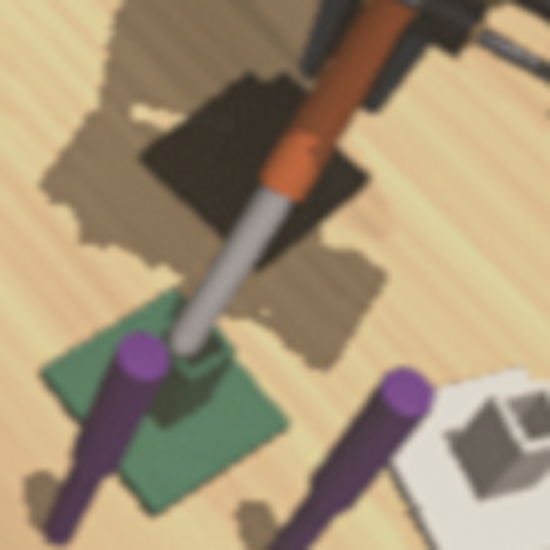

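```bash
python3 - <<'E'
from h import *
import pickle
d,o=pickle.load(open('w17.pkl','rb'));P=wpts(d,o);R=Rt(o)
T=lambda zx,zy:((P[int(50+zy/4),int(245+zx/4)]-o['eef_pos'])@R*1000).round(1).tolist()
hsv=cv2.cvtColor(d['frame'],cv2.COLOR_RGB2HSV);H=hsv[...,0].astype(int);S=hsv[...,1].astype(int)
g=(H>50)&(H<95)&(S>60)&(np.hypot(P[...,0]-.404,P[...,1]-.3415)<.08)
lo=P[g&(P[...,2]<.025)];print(cv2.minAreaRect((lo[:,:2]*1000).astype(np.float32)))
rim=g&(P[...,2]>.06)&(P[...,2]<.08)
q=(P[rim]-o['eef_pos'])@R*1000;print(len(q),q.min(0),q.max(0),q.mean(0))
for zy in(200,208,220,240,260,300): 
    row=int(50+zy/4); print(zy,[((P[row,u]-o['eef_pos'])@R*1000).round(0).tolist() for u in range(302,338,3)])
E
```

```text
((403.27178955078125, 341.0274353027344), (89.90226745605469, 88.65503692626953), 89.2734375)
313 [ 102.11848643  -21.14638701 -100.31793038] [116.32311506  15.79278044 -67.75203842] [104.52084064  -5.76200731 -85.18032988]
200 [[165.0, -22.0, -95.0], [165.0, -18.0, -95.0], [105.0, -12.0, -93.0], [126.0, -10.0, -94.0], [158.0, -8.0, -95.0], [104.0, -4.0, -93.0], [92.0, -1.0, -93.0], [-201.0, -1.0, -85.0], [104.0, 5.0, -93.0], [164.0, 10.0, -95.0], [165.0, 13.0, -95.0], [164.0, 17.0, -95.0]]
208 [[164.0, -22.0, -93.0], [104.0, -15.0, -91.0], [104.0, -12.0, -91.0], [149.0, -11.0, -92.0], [165.0, -8.0, -93.0], [92.0, -3.0, -91.0], [90.0, -1.0, -91.0], [89.0, 2.0, -91.0], [92.0, 5.0, -91.0], [104.0, 8.0, -91.0], [104.0, 11.0, -92.0], [103.0, 14.0, -92.0]]
220 [[165.0, -22.0, -89.0], [105.0, -15.0, -89.0], [103.0, -12.0, -89.0], [165.0, -11.0, -89.0], [94.0, -6.0, -88.0], [87.0, -3.0, -88.0], [86.0, -1.0, -88.0], [85.0, 2.0, -88.0], [87.0, 5.0, -88.0], [93.0, 8.0, -88.0], [103.0, 11.0, -89.0], [105.0, 14.0, -89.0]]
240 [[164.0, -22.0, -83.0], [105.0, -15.0, -84.0], [126.0, -13.0, -84.0], [164.0, -11.0, -83.0], [88.0, -6.0, -84.0], [82.0, -3.0, -84.0], [80.0, -1.0, -84.0], [81.0, 2.0, -84.0], [80.0, 5.0, -84.0], [87.0, 8.0, -84.0], [104.0, 11.0, -84.0], [105.0, 14.0, -84.0]]
260 [[105.0, -18.0, -79.0], [114.0, -16.0, -78.0], [164.0, -15.0, -77.0], [166.0, -11.0, -77.0], [81.0, -6.0, -79.0], [75.0, -3.0, -79.0], [74.0, -1.0, -79.0], [74.0, 2.0, -79.0], [75.0, 5.0, -79.0], [78.0, 7.0, -79.0], [104.0, 11.0, -79.0], [164.0, 17.0, -78.0]]
300 [[164.0, -22.0, -66.0], [164.0, -18.0, -66.0], [164.0, -15.0, -66.0], [105.0, -9.0, -69.0], [69.0, -6.0, -71.0], [65.0, -3.0, -71.0], [61.0, -1.0, -71.0], [62.0, 2.0, -71.0], [65.0, 4.0, -71.0], [67.0, 7.0, -71.0], [165.0, 13.0, -66.0], [164.0, 17.0, -66.0]]
```

```bash
python3 -m creep '[[255,3,-3,0,0],[255,12,-3,-1,0],[255,12,-3,-1,0],[255,7,-3,-9,0],[255,3,-3,-16,0],[255,-4,-3,-34,0],[255,-8,-3,-53,0],[255,-6,-3,-67,0],[255,-6,-3,-67,0]]' 25;python3 - <<'E'
from h import *
import pickle
o=st()
d=cam('wrist');save(d,'w18.png');pickle.dump((d,o),open('w18.pkl','wb'))
f=cv2.cvtColor(d['frame'],cv2.COLOR_RGB2BGR)
cv2.imwrite('pics/w18z.png',cv2.resize(f[100:250,245:395],None,fx=4,fy=4,interpolation=cv2.INTER_CUBIC))
d=cam('scene');save(d,'s18.png');f=cv2.cvtColor(d['frame'],cv2.COLOR_RGB2BGR)
cv2.imwrite('pics/s18z.png',cv2.resize(f[210:320,390:500],None,fx=5,fy=5,interpolation=cv2.INTER_CUBIC))
E
```

```text
time: 22.55
eef_pos: [0.3913, 0.3393, 0.1846]
tool_rot: [-162.8, 89.9, 36.2]
contact_force: [-0.6, 0.1, -0.8]
finger_gap: 0.0003
t 22.55 tcp [0.3913 0.3393 0.1846] F [-0.6  0.1 -0.8] M [ 0.02 -0.04 -0.04] gap 0.0003 y-> -70.96 z-> -160.96 xz -1.0 j [ 38.4   5.1 120.4  -0.   54.4 109.3]
```

View pics/w18z.png

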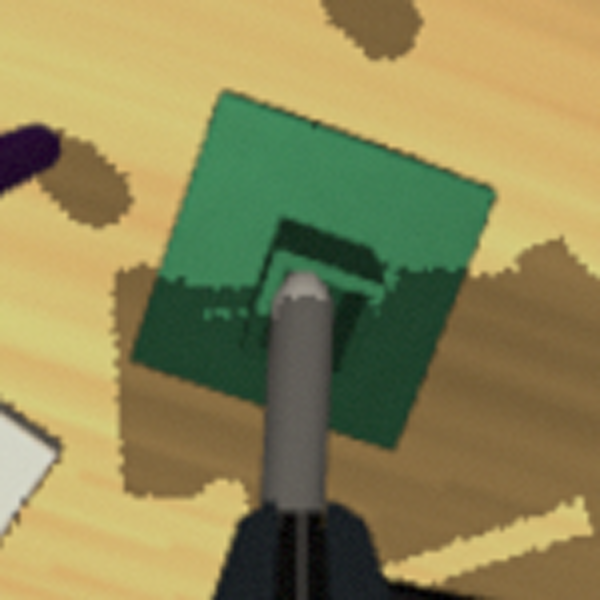

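View pics/s18z.png

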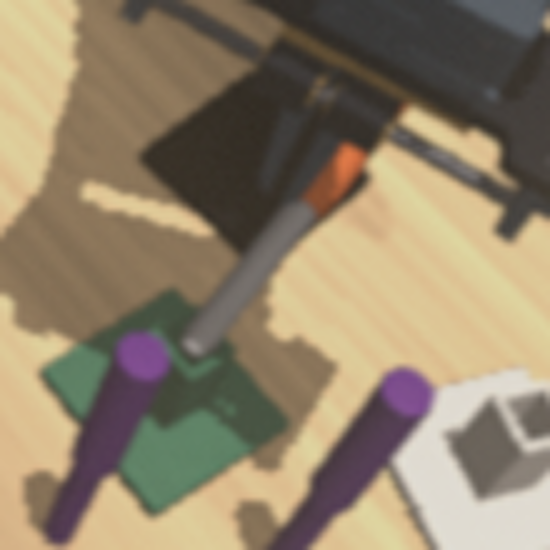

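```bash
python3 - <<'E'
from h import *
import pickle
o=st();R=Rt(o)
d=cam('scene');P=pts(d);save(d,'s19.png');hsv=cv2.cvtColor(d['frame'],cv2.COLOR_RGB2HSV);H,S,V=[hsv[...,i].astype(int) for i in range(3)]
m=(P[...,2]>.03)&(P[...,2]<.3)&(P[...,0]>.25)&(P[...,0]<.45)&(P[...,1]>.25)&(P[...,1]<.4)&(H>3)&(H<16)&(S>110)
q=P[m];print('orange',len(q),q.min(0).round(3),q.max(0).round(3))
f=cv2.cvtColor(d['frame'],cv2.COLOR_RGB2BGR)
cv2.imwrite('pics/s19z.png',cv2.resize(f[180:320,370:510],None,fx=4.2,fy=4.2,interpolation=cv2.INTER_CUBIC))
for(a,b)in((190,350),(205,330),(240,280),(280,220),(330,180),(350,160)):
    r,c=int(210+b/5),int(390+a/5);print(a,b,P[r,c].round(3),((P[r,c]-o['eef_pos'])@R*1000).round(0))
d=cam('wrist');save(d,'w19.png');P=wpts(d,o)
for v in range(160,260,6): print(v,[((P[v,u]-o['eef_pos'])@R*1000).round(0).tolist() for u in(314,320,326)])
E
```

```text
t 22.65 tcp [0.3895 0.3383 0.1838] F [-0.4 -0.   0.4] M [-0.02 -0.02 -0.02] gap 0.0005 y-> -70.94 z-> -160.94 xz -1.0 j [ 38.4   5.  120.5   0.   54.5 109.3]
orange 116 [0.25  0.296 0.041] [0.417 0.373 0.3  ]
190 350 [0.835 0.537 0.88 ] [-696.  -42. -486.]
205 330 [0.39  0.34  0.067] [117.  -1.  -1.]
240 280 [0.366 0.333 0.082] [101.  -3.  24.]
280 220 [0.308 0.311 0.054] [129.  -1.  86.]
330 180 [0.268 0.307 0.052] [131. -10. 125.]
350 160 [0.244 0.302 0.044] [140. -13. 149.]
160 [[113.0, -7.0, -32.0], [126.0, -1.0, -30.0], [138.0, 6.0, -28.0]]
166 [[111.0, -7.0, -26.0], [112.0, -1.0, -26.0], [112.0, 6.0, -26.0]]
172 [[172.0, -8.0, -8.0], [170.0, -1.0, -8.0], [170.0, 7.0, -8.0]]
178 [[149.0, -8.0, -5.0], [160.0, -1.0, -3.0], [170.0, 7.0, -1.0]]
184 [[120.0, -7.0, -5.0], [130.0, -1.0, -3.0], [139.0, 6.0, -1.0]]
190 [[111.0, -7.0, -1.0], [111.0, -1.0, -1.0], [111.0, 6.0, -1.0]]
196 [[125.0, -7.0, 10.0], [126.0, -1.0, 10.0], [170.0, 7.0, 22.0]]
202 [[122.0, -7.0, 16.0], [123.0, -1.0, 16.0], [172.0, 7.0, 31.0]]
208 [[123.0, -7.0, 23.0], [123.0, -1.0, 23.0], [-201.0, -1.0, -85.0]]
214 [[125.0, -7.0, 30.0], [126.0, -1.0, 31.0], [182.0, 7.0, 51.0]]
220 [[125.0, -7.0, 37.0], [128.0, -1.0, 39.0], [183.0, 7.0, 59.0]]
226 [[127.0, -7.0, 46.0], [130.0, -1.0, 47.0], [184.0, 8.0, 68.0]]
232 [[-37.0, -4.0, -16.0], [134.0, -0.0, 56.0], [-37.0, 3.0, -16.0]]
238 [[-46.0, -4.0, -16.0], [-46.0, -1.0, -16.0], [-45.0, 3.0, -16.0]]
244 [[-53.0, -4.0, -16.0], [-54.0, -1.0, -16.0], [-55.0, 3.0, -17.0]]
250 [[-60.0, -4.0, -16.0], [-61.0, -1.0, -16.0], [-60.0, 3.0, -16.0]]
256 [[-67.0, -3.0, -16.0], [-67.0, -1.0, -16.0], [-68.0, 2.0, -16.0]]
```

View pics/s19z.png

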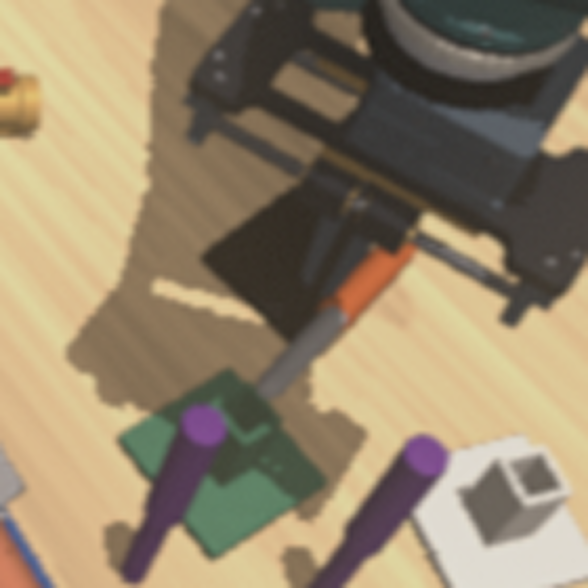

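View pics/w19.png

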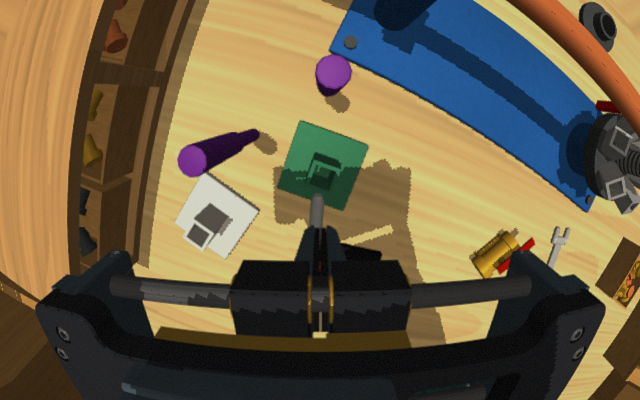

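```bash
python3 -m creep '[[0,-40,0,0,0],[0,-80,0,-20,0],[0,-120,0,-40,0],[0,-120,0,-40,0],[0,-120,0,-40,0],[0,-120,0,-40,0]]' 25;python3 - <<'E'
from h import *
import pickle
o=st();R=Rt(o)
for n in('scene','top','wrist'):
    d=cam(n);save(d,n+'20.png');pickle.dump((d,o),open(n+'20.pkl','wb'))
d=pickle.load(open('scene20.pkl','rb'))[0];f=cv2.cvtColor(d['frame'],cv2.COLOR_RGB2BGR)
cv2.imwrite('pics/s20z.png',cv2.resize(f[180:320,370:510],None,fx=4.2,fy=4.2,interpolation=cv2.INTER_CUBIC))
E
```

```text
time: 23.35
eef_pos: [0.4263, 0.3508, 0.3024]
tool_rot: [17.5, 89.9, -143.4]
contact_force: [-0.1, -0.3, -1.0]
finger_gap: 0.0453
t 23.35 tcp [0.4263 0.3508 0.3024] F [-0.1 -0.3 -1. ] M [-0.03  0.02 -0.03] gap 0.0453 y-> -70.92 z-> -160.92 xz -1.0 j [ 37.    1.  111.4   0.   67.7 108. ]
```

View pics/s20z.png

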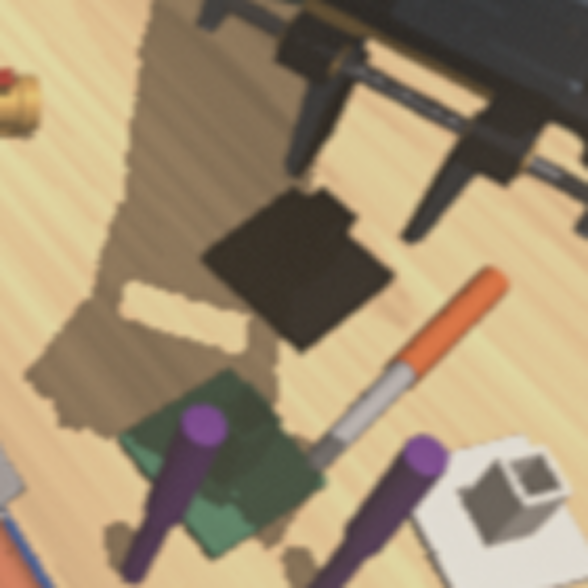

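View pics/wrist20.png

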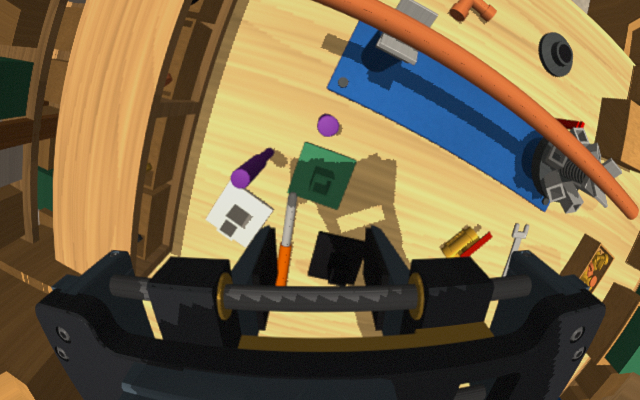

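```bash
cat >> h.py <<'E'
def barpose(d,P,reg):
    hsv=cv2.cvtColor(d['frame'],cv2.COLOR_RGB2HSV);H,S,V=[hsv[...,i].astype(int) for i in range(3)]
    m=(H>3)&(H<16)&(S>140)&(P[...,0]>reg[0])&(P[...,0]<reg[1])&(P[...,1]>reg[2])&(P[...,1]<reg[3])&(P[...,2]>.006)&(P[...,2]<reg[4])
    n,l,s,_=cv2.connectedComponentsWithStats(m.astype(np.uint8));k=1+np.argmax(s[1:,4]);q=P[l==k]
    l=cv2.fitLine(q.astype(np.float32),cv2.DIST_L2,0,.001,.001).ravel();t=(q-l[3:])@l[:3]
    print('handle n',len(q),'dir',l[:3].round(3),'mid',l[3:].round(4),'ends',(l[3:]+l[:3]*np.percentile(t,1)).round(4),(l[3:]+l[:3]*np.percentile(t,99)).round(4))
E
python3 - <<'E'
from h import *
import pickle
d,o=pickle.load(open('scene20.pkl','rb'));P=pts(d);barpose(d,P,(.15,.5,.2,.5,.1))
d,o=pickle.load(open('top20.pkl','rb'));P=pts(d);
try: barpose(d,P,(.15,.5,.2,.5,.1))
except Exception as e: print(e)
d=cam('scene');save(d,'s21.png');P=pts(d);barpose(d,P,(.15,.5,.2,.5,.1))
for zx,zy in((320,455),(350,420),(400,370)):print(P[int(180+zy/4.2),int(370+zx/4.2)])
# decoys
hsv=cv2.cvtColor(d['frame'],cv2.COLOR_RGB2HSV)
for zx,zy in((520,480),(460,500),(530,440),(295,270),(330,205),(390,275),(300,350),(205,258)):print('dec',zx,zy,P[int(180+zy/4.2),int(370+zx/4.2)].round(3))
E
```

```text
handle n 213 dir [0.985 0.164 0.047] mid [0.2203 0.3516 0.024 ] ends [0.1703 0.3433 0.0216] [0.268  0.3596 0.0263]
handle n 103 dir [0.96  0.267 0.089] mid [0.2448 0.352  0.0202] ends [0.2073 0.3416 0.0167] [0.2715 0.3595 0.0227]
handle n 211 dir [0.986 0.162 0.044] mid [0.2196 0.355  0.0238] ends [0.17   0.3469 0.0216] [0.2669 0.3628 0.0258]
[0.35739458 0.37426445 0.023921  ]
[0.32697429 0.36774677 0.02395276]
[0.27738721 0.36001377 0.0256101 ]
dec 520 480 [0.301 0.453 0.071]
dec 460 500 [0.302 0.437 0.012]
dec 530 440 [ 0.226  0.431 -0.001]
dec 295 270 [0.279 0.27  0.02 ]
dec 330 205 [0.258 0.26  0.069]
dec 390 275 [0.226 0.303 0.015]
dec 300 350 [0.307 0.311 0.004]
dec 205 258 [0.314 0.226 0.006]
```

```bash
python3 -m creep '[[128,45,-14,32,3],[128,90,-28,65,6],[128,135,-42,98,10],[128,160,-56,130,10],[128,160,-56,130,10]]' 25;python3 - <<'E'
from h import *
import pickle
o=st()
d=cam('scene');save(d,'s22.png');P=pts(d);barpose(d,P,(.15,.5,.2,.5,.1));f=cv2.cvtColor(d['frame'],cv2.COLOR_RGB2BGR)
cv2.imwrite('pics/s22z.png',cv2.resize(f[180:320,370:510],None,fx=4.2,fy=4.2,interpolation=cv2.INTER_CUBIC))
d=cam('wrist');save(d,'w22.png');pickle.dump((d,o),open('w22.pkl','wb'));
P=wpts(d,o)
try: barpose(d,P,(.15,.5,.2,.5,.1))
except Exception as e: print(e)
E
```

```text
time: 24.05
eef_pos: [0.2821, 0.3596, 0.1402]
tool_rot: [37.9, 89.7, -133.0]
contact_force: [0.8, 0.2, 1.1]
finger_gap: 0.0455
t 24.05 tcp [0.2821 0.3596 0.1402] F [0.8 0.2 1.1] M [ 0.03 -0.01 -0.04] gap 0.0455 y-> -80.87 z-> -170.87 xz -1.0 j [ 49.    3.3 128.    0.   49.  129.8]
handle n 196 dir [0.984 0.171 0.05 ] mid [0.22   0.3594 0.024 ] ends [0.1715 0.351  0.0216] [0.2669 0.3675 0.0264]
handle n 1480 dir [0.987 0.154 0.039] mid [0.2231 0.3579 0.0222] ends [0.1695 0.3495 0.02  ] [0.2698 0.3652 0.024 ]
```

View pics/s22z.png

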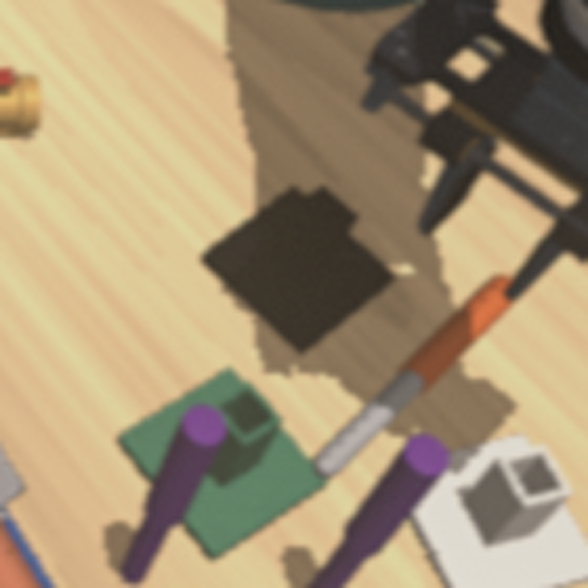

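View pics/w22.png

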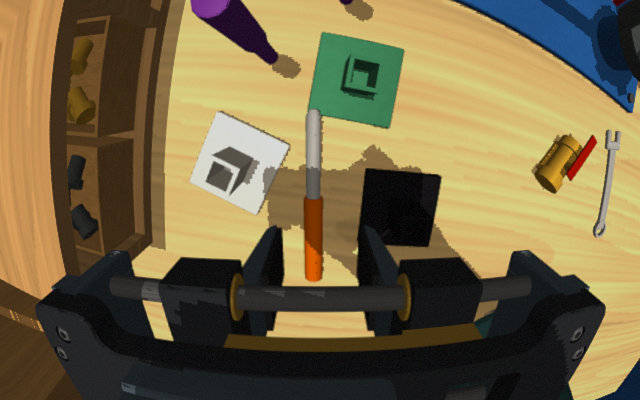

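```bash
python3 -m creep '[[128,50,-5,13,0],[128,95,-9,26,0],[128,125,-9,26,0],[128,134,-9,26,0],[128,134,-9,26,0],[255,134,-9,26,0],[255,134,-9,26,0],[255,134,-9,26,0],[255,134,-9,26,0],[255,134,-9,26,0]]' 40;python3 - <<'E'
from h import *
st()
d=cam('scene');save(d,'s23.png');f=cv2.cvtColor(d['frame'],cv2.COLOR_RGB2BGR)
cv2.imwrite('pics/s23z.png',cv2.resize(f[180:320,370:510],None,fx=4.2,fy=4.2,interpolation=cv2.INTER_CUBIC))
E
```

```text
time: 25.15
eef_pos: [0.2594, 0.3669, 0.0102]
tool_rot: [-137.8, 90.0, 51.2]
contact_force: [0.2, 0.1, -0.0]
finger_gap: 0.0082
t 25.15 tcp [0.2594 0.3669 0.0102] F [ 0.2  0.1 -0. ] M [ 0.08 -0.    0.01] gap 0.0082 y-> -80.93 z-> -170.93 xz -1.0 j [ 51.8  17.5 130.7  -0.   31.8 132.7]
```

View pics/s23z.png

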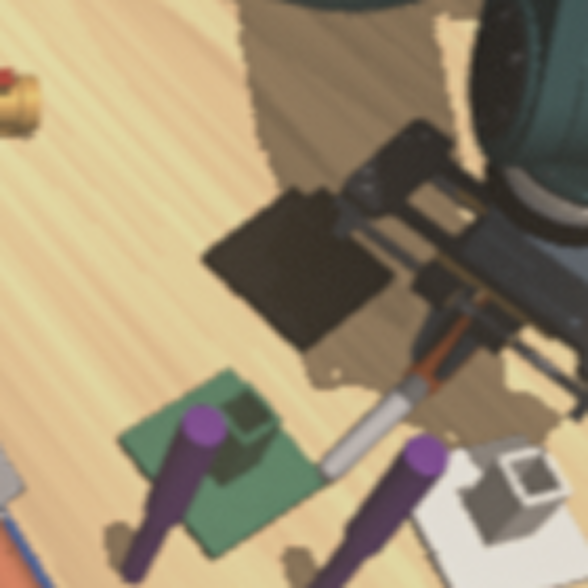

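```bash
python3 -m creep '[[128,-15,0,0,0],[128,-15,0,0,0],[128,-15,0,0,0],[128,-15,0,0,0],[128,-15,0,-15,0],[128,-15,0,-30,0],[128,-5,0,-32,0],[128,6,0,-32,0],[128,6,0,-32,0]]' 40;python3 - <<'E'
from h import *
st()
d=cam('scene');save(d,'s24.png');f=cv2.cvtColor(d['frame'],cv2.COLOR_RGB2BGR)
cv2.imwrite('pics/s24z.png',cv2.resize(f[180:320,370:510],None,fx=4.2,fy=4.2,interpolation=cv2.INTER_CUBIC))
d=cam('wrist');save(d,'w24.png')
E
```

```text
time: 26.1
eef_pos: [0.2899, 0.3705, 0.0018]
tool_rot: [39.4, 89.8, -131.5]
contact_force: [-0.4, 0.4, -0.2]
finger_gap: 0.0457
t 26.1 tcp [0.2899 0.3705 0.0018] F [-0.4  0.4 -0.2] M [ 0.01 -0.   -0.04] gap 0.0457 y-> -80.96 z-> -170.96 xz -1.0 j [ 49.1  20.  128.3   0.   31.9 130.1]
```

View pics/s24z.png

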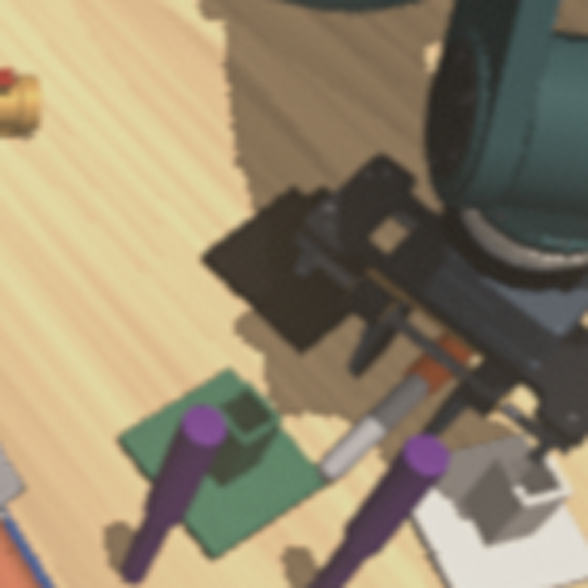

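View pics/w24.png

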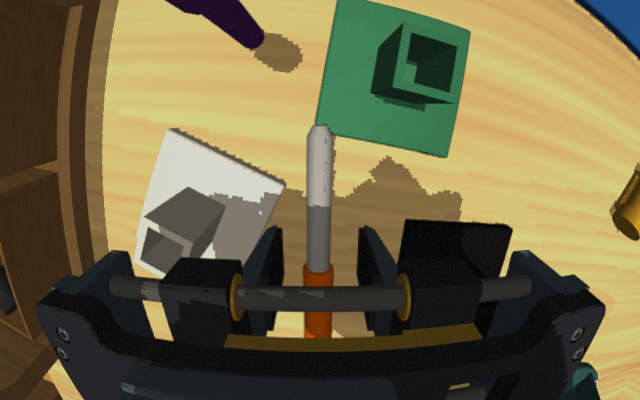

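```bash
python3 -m creep '[[255,-2,0,0,0],[255,-2,0,0,0],[255,-2,0,0,0],[255,-2,0,0,0],[255,-2,0,0,0],[255,-2,0,0,0],[255,-20,0,0,0],[255,-50,0,0,0],[255,-90,0,0,0],[255,-90,0,0,0]]' 45;python3 - <<'E'
from h import *
st()
d=cam('scene');save(d,'s25.png');P=pts(d);f=cv2.cvtColor(d['frame'],cv2.COLOR_RGB2BGR)
cv2.imwrite('pics/s25z.png',cv2.resize(f[180:320,370:510],None,fx=4.2,fy=4.2,interpolation=cv2.INTER_CUBIC))
E
```

```text
time: 27.2
eef_pos: [0.2926, 0.3738, 0.098]
tool_rot: [-139.8, 89.6, 49.3]
contact_force: [-0.2, 0.1, 0.1]
finger_gap: 0.0005
t 27.2 tcp [0.2926 0.3738 0.098 ] F [-0.2  0.1  0.1] M [ 0.02 -0.04 -0.02] gap 0.0005 y-> -80.93 z-> -170.93 xz -1.0 j [ 49.1   9.  127.4   0.   43.2 130.1]
```

View pics/s25z.png

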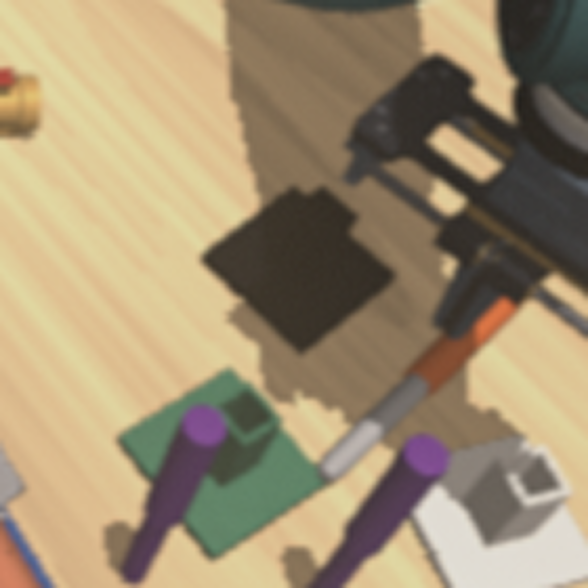

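```bash
python3 -m creep '[[128,-20,0,0,0],[128,-20,0,0,0],[128,-20,0,0,0],[128,20,0,0,0],[128,50,0,0,0],[128,50,0,0,0]]' 45;python3 - <<'E'
from h import *
o=st();R=Rt(o)
d=cam('wrist');save(d,'w26.png');P=wpts(d,o)
hsv=cv2.cvtColor(d['frame'],cv2.COLOR_RGB2HSV);H,S,V=[hsv[...,i].astype(int) for i in range(3)]
try: barpose(d,P,(.15,.5,.2,.5,.1))
except Exception as e: print(e)
for v in range(110,230,12):
    row=((P[v]-o['eef_pos'])@R*1000); zz=P[v,:,2]; m=(zz>.009)&(abs(row[:,1])<40)
    print(v,[(int(u),row[u].round(0).tolist()) for u in np.where(m)[0][::4]][:9])
E
```

```text
time: 27.85
eef_pos: [0.2886, 0.3691, 0.0398]
tool_rot: [40.1, 89.6, -130.8]
contact_force: [-0.6, -0.3, 0.8]
finger_gap: 0.0444
t 27.85 tcp [0.2886 0.3691 0.0398] F [-0.6 -0.3  0.8] M [-0.02 -0.01  0.01] gap 0.0444 y-> -80.93 z-> -170.93 xz -1.0 j [ 49.1  15.4 128.3  -0.   36.7 130.1]
handle n 1055 dir [0.99  0.139 0.019] mid [0.2532 0.3668 0.0234] ends [0.233 0.364 0.023] [0.27   0.3692 0.0237]
110 [(130, [-201.0, -1.0, -85.0]), (316, [26.0, -4.0, -84.0]), (320, [26.0, -1.0, -84.0]), (324, [27.0, 2.0, -84.0]), (328, [26.0, 5.0, -84.0]), (332, [27.0, 8.0, -84.0]), (336, [28.0, 11.0, -84.0]), (340, [27.0, 14.0, -84.0]), (344, [26.0, 17.0, -84.0])]
122 [(117, [-201.0, -1.0, -85.0]), (311, [17.0, -7.0, -75.0]), (315, [15.0, -4.0, -75.0]), (319, [15.0, -1.0, -75.0]), (323, [15.0, 1.0, -75.0]), (327, [26.0, 4.0, -75.0]), (331, [27.0, 7.0, -75.0]), (335, [27.0, 10.0, -75.0]), (339, [27.0, 13.0, -75.0])]
134 [(194, [-201.0, -1.0, -85.0]), (309, [14.0, -8.0, -67.0]), (313, [13.0, -5.0, -67.0]), (317, [13.0, -3.0, -67.0]), (321, [12.0, 0.0, -67.0]), (325, [-201.0, -1.0, -85.0]), (360, [29.0,
[... 867 characters left out ...]
14.0, -6.0, -33.0]), (317, [14.0, -3.0, -33.0]), (321, [15.0, 0.0, -33.0]), (325, [17.0, 3.0, -32.0])]
194 [(269, [27.0, -40.0, -20.0]), (273, [28.0, -37.0, -20.0]), (307, [19.0, -10.0, -23.0]), (311, [16.0, -7.0, -23.0]), (315, [14.0, -4.0, -24.0]), (319, [15.0, -1.0, -24.0]), (323, [16.0, 2.0, -23.0]), (327, [20.0, 5.0, -22.0])]
206 [(31, [-201.0, -1.0, -85.0]), (307, [18.0, -10.0, -13.0]), (311, [15.0, -7.0, -14.0]), (315, [15.0, -4.0, -15.0]), (319, [15.0, -1.0, -15.0]), (323, [16.0, 2.0, -14.0]), (327, [21.0, 5.0, -13.0])]
218 [(55, [-201.0, -1.0, -85.0]), (310, [17.0, -8.0, -4.0]), (314, [17.0, -5.0, -5.0]), (318, [14.0, -2.0, -6.0]), (322, [17.0, 1.0, -5.0]), (326, [19.0, 4.0, -4.0])]
```

View pics/w26.png

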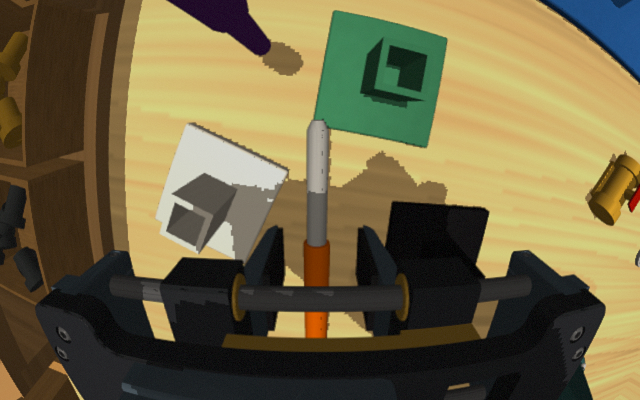

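```bash
python3 -m creep '[[128,30,-2,0,0],[128,37,-2,0,0],[255,37,-2,0,0],[255,37,-2,0,0],[255,37,-2,0,0],[255,37,-2,0,0],[255,37,-2,0,0],[255,37,-2,0,0]]' 45;python3 - <<'E'
from h import *
st()
E
```

```text
time: 28.7
eef_pos: [0.2906, 0.3738, 0.0071]
tool_rot: [-139.9, 90.0, 49.2]
contact_force: [-0.9, 0.6, -0.2]
finger_gap: 0.0012
t 28.7 tcp [0.2906 0.3738 0.0071] F [-0.9  0.6 -0.2] M [ 0.05 -0.01  0.02] gap 0.0012 y-> -80.93 z-> -170.93 xz -1.0 j [ 49.3  19.5 128.1  -0.   32.4 130.2]
```

```bash
python3 - <<'E'
from h import *
import pickle
o=st();R=Rt(o)
d=cam('wrist');save(d,'w27.png');P=wpts(d,o);pickle.dump((d,o),open('w27.pkl','wb'))
f=cv2.cvtColor(d['frame'],cv2.COLOR_RGB2BGR)
cv2.imwrite('pics/w27z.png',cv2.resize(f[80:280,220:420],None,fx=3,fy=3,interpolation=cv2.INTER_CUBIC))
d=cam('scene');save(d,'s27.png');f=cv2.cvtColor(d['frame'],cv2.COLOR_RGB2BGR)
cv2.imwrite('pics/s27z.png',cv2.resize(f[210:320,400:510],None,fx=5,fy=5,interpolation=cv2.INTER_CUBIC))
E
```

```text
t 28.7 tcp [0.2906 0.3738 0.0071] F [-0.9  0.6 -0.2] M [ 0.05 -0.01  0.02] gap 0.0012 y-> -80.93 z-> -170.93 xz -1.0 j [ 49.3  19.5 128.1  -0.   32.4 130.2]
```

View pics/w27z.png

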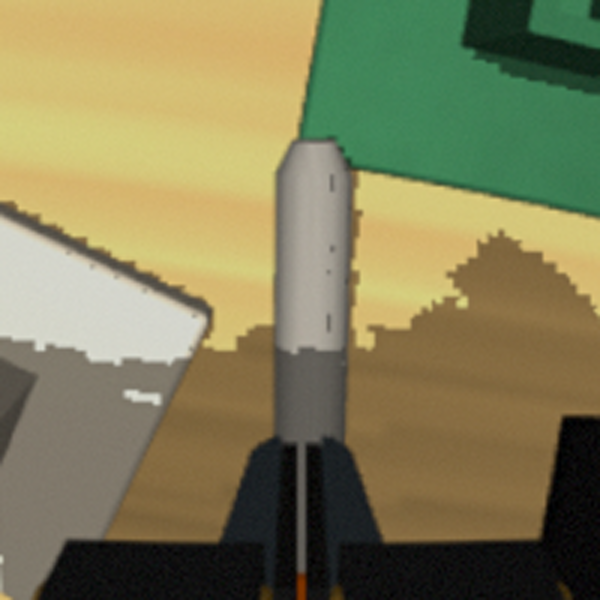

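View pics/s27z.png

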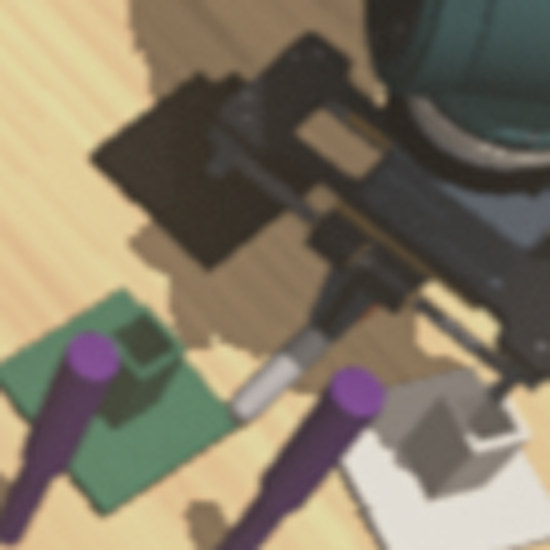

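```bash
python3 -m creep '[[255,0,0,0,0],[255,0,0,0,0]]' >/dev/null; python3 - <<'E'
from h import *
import pickle
o=st();R=Rt(o)
d=cam('wrist');P=wpts(d,o)
for v in(130,150,180,200,215,222,226,230,236,242):
    print(v,[ (P[v,u].round(3).tolist(),((P[v,u]-o['eef_pos'])@R*1000).round(0).tolist()) for u in(322,)])
for v in(100,120,150):print('bench',P[v,260],P[v,360],P[200,400])
E
```

```text
t 29.0 tcp [0.2905 0.3737 0.0068] F [ 0.  -0.3  0.2] M [-0.05  0.06  0.02] gap 0.0004 y-> -80.93 z-> -170.93 xz -1.0 j [ 49.3  19.6 128.1   0.   32.4 130.2]
130 [([0.374, 0.388, 0.208], [-201.0, -1.0, -85.0])]
150 [([0.35, 0.383, 0.028], [-21.0, 1.0, -61.0])]
180 [([0.332, 0.38, 0.026], [-19.0, 1.0, -42.0])]
200 [([0.32, 0.378, 0.026], [-19.0, 1.0, -30.0])]
215 [([0.31, 0.376, 0.026], [-19.0, 1.0, -20.0])]
222 [([0.305, 0.375, 0.023], [-17.0, 1.0, -14.0])]
226 [([0.302, 0.375, 0.024], [-18.0, 1.0, -12.0])]
230 [([0.306, 0.375, 0.04], [-33.0, 1.0, -15.0])]
236 [([0.306, 0.376, 0.05], [-43.0, 1.0, -16.0])]
242 [([0.306, 0.376, 0.057], [-50.0, 1.0, -16.0])]
bench [0.37428359 0.42789493 0.00147792] [0.38367762 0.36418506 0.01400866] [0.32120087 0.32134536 0.00089934]
bench [0.36087894 0.42618728 0.00056643] [0.3712739  0.36184208 0.01264143] [0.32120087 0.32134536 0.00089934]
bench [0.3407095  0.42341533 0.00134022] [ 0.35095957  0.35640905 -0.00080586] [0.32120087 0.32134536 0.00089934]
```

```bash
python3 - <<'E'
from h import *
import pickle
d,o=pickle.load(open('w2.pkl','rb'));P=wpts(d,o);R=Rt(o)
for v in range(222,262,3):
    print(v,[((P[v,u]-o['eef_pos'])@R*1000).round(0).tolist() for u in(228,234,238,242)])
d,o=pickle.load(open('w27.pkl','rb'));P=wpts(d,o);R=Rt(o)
for v in range(222,250,2):
    print(v,[((P[v,u]-o['eef_pos'])@R*1000).round(0).tolist() for u in(306,312,316,320,324,330)])
E
```

```text
222 [[186.0, -127.0, 64.0], [247.0, -137.0, 88.0], [247.0, -131.0, 88.0], [246.0, -124.0, 87.0]]
225 [[185.0, -128.0, 69.0], [246.0, -137.0, 93.0], [-32.0, -50.0, -18.0], [246.0, -124.0, 92.0]]
228 [[244.0, -147.0, 97.0], [-35.0, -52.0, -17.0], [-34.0, -49.0, -17.0], [-32.0, -47.0, -16.0]]
231 [[-41.0, -54.0, -17.0], [-41.0, -50.0, -18.0], [-37.0, -49.0, -16.0], [-37.0, -46.0, -16.0]]
234 [[-45.0, -52.0, -17.0], [-43.0, -49.0, -17.0], [-41.0, -48.0, -16.0], [-37.0, -46.0, -14.0]]
237 [[-50.0, -51.0, -18.0], [-46.0, -49.0, -16.0], [-46.0, -46.0, -16.0], [-37.0, -46.0, -12.0]]
240 [[-54.0, -50.0, -18.0], [-49.0, -48.0, -16.0], [-48.0, -46.0, -15.0], [-37.0, -47.0, -10.0]]
243 [[-56.0, -49.0, -17.0], [-53.0, -47.0, -16.0], [-48.0, -46.0, -13.0], [-38.0, -46.0, -9.0]]
246 [[-58.0, -49.0, -16.0], [-58.0, -46.0, -16.0], [-49.0, -46.0, -12.0], [-39.0, -47.0, -7.0]]
249 [[-60.0, -48.0, -16.0], [-57.0, -46.0, -14.0], [-49.0, -46.0, -10.0], [-39.0, -47.0, -5.0]]
252 [[-67.0, -46.0, -17.0], [-58.0, -46.0, -13.0], [-49.0, -46.0, -8.0], [-43.0, -46.0, -5.0]]
255 [[-68.0, -46.0, -16.0], [-58.0, -4
[... 1415 characters left out ...]
2.0, -16.0], [-49.0, 5.0, -17.0]]
240 [[-53.0, -8.0, -18.0], [-53.0, -5.0, -18.0], [-49.0, -3.0, -16.0], [-16.0, -0.0, -1.0], [-48.0, 2.0, -16.0], [-51.0, 5.0, -17.0]]
242 [[-54.0, -8.0, -17.0], [-55.0, -5.0, -18.0], [-51.0, -3.0, -16.0], [-16.0, -0.0, -0.0], [-50.0, 2.0, -16.0], [-53.0, 5.0, -17.0]]
244 [[-56.0, -8.0, -17.0], [-58.0, -5.0, -18.0], [-53.0, -3.0, -16.0], [-17.0, -0.0, 1.0], [-53.0, 2.0, -16.0], [-57.0, 5.0, -17.0]]
246 [[-60.0, -8.0, -18.0], [-59.0, -5.0, -17.0], [-57.0, -3.0, -16.0], [-18.0, -0.0, 2.0], [-56.0, 2.0, -16.0], [-60.0, 5.0, -18.0]]
248 [[-61.0, -7.0, -17.0], [-60.0, -5.0, -17.0], [-58.0, -3.0, -16.0], [-17.0, -0.0, 4.0], [-59.0, 2.0, -16.0], [-61.0, 4.0, -17.0]]
```

```bash
python3 -m creep '[[160,0,0,2,0],[160,0,0,2,0],[160,0,0,2,0],[160,0,0,2,0],[160,5,0,2,0],[160,10,0,2,0],[160,15,0,2,0],[160,20,0,2,0],[160,20,0,2,0]]' 45;python3 - <<'E'
from h import *
o=st();R=Rt(o)
d=cam('wrist');save(d,'w28.png');P=wpts(d,o)
f=cv2.cvtColor(d['frame'],cv2.COLOR_RGB2BGR)
cv2.imwrite('pics/w28z.png',cv2.resize(f[80:280,220:420],None,fx=3,fy=3,interpolation=cv2.INTER_CUBIC))
E
```

```text
time: 29.95
eef_pos: [0.2882, 0.373, -0.014]
tool_rot: [39.7, 89.9, -131.3]
contact_force: [-0.7, 1.0, 0.1]
finger_gap: 0.0344
t 29.95 tcp [ 0.2882  0.373  -0.014 ] F [-0.7  1.   0.1] M [ 0.02  0.02 -0.07] gap 0.0344 y-> -80.93 z-> -170.93 xz -1.0 j [ 49.5  22.  128.1   0.   29.9 130.4]
```

View pics/w28z.png

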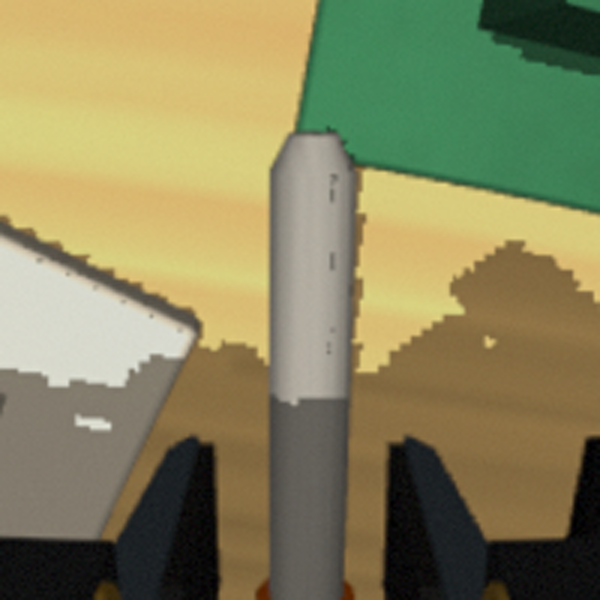

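```bash
python3 -m creep '[[160,4,0,0,0],[160,8,0,0,0],[255,8,0,0,0],[255,8,0,0,0],[255,8,0,0,0],[255,8,0,0,0],[255,8,0,0,0]]' 50;python3 - <<'E'
from h import *
o=st();R=Rt(o)
E
```

```text
time: 30.7
eef_pos: [0.2885, 0.3734, -0.0212]
tool_rot: [-152.0, 90.0, 37.1]
contact_force: [-0.8, 0.5, -0.7]
finger_gap: 0.015
t 30.7 tcp [ 0.2885  0.3734 -0.0212] F [-0.8  0.5 -0.7] M [0.01 0.08 0.08] gap 0.015 y-> -80.93 z-> -170.93 xz -1.0 j [ 49.5  23.  128.1  -0.   29.  130.4]
```

```bash
python3 -m creep '[[255,-20,0,0,0],[255,-60,0,0,0],[255,-110,0,0,0],[255,-160,0,0,0],[255,-210,0,0,0],[255,-240,15,-10,-8],[255,-240,50,-35,-16],[255,-240,85,-60,-24],[255,-240,120,-85,-32],[255,-240,155,-110,-40],[255,-240,198,-142,-48],[255,-240,198,-142,-56]]' 55;python3 - <<'E'
from h import *
o=st();R=Rt(o)
d=cam('scene');save(d,'s29.png')
E
```

```text
time: 31.9
eef_pos: [0.462, 0.1978, 0.2188]
tool_rot: [98.0, 90.0, -18.0]
contact_force: [0.1, 0.4, -2.1]
finger_gap: 0.0151
t 31.9 tcp [0.462  0.1978 0.2188] F [ 0.1  0.4 -2.1] M [-0.01 -0.07 -0.04] gap 0.0151 y-> -26.04 z-> -116.04 xz -1.0 j [ 20.5   1.  120.6  -0.   58.4  46.6]
```

View pics/s29.png

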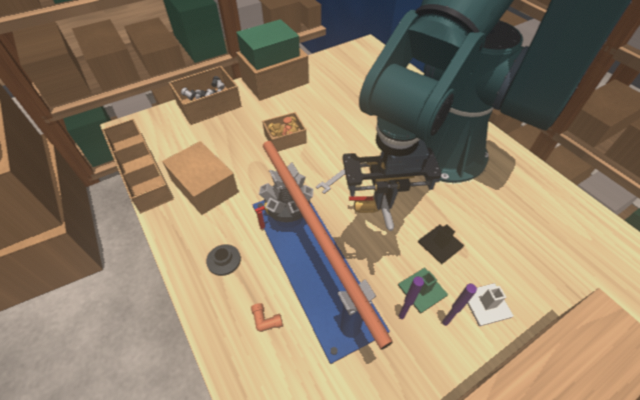

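```bash
python3 -m creep '[[255,50,0,0,-8],[255,100,0,0,-16],[255,150,0,0,-25],[255,195,0,0,-25],[255,225,0,0,-25],[255,236,0,0,-25],[255,239,0,0,-25],[255,239,0,0,-25]]' 55;python3 - <<'E'
from h import *
o=st();R=Rt(o)
d=cam('scene');save(d,'s30.png');f=cv2.cvtColor(d['frame'],cv2.COLOR_RGB2BGR)
cv2.imwrite('pics/s30z.png',cv2.resize(f[140:300,300:480],None,fx=3.5,fy=3.5,interpolation=cv2.INTER_CUBIC))
E
```

```text
time: 32.75
eef_pos: [0.4605, 0.2006, -0.0193]
tool_rot: [114.4, 89.9, 23.2]
contact_force: [0.6, -0.1, -1.9]
finger_gap: 0.015
t 32.75 tcp [ 0.4605  0.2006 -0.0193] F [ 0.6 -0.1 -1.9] M [ 0.02 -0.13 -0.02] gap 0.015 y-> -1.26 z-> -91.26 xz -1.0 j [ 20.9  24.5 124.8   0.   30.7  22.1]
```

View pics/s30z.png

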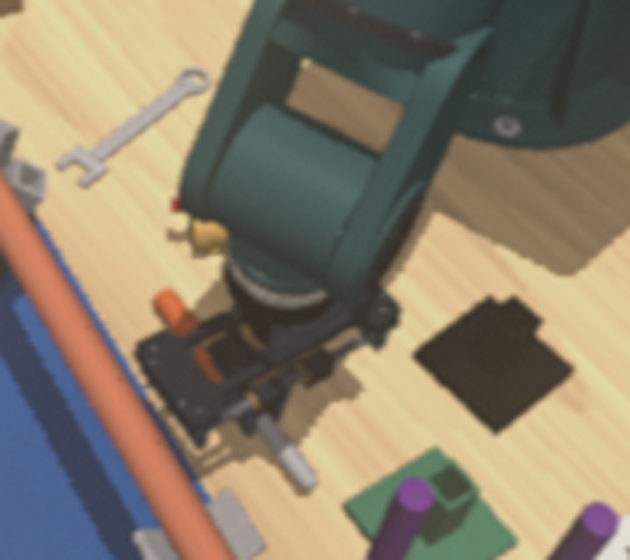

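```bash
python3 -m creep '[[255,2,0,0,0],[255,4,0,0,0],[255,4,0,0,0]]' 55;python3 -c "
from h import *
st()"
```

```text
time: 33.1
eef_pos: [0.4607, 0.2006, -0.0235]
tool_rot: [111.8, 89.9, 20.6]
contact_force: [-0.5, 1.0, 2.3]
finger_gap: 0.0148
t 33.1 tcp [ 0.4607  0.2006 -0.0235] F [-0.5  1.   2.3] M [-0.02 -0.23  0.06] gap 0.0148 y-> -1.23 z-> -91.23 xz -1.0 j [ 20.9  25.  124.7  -0.   30.1  22.1]
```

```bash
python3 -m creep '[[160,0,0,0,0],[160,0,0,0,0],[160,0,0,0,0],[160,0,0,20,0],[160,0,0,50,0],[160,0,0,80,0],[160,2,0,83,0],[255,2,0,83,0],[255,2,0,83,0],[255,2,0,83,0],[255,2,0,83,0],[255,2,0,83,0]]' 30;python3 - <<'E'
from h import *
o=st();R=Rt(o)
d=cam('wrist');save(d,'w31.png');P=wpts(d,o)
E
```

```text
time: 34.3
eef_pos: [0.4583, 0.1178, -0.0262]
tool_rot: [122.7, 90.0, 31.5]
contact_force: [1.0, 0.2, -0.4]
finger_gap: 0.0212
t 34.3 tcp [ 0.4583  0.1178 -0.0262] F [ 1.   0.2 -0.4] M [ 0.06 -0.15 -0.02] gap 0.0212 y-> -1.19 z-> -91.19 xz -1.0 j [ 11.6  23.7 127.9   0.   28.5  12.8]
```

View pics/w31.png

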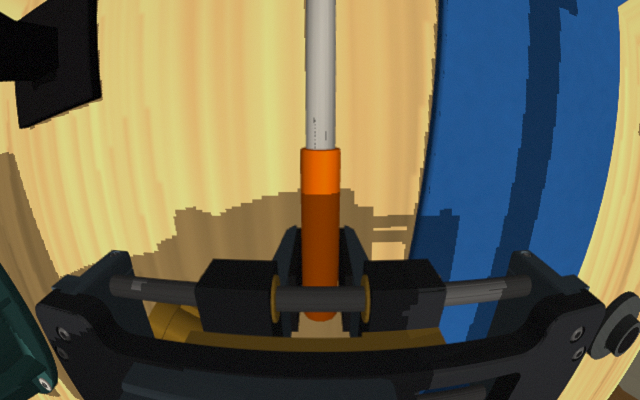

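```bash
python3 -m creep '[[255,-20,0,-2,0],[255,-41,0,-5,0],[255,-62,0,-12,0],[255,-82,0,-21,0],[255,-100,0,-33,0],[255,-116,0,-47,0],[255,-130,0,-63,0],[255,-142,0,-80,0],[255,-152,0,-98,0],[255,-162,0,-118,0],[255,-180,0,-140,0],[255,-200,0,-150,0]]' 8;python3 - <<'E'
from h import *
o=st();R=Rt(o)
d=cam('wrist');save(d,'w32.png');P=wpts(d,o)
d=cam('scene');save(d,'s32.png');f=cv2.cvtColor(d['frame'],cv2.COLOR_RGB2BGR)
cv2.imwrite('pics/s32z.png',cv2.resize(f[140:300,300:480],None,fx=3.5,fy=3.5,interpolation=cv2.INTER_CUBIC))
E
```

```text
time: 35.55
eef_pos: [0.4607, 0.2684, 0.1739]
tool_rot: [-66.2, 89.9, -157.4]
contact_force: [0.3, -0.0, -1.6]
finger_gap: 0.0215
t 35.55 tcp [0.4607 0.2684 0.1739] F [ 0.3 -0.  -1.6] M [-0.04 -0.05  0.03] gap 0.0215 y-> -1.17 z-> -91.17 xz -1.0 j [ 27.7   7.5 119.    0.   53.6  28.9]
```

View pics/s32z.png

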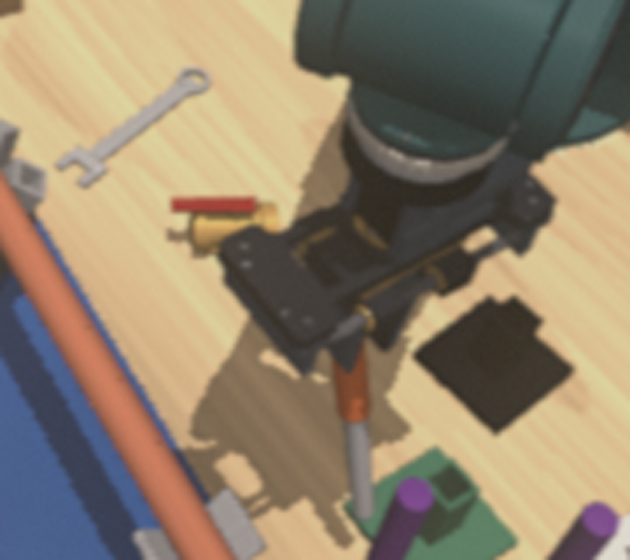

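View pics/w32.png

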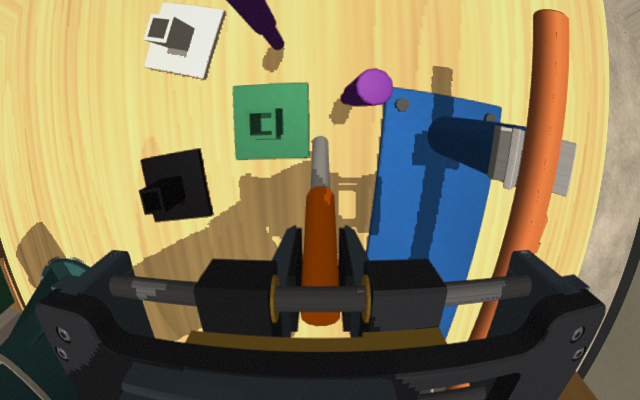

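```bash
cat >> h.py <<'E'
def barline(d,o,rows,u0=320):
    P=wpts(d,o);R=Rt(o);hsv=cv2.cvtColor(d['frame'],cv2.COLOR_RGB2HSV);H,S=hsv[...,0].astype(int),hsv[...,1].astype(int)
    T=(P-o['eef_pos'])@R*1000
    for v in rows:
        # contiguous bar pixels around u0 by depth
        x0=T[v,u0,0];us=[u for u in range(u0-22,u0+23) if abs(T[v,u,0]-x0)<14]
        print(v,T[v,u0].round(0).tolist(),'y',T[v,us[0],1].round(1),T[v,us[-1],1].round(1),'orange' if S[v,u0]>140 else '')
E
python3 - <<'E'
from h import *
o=env.get_obs();d=cam('wrist');barline(d,o,range(132,290,8))
E
```

```text
132 [175.0, -0.0, -57.0] y -26.0 26.4 
140 [97.0, -0.0, -55.0] y -7.1 6.7 
148 [84.0, -0.0, -49.0] y -7.9 7.5 
156 [70.0, -0.0, -44.0] y -7.5 7.1 
164 [58.0, -0.0, -39.0] y -7.2 6.7 
172 [46.0, -0.0, -34.0] y -7.8 6.5 
180 [35.0, -0.0, -30.0] y -7.5 7.2 
188 [20.0, -0.0, -28.0] y -7.2 6.8 orange
196 [12.0, -0.0, -24.0] y -10.8 9.6 orange
204 [3.0, -0.0, -21.0] y -10.3 10.0 orange
212 [-2.0, -0.0, -17.0] y -10.1 9.7 orange
220 [-11.0, -0.0, -14.0] y -10.5 10.1 orange
228 [-18.0, -0.0, -11.0] y -13.2 12.2 orange
236 [-24.0, -0.0, -9.0] y -11.3 11.0 orange
244 [-33.0, -0.0, -7.0] y -11.2 10.9 orange
252 [-38.0, -0.0, -4.0] y -11.2 10.9 orange
260 [-42.0, -0.0, -1.0] y -11.2 11.0 orange
268 [-48.0, -0.0, 1.0] y -11.1 10.7 orange
276 [-54.0, -0.0, 2.0] y -11.2 10.8 orange
284 [-58.0, -0.0, 5.0] y -11.0 10.8 orange
```

```bash
python3 -m creep '[[255,-30,0,0,0],[255,-40,-25,-8,0],[255,-40,-50,-18,0],[255,-40,-58,-24,0],[255,-40,-58,-24,0],[255,-40,-58,-24,0]]' 12;python3 - <<'E'
from h import *
import pickle
o=st();d=cam('wrist');save(d,'w33.png');pickle.dump((d,o),open('w33.pkl','wb'))
barline(d,o,range(128,200,8))
R=Rt(o);P=wpts(d,o)
print('tube est tool',((np.array([.4035,.3412,.072])-o['eef_pos'])@R*1000).round(1))
hsv=cv2.cvtColor(d['frame'],cv2.COLOR_RGB2HSV);H=hsv[...,0].astype(int);S=hsv[...,1].astype(int)
g=(H>50)&(H<95)&(S>60)&(np.hypot(P[...,0]-.404,P[...,1]-.3415)<.08)
lo=P[g&(P[...,2]<.025)];print(cv2.minAreaRect((lo[:,:2]*1000).astype(np.float32)))
rim=g&(P[...,2]>.06)&(P[...,2]<.08);q=(P[rim]-o['eef_pos'])@R*1000;print(len(q),np.percentile(q,1,axis=0),np.percentile(q,99,axis=0))
f=cv2.cvtColor(d['frame'],cv2.COLOR_RGB2BGR)
cv2.imwrite('pics/w33z.png',cv2.resize(f[60:210,245:395],None,fx=4,fy=4,interpolation=cv2.INTER_CUBIC))
E
```

```text
time: 36.3
eef_pos: [0.4042, 0.292, 0.2131]
tool_rot: [-40.1, 90.0, -131.4]
contact_force: [0.7, -0.3, -2.4]
finger_gap: 0.0215
t 36.3 tcp [0.4042 0.292  0.2131] F [ 0.7 -0.3 -2.4] M [-0.08 -0.09 -0.06] gap 0.0215 y-> -1.22 z-> -91.22 xz -1.0 j [ 33.2   1.  121.3  -0.   57.8  34.4]
128 [141.0, -0.0, -64.0] y -16.7 11.8 
136 [200.0, -0.0, -50.0] y -28.7 28.2 
144 [94.0, -0.0, -52.0] y -7.0 7.7 
152 [78.0, -0.0, -46.0] y -7.7 7.3 
160 [65.0, -0.0, -41.0] y -7.4 7.0 
168 [54.0, -0.0, -36.0] y -7.0 6.7 
176 [42.0, -0.0, -32.0] y -7.7 7.3 
184 [32.0, -0.0, -28.0] y -7.4 7.0 
192 [17.0, -0.0, -25.0] y -7.6 8.9 orange
tube est tool [141.1  -1.7 -49.2]
((403.18646240234375, 341.72003173828125), (87.3699722290039, 88.13443756103516), 88.9278335571289)
314 [138.75929305 -16.73827091 -64.29407883] [148.34915386  13.13260021 -34.21144055]
```

View pics/w33z.png

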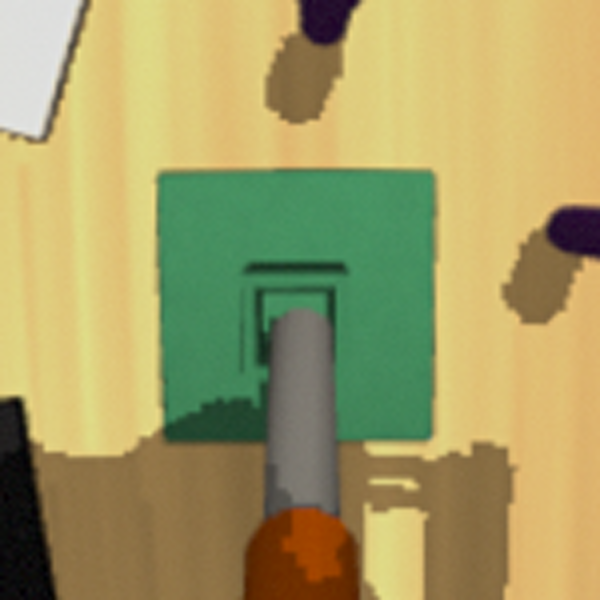

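```bash
python3 -m creep '[[255,20,-2,-3,0],[255,34,-2,-3,0],[255,40,-2,-3,0],[255,39,-2,-10,0],[255,37,-2,-19,0],[255,38,-2,-26,0],[255,39,-2,-34,0],[255,39,-2,-34,0]]' 15;python3 - <<'E'
from h import *
import pickle
o=st();d=cam('wrist');save(d,'w34.png');pickle.dump((d,o),open('w34.pkl','wb'))
barline(d,o,range(152,240,8))
R=Rt(o)
print('tube est tool',((np.array([.4033,.3413,.072])-o['eef_pos'])@R*1000).round(1))
f=cv2.cvtColor(d['frame'],cv2.COLOR_RGB2BGR)
cv2.imwrite('pics/w34z.png',cv2.resize(f[90:240,245:395],None,fx=4,fy=4,interpolation=cv2.INTER_CUBIC))
d=cam('scene');save(d,'s34.png');f=cv2.cvtColor(d['frame'],cv2.COLOR_RGB2BGR)
cv2.imwrite('pics/s34z.png',cv2.resize(f[210:320,380:490],None,fx=5,fy=5,interpolation=cv2.INTER_CUBIC))
E
```

```text
time: 37.15
eef_pos: [0.4028, 0.3276, 0.175]
tool_rot: [134.5, 90.0, 43.3]
contact_force: [0.1, 0.0, -1.6]
finger_gap: 0.0215
t 37.15 tcp [0.4028 0.3276 0.175 ] F [ 0.1  0.  -1.6] M [-0.1  -0.17 -0.02] gap 0.0215 y-> -1.18 z-> -91.18 xz -1.0 j [ 36.6   6.  120.5   0.   53.4  37.7]
152 [162.0, -0.0, -34.0] y -26.2 25.8 
160 [141.0, -0.0, -28.0] y -14.7 14.4 
168 [103.0, -0.0, -27.0] y -14.1 14.7 
176 [93.0, -0.0, -21.0] y -14.2 14.9 
184 [77.0, -0.0, -17.0] y -7.9 7.5 
192 [58.0, -0.0, -14.0] y -7.4 7.0 
200 [42.0, -0.0, -12.0] y -6.9 6.6 
208 [23.0, -0.0, -11.0] y -7.2 6.9 orange
216 [11.0, -0.0, -9.0] y -10.1 9.8 orange
224 [-0.0, -0.0, -7.0] y -9.7 10.2 orange
232 [-10.0, -0.0, -5.0] y -10.1 9.7 orange
tube est tool [103.    0.2 -13.6]
```

View pics/w34z.png

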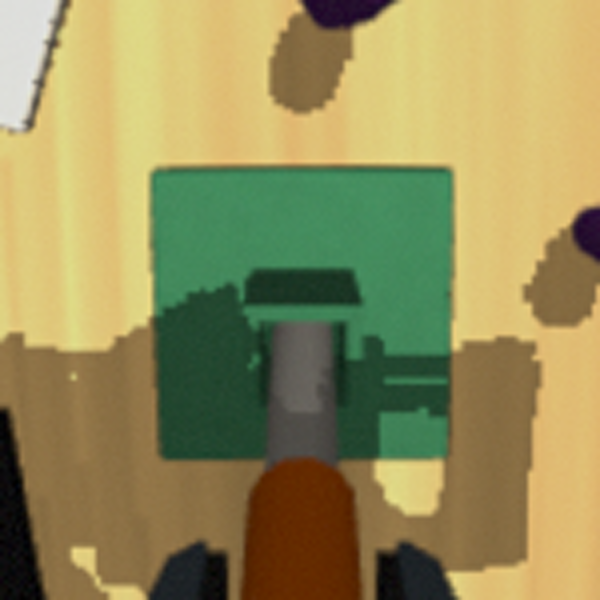

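View pics/s34z.png

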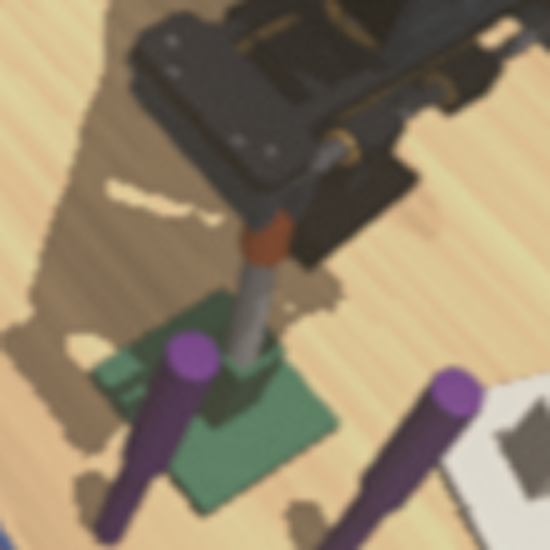

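```bash
python3 -m creep '[[255,2,0,-7,0],[255,5,0,-13,0],[255,12,0,-14,0],[255,20,0,-14,0],[255,28,0,-14,0],[255,36,0,-14,0],[255,36,0,-14,0]]' 15;python3 - <<'E'
from h import *
import pickle
o=st();d=cam('wrist');save(d,'w35.png');pickle.dump((d,o),open('w35.pkl','wb'))
d=cam('scene');save(d,'s35.png');f=cv2.cvtColor(d['frame'],cv2.COLOR_RGB2BGR)
cv2.imwrite('pics/s35z.png',cv2.resize(f[210:320,380:490],None,fx=5,fy=5,interpolation=cv2.INTER_CUBIC))
E
```

```text
time: 37.95
eef_pos: [0.4031, 0.3405, 0.1381]
tool_rot: [-116.8, 90.0, 152.0]
contact_force: [0.7, -0.6, -0.3]
finger_gap: 0.0216
t 37.95 tcp [0.4031 0.3405 0.1381] F [ 0.7 -0.6 -0.3] M [ 0.06 -0.03 -0.02] gap 0.0216 y-> -1.25 z-> -91.25 xz -1.0 j [ 37.7  10.  120.6   0.   49.4  38.9]
```

View pics/s35z.png

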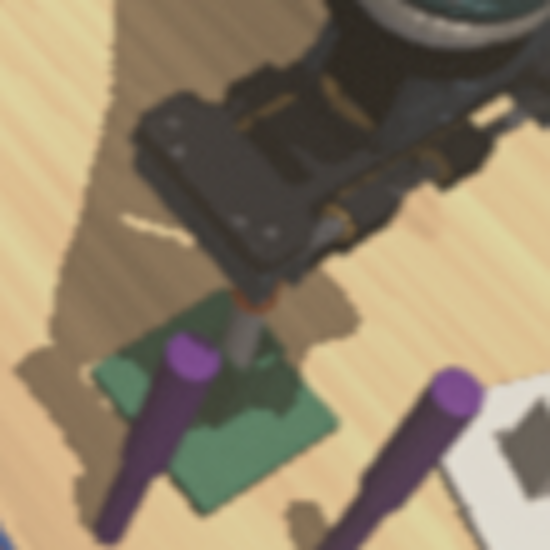

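```bash
python3 -m creep '[[255,4,0,0,0],[255,7,0,0,0],[110,7,0,0,0],[110,7,0,0,0],[110,7,0,0,0],[110,7,0,0,0],[110,7,0,0,0]]' 15;python3 - <<'E'
from h import *
o=st();d=cam('wrist');save(d,'w36.png');f=cv2.cvtColor(d['frame'],cv2.COLOR_RGB2BGR)
E
```

```text
time: 38.75
eef_pos: [0.4029, 0.3405, 0.1317]
tool_rot: [-59.3, 90.0, -150.5]
contact_force: [0.4, -0.0, -0.3]
finger_gap: 0.0518
t 38.75 tcp [0.4029 0.3405 0.1317] F [ 0.4 -0.  -0.3] M [ 0.03 -0.1   0.03] gap 0.0518 y-> -1.23 z-> -91.23 xz -1.0 j [ 37.7  10.5 120.8   0.   48.7  38.9]
```

View pics/w36.png

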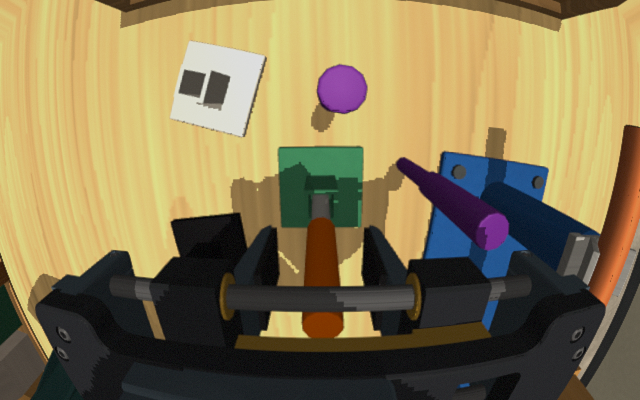

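```bash
python3 -m creep '[[110,-30,0,0,0],[110,-80,0,0,0],[110,-130,0,0,0],[110,-180,0,0,0],[110,-220,0,0,0],[110,-220,30,60,0],[110,-220,60,110,0],[110,-220,80,160,0],[110,-220,80,160,0]]';python3 - <<'E'
from h import *
import pickle
o=st()
d=cam('scene');save(d,'s37.png');pickle.dump((d,o),open('s37.pkl','wb'));P=pts(d);f=cv2.cvtColor(d['frame'],cv2.COLOR_RGB2BGR)
barpose(d,P,(.36,.45,.29,.39,.3))
m=(P[...,2]>.2)&(P[...,2]<.225)&(P[...,0]>.37)&(P[...,0]<.44)&(P[...,1]>.29)&(P[...,1]<.385)
print('bar top',P[m].mean(0).round(4),P[m][:,2].max(),m.sum())
cv2.imwrite('pics/s37z.png',cv2.resize(f[210:320,380:490],None,fx=5,fy=5,interpolation=cv2.INTER_CUBIC))
cv2.imwrite('pics/s37j.png',cv2.resize(f[180:230,240:310],None,fx=10,fy=10,interpolation=cv2.INTER_CUBIC))
d=cam('top');save(d,'t37.png');P=pts(d)
m=(P[...,2]>.2)&(P[...,2]<.225)&(P[...,0]>.37)&(P[...,0]<.44)&(P[...,1]>.29)&(P[...,1]<.385)
if m.sum():print('top bar top',P[m].mean(0).round(4),m.sum())
d=cam('wrist');save(d,'w37.png');pickle.dump((d,o),open('w37.pkl','wb'))
E
```

```text
time: 39.7
eef_pos: [0.4802, 0.1762, 0.3519]
tool_rot: [71.7, 90.0, -19.6]
contact_force: [-0.5, 1.1, -0.3]
finger_gap: 0.0517
t 39.7 tcp [0.4802 0.1762 0.3519] F [-0.5  1.1 -0.3] M [ 0.02 -0.12  0.01] gap 0.0517 y-> -1.3 z-> -91.3 xz -1.0 j [ 17.6  -5.7 112.7  -0.   73.   18.9]
handle n 264 dir [-0.067 -0.155  0.986] mid [0.4074 0.3313 0.1783] ends [0.4116 0.3411 0.116 ] [0.4049 0.3256 0.2143]
bar top [0.4044 0.3253 0.2101] 0.21510302500215417 99
```

View pics/s37z.png

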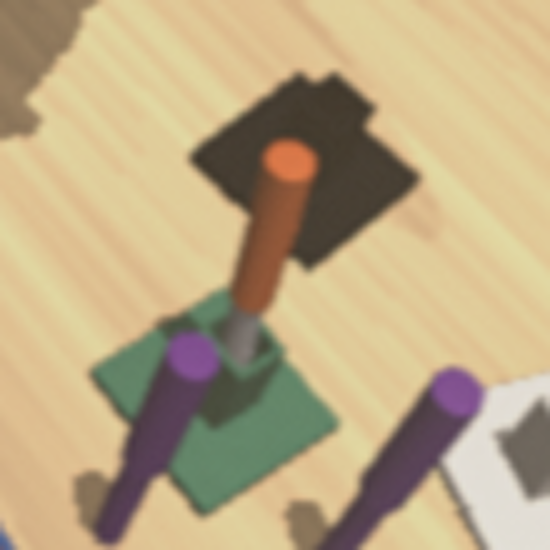

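View pics/s37j.png

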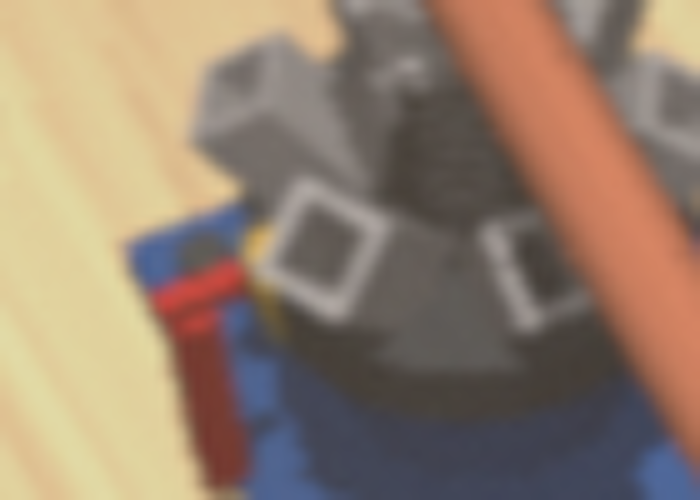

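View pics/w37.png

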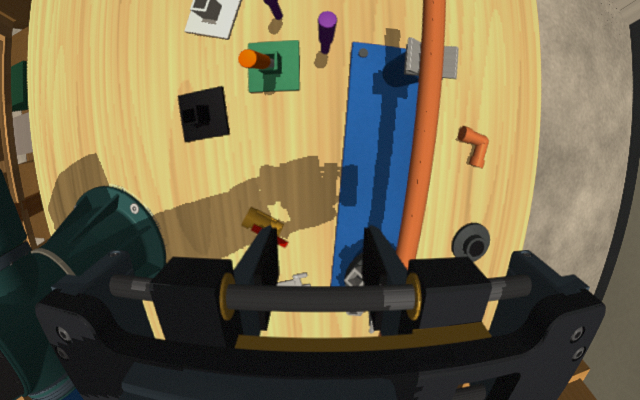

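View pics/t37.png

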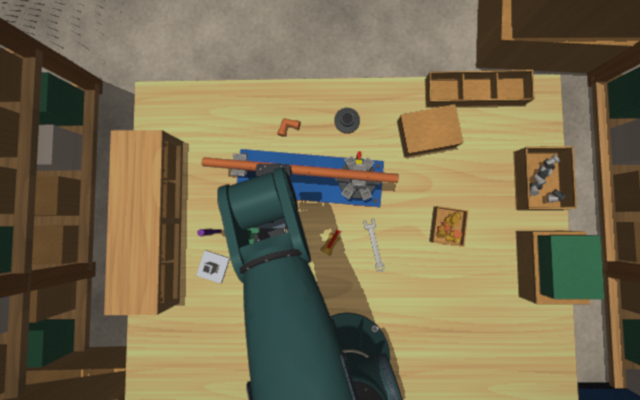

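```bash
python3 -m creep '[[110,-50,-16,40,0],[110,-50,-16,80,0],[110,-50,-16,120,0],[110,-50,-16,160,0],[110,-50,-16,206,0],[110,-50,-16,206,0],[110,-50,-16,206,0],[110,-50,-16,206,0]]';python3 - <<'E'
from h import *
import pickle
o=st()
d=cam('wrist');save(d,'w38.png');pickle.dump((d,o),open('w38.pkl','wb'));P=wpts(d,o)
f=cv2.cvtColor(d['frame'],cv2.COLOR_RGB2BGR)
c=wproj(d,o,[.58,-.034,.1])[0];print(c)
u,v=int(c[0]),int(c[1]);u0,v0=max(u-70,0),max(v-70,0)
cv2.imwrite('pics/w38z.png',cv2.resize(f[v0:v0+140,u0:u0+140],None,fx=4.2,fy=4.2,interpolation=cv2.INTER_CUBIC));print(u0,v0)
d=cam('top');save(d,'t38.png');P=pts(d);hsv=cv2.cvtColor(d['frame'],cv2.COLOR_RGB2HSV);H,S,V=[hsv[...,i].astype(int) for i in range(3)]
m=(H>=4)&(H<14)&(S>130)&(P[...,2]>.17)&(P[...,2]<.24)&(P[...,0]>.5)&(P[...,0]<.7)
q=P[m];l=cv2.fitLine(q.astype(np.float32),cv2.DIST_L2,0,.001,.001).ravel();print('pipe',l.round(4),q[:,1].min(),q[:,1].max())
m=(P[...,2]>.2)&(P[...,2]<.225)&(P[...,0]>.37)&(P[...,0]<.44)&(P[...,1]>.29)&(P[...,1]<.385)
if m.sum():print('top bar top',P[m].mean(0).round(4),m.sum())
d=cam('scene');P=pts(d);barpose(d,P,(.36,.45,.29,.39,.3))
E
```

```text
time: 40.65
eef_pos: [0.4591, -0.0256, 0.4017]
tool_rot: [-159.7, 90.0, 109.1]
contact_force: [-0.3, -0.5, -0.2]
finger_gap: 0.0517
t 40.65 tcp [ 0.4591 -0.0256  0.4017] F [-0.3 -0.5 -0.2] M [-0.02 -0.09  0.07] gap 0.0517 y-> -1.17 z-> -91.17 xz -1.0 j [ -6.1 -13.2 114.1   0.   79.2  -4.9]
[392.2823862  165.34919785]
322 95
pipe [9.570e-02 9.954e-01 6.000e-04 6.011e-01 1.873e-01 2.060e-01] -0.1446353020902384 0.4296651101319211
top bar top [0.4042 0.3225 0.2089] 44
handle n 256 dir [-0.066 -0.154  0.986] mid [0.4073 0.3314 0.178 ] ends [0.4114 0.3412 0.1155] [0.4048 0.3257 0.2145]
```

View pics/w38z.png

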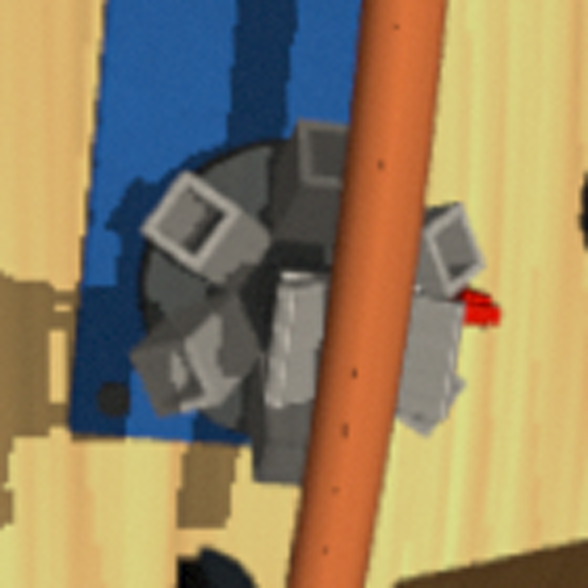

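View pics/t38.png

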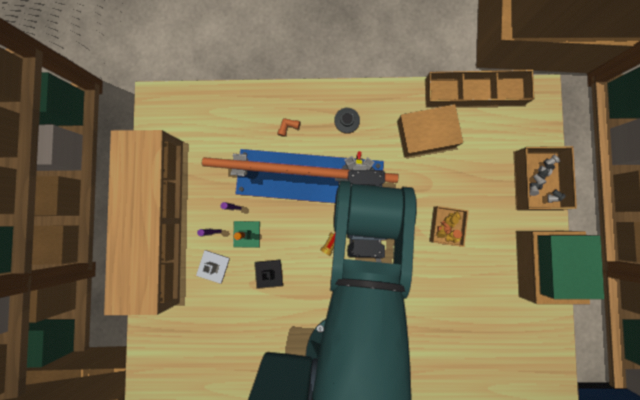

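```bash
python3 -c "
from h import *
print(env.job_done());st()"
```

```text
the job is handed in; nothing more can be done
None
the job is handed in; nothing more can be done
```

The job is handed in at about 40.8 s of 67 s. The jack collar is wound up to the mark and the bar is back in its green holder, but I dropped the bar once on the way back.

**What I did**
- I took the bar from its holder, tilted it against the holder's rim to match the slanting sockets, and pushed it home in socket 1.
- I turned the collar about 60° clockwise with the bar, moved the bar to socket 2, pushed it home again, and turned the rest of the way to the mark.

**What went wrong**
- **First regrip missed:** in socket 1 the fingers closed above the bar, and I had to open and grip again.
- **Dropped bar:** while I was setting it upright in the holder, the bar slipped out and fell on the bench. The tip came to rest at the holder's foot, between the black and white look-alikes. The fingertips seem to end about 30 mm short of the reported TCP, so I had been gripping near the end of the handle. Two more low grasps missed before I allowed for this.
- **Recovery:** I picked it up, laid it on clear bench, gripped it lower on the handle, stood it in the holder and let go.

**Last checks**
- **Yellow mark:** it measured -4.5° and -6.0° in two wrist views. The pipe's direction puts the pointer at -5.4°, and direct sightings of the pointer gave about -3.8° to -4.5°. The mark is therefore about 2° or less off.
- **Pipe:** it lies in both Vs and is level, with a slope of about 0.0006.
- **Bar:** its top reads about 0.21 m, the same as at the start, so I take it as fully down. It leans about 5 to 6°, which is the holder's play; it started closer to vertical. I left it so, because straightening it would have brought the gripper close to a purple bar.
- **Other things:** none looked moved in the last pictures, but the arm hid the wrench and part of the valve in the final top view. The robot was touching nothing.

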